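# Set a glass-fragment cell in the light path and hood it

## Task

The amber glass fragment is to be measured next: draw the cell with the amber head out of the sloping rack and lower it fully home in the cell holder of the transmission bench, with its clear windows facing the lamp and the detector. Let go of it, then lower the black light hood over it, by hand rather than dropping it, until it sits flat on the holder. Leave the other cells in the rack and everything else on the table where they are.

Things in the scene. Friction and masses are not known exactly. Their poses are not given: they have to be found in the camera images.
- amber_cell: Cell to measure: upright block 24 x 24 x 70 mm, 70 g, top 13 mm amber. Origin at its bottom centre, z to the head. Clear windows (15 wide, 4 to 30 mm above the bottom) face +y and -y: light passes along its y, as does the white line on the head; hold it by the matt x faces. Starts in any of the rack's 3 wells, z leaning 35 degrees along the well, x up the slope; 38 mm stands out.
- green_cell: Like the amber cell (24 x 24 x 70 mm, origin at its bottom centre, same axes) with a green head and green glass. Stays in its rack well.
- blue_cell: Like the amber cell (24 x 24 x 70 mm, origin at its bottom centre, same axes) with a blue head and blue glass. Stays in its rack well.
- rack: White sloping rack, aluminium ends, fixed, 150 mm long along y. Origin on the table under the middle well's floor. Three wells in a row along y, 37 mm apart, 26.8 mm square, 32 mm deep, axes leaning 35 degrees to its -x: (-0.573, 0, 0.820); middle floor at (0, 0, 55 mm). Only 13 mm is free between neighbouring cells; the rack's face up-slope and down-slope of them is clear.
- bench: Transmission bench, fixed, rail 70 x 262 mm. Origin on the table under the cell holder; light runs along its y, 42 mm up. White finned lamp housing round y +95 mm (64 x 66 mm, 88 mm high), dark grey detector housing round y -91 mm (60 x 58 mm, 82 mm high). Between them the holder: aluminium block 68 x 68 mm, top at 53 mm, with a black round turret 54 mm across up to 59 mm.
- well_floor (a point): Centre of the floor of the holder's well, 27 mm above the table; axes as the bench. The well, in a light grey 38 mm square insert in the turret, is 26.8 mm square, 32 mm deep, sides along the bench's x and y, with a 3 mm lead-in chamfer; white marks beside it show the light path (y). A seated cell's bottom centre is here and 38 mm of it stands out.
- hood_seat (a point): Centre of the holder block's top face, 53 mm above the table, axes as the bench. The seated hood's rim lies at this height, round the turret.
- hood: Black round light hood, a cup standing mouth down on the table: 66 mm outside, 60 mm inside diameter, 50 mm deep inside, flat top at 54 mm, on it a dark grey round knob 22 mm across from 54 to 76 mm; 110 g. Origin at the centre of its rim (underside), z up. It passes over the cell and round the turret.
- jar_lid: Dark green round jar lid, 62 mm across, 11 mm high, lying on the table. Origin at its underside. Leave it alone.
- resin_vial: Small amber jar with white cap, 32 mm across, 62 mm high. Origin at its underside. Leave it alone.
- spray: Pink spray bottle with black top, 38 mm across, 134 mm high. Origin at its underside. Leave it alone.
- dish: Round glass dish, 84 mm across, 14 mm high, with a shard in it. Origin at its underside. Leave it alone.
- brush: Thin wooden brush, 172 mm long along its x, 10 mm thick. Origin under its middle. Leave it alone.
- spatula: Flat steel spatula, 180 mm long along its x, 4 to 6 mm thick. Origin under its middle. Leave it alone.

How it is judged:
By the outcome, as a careful person would: the job done as asked, in the order asked, and still so for the second after the job is handed in, with the robot touching nothing.
It also fails if it takes over 64 s, if anything falls off the work surface, if the arm or the gripper's body presses on something with over 40 N, if the wrist force passes 120 N, or if a joint passes its speed limit or range.

## Robot

A 7-joint arm with a two-finger parallel gripper is mounted at the origin on the work surface. World frame = base frame: x ahead of the robot, y to its left, z up, the work surface at z = 0. Lengths are in mm, angles in rad, forces in N, time in s.
With the tool pointing down it reaches from about 400 to 850 mm from the base axis. Payload 4.5 kg.
Tool frame: the origin (TCP) lies midway between the tips of the shut fingers; the grasp point (between the pads) lies 19 mm behind it; z points along the fingers, y is the direction in which the jaws open and shut (so a half turn about z gives the same grasp; the last joint's range is limited). The gripper opens to 85 mm and grips with 20 to 120 N. Pads are 22 mm wide; open, the fingers measure 114 mm over their backs; the gripper's body (76 mm by 85 mm) begins 54 mm behind the grasp point. The pads swing forward as they close: fully open they stand 13 mm farther back than shut.
Start: joints at [-1.238, 0.689, -0.195, 1.565, 0.157, 0.902, -0.215], TCP at [183.964, 597.34, 195.517] pointing down, gripper open.
Joint ranges: [-3.01, 3.01], [-0.46, 2.08], [-1.47, 1.51], [0.13, 2.56], [-1, 4.14], [0.04, 2.09], [-2.66, 2.66]. Speed limits (rad/s): [2.57, 2.57, 3.14, 3.14, 3.14, 3.14, 3.14].

## Interface

Orientations are given as a unit quaternion [x, y, z, w].
In Python, from station import * gives the robot as it stands.
- The arm moves only by the tool play_rows, never from a script. Its argument "moves" is a list of rows, each an object of numbers: "fingers": the gripper command: -1 is shut, 1 is fully open, values between are in proportion; "dx", "dy", "dz": the shift along the tool's x, y, z in m; "ax", "ay", "az": the turn, a rotation vector about the tool's x, y, z in rad. In form: [{"fingers": .., "dx": .., "dy": .., "dz": .., "ax": .., "ay": .., "az": ..}, ...]. A call has 1 to 12 rows; each row is the pose to reach, as a shift and turn from the pose commanded when the call began, along the tool's axes at that moment; what a row does not reach only later rows make up. A row lasts 1/12 s, in which the tool goes at most 41.7 mm and 7.16 degrees, less where a joint would pass 70% of its speed; a pose out of reach is approached as far as the arm can. A call with a gripper value outside its range is refused whole. The fingers move at their own pace and stop on an object; "newtons" is the grip in N (left out, the last holds). Time passes only in rows, so rows that repeat a pose let the fingers close. It gives the time, the measured TCP pose, the force and the opening at its end, in the units of the state.
- read_state(): the state, without advancing time (a new reading comes with each control period).
- grab_frame(name): name is "scene" or "top"; returns a dict with "img" (400x640x3 uint8, red, green, blue), "fx", "fy", "cx", "cy" (pixels), "k1" (the pictures are not rectified: a ray, as slopes to the right and down, at radius r is drawn at 1 + k1 r^2 times it, then the intrinsics apply), "cam_to_world" (4x4, takes a point from camera to world coordinates). Camera axes: x right, y down, z forward; pixel columns grow to the right and rows downward; lengths in mm; the calibration is good to about 2 mm. A picture is of the moment at which its call begins. There is no depth.
- close_job(): hands the job in, once; it reports no verdict.
The state is a dict: "time_s": time; "qpos": joint angles; "joint_vel": joint speeds; "joint_torque": joint torques, N m; "ee_pos": TCP position; "eef_rot": TCP orientation; "contact_force": force on the tool from outside, world axes, zero at the start; "ft_torque": the same for the moment, N m; "gripper_width": finger opening in mm.
Only numpy, scipy, OpenCV 4.12 (cv2) and the standard library are available. Lean on these libraries where they do the work, as an engineer would, in place of code of your own. Each camera call takes 0.05 s, during which the arm holds its last target.

## Working session

There is one attempt and no reset: what is moved stays moved. The work goes in short steps, Python scripts to look and compute and a tool call to move; the robot and the scene stay as the last step left them, time stands still between calls to the robot, and variables do not carry over. Pictures are saved under pics/ and viewed, and the job is handed in when it is done.

Besides the shell and the picture viewer there is one more tool, called after ">>>" in YAML: its name, and indented under it one key for each argument. play_rows: Moves the arm, as the interface text tells. Its arguments: {"type":"object","properties":{"moves":{"type":"array","items":{"type":"object","properties":{"fingers":{"type":"number"},"dx":{"type":"number"},"dy":{"type":"number"},"dz":{"type":"number"},"ax":{"type":"number"},"ay":{"type":"number"},"az":{"type":"number"}}}},"newtons":{"type":"number"}},"required":["moves"]}

```bash
ls; mkdir -p pics
python3 - <<'E'
from station import *
import cv2
print(read_state())
for n in("scene","top"):
    f=grab_frame(n); cv2.imwrite(f"pics/{n}0.png",f["img"][:,:,::-1]); print({k:v for k,v in f.items() if k!="img"})
E
```

```text
pics
{'time_s': 0.0, 'qpos': array([-1.23818045,  0.69002098, -0.194514  ,  1.56635866,  0.1573221 ,
        0.90248152, -0.21509257]), 'joint_vel': array([-0.00096604, -0.00052323, -0.00035858, -0.00137066,  0.00101596,
        0.00114356,  0.00048858]), 'joint_torque': array([ 1.35934715e-04, -5.39617217e+01, -1.26682699e+00, -1.58541477e+01,
        9.02948203e-03,  9.41013393e-03,  1.05542523e-05]), 'ee_pos': array([183.83914363, 596.59690256, 194.65712208]), 'eef_rot': array([ 1.48799549e-01,  9.88866935e-01, -9.34752863e-04, -6.60553613e-05]), 'contact_force': array([-0.07151912, -0.1426015 ,  0.06149092]), 'ft_torque': array([ 0.03162435, -0.05435177, -0.02521778]), 'gripper_width': 85.54952859776714}
{'fx': 441.5080007343559, 'fy': 441.5080007343559, 'cx': 326.56171325404665, 'cy': 196.62964265011817, 'k1': -0.03991590822306102, 'cam_to_world': array([[ 5.22456448e-01,  6.11122605e-01, -5.94616197e-01,
         1.25122206e+03],
       [ 8.52665226e-01, -3.75377260e-01,  3.63392248e-01,
        -4.44839752e+02],
       [-1.12818159e-03, -6.96865176e-01, -7.17201264e-01,
         8.58147277e+02],
       [ 0.00000000e+00,  0.00000000e+00,  0.00000000e+00,
         1.00000000e+00]])}
{'fx': 391.5824482004095, 'fy': 391.5824482004095, 'cx': 318.39258187265796, 'cy': 198.5088469783642, 'k1': -0.06779509784809062, 'cam_to_world': array([[ 4.51733527e-04, -9.86451712e-01,  1.64051261e-01,
         4.12214600e+02],
       [-9.99958362e-01, -1.94079709e-03, -8.91665134e-03,
        -2.41049442e+01],
       [ 9.11423619e-03, -1.64040402e-01, -9.86411515e-01,
         1.11665654e+03],
       [ 0.00000000e+00,  0.00000000e+00,  0.00000000e+00,
         1.00000000e+00]])}
```

View pics/scene0.png

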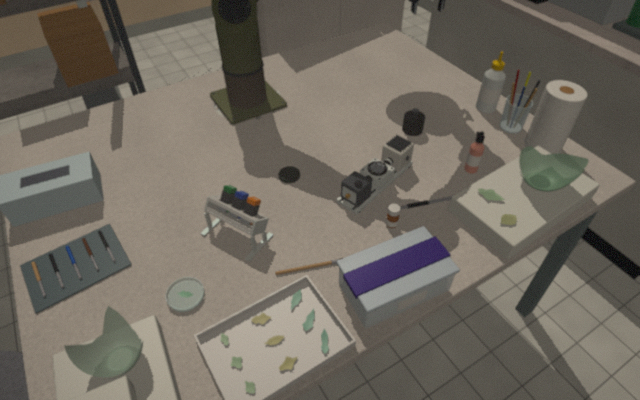

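View pics/top0.png

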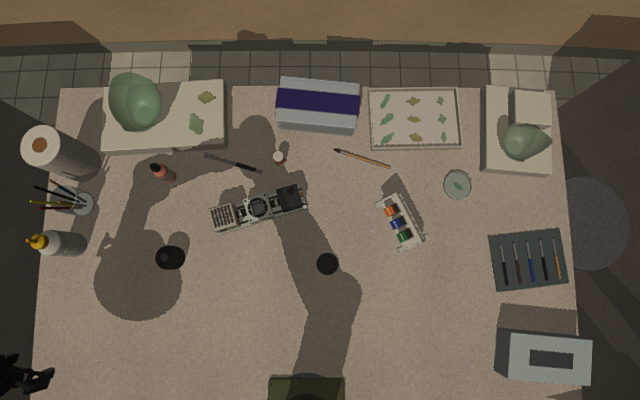

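The scene view shows the rack at (237,215) with amber on the right, the bench at (377,170) and the hood at (413,122). In the top view the rack is at (400,222), the bench at (258,207) and the hood at (170,258). I'll zoom in next.

```bash
cat > h.py <<'E'
import numpy as np, cv2, pickle
def K(f): return np.array([[f["fx"],0,f["cx"]],[0,f["fy"],f["cy"]],[0,0,1.]])
def ray(f,uv):
    uv=np.atleast_2d(np.asarray(uv,float))
    d=np.array([f["k1"],0,0,0,0.])
    p=cv2.undistortPoints(uv[:,None,:],K(f),d)[:,0]
    M=np.asarray(f["cam_to_world"]); v=np.c_[p,np.ones(len(p))]@M[:3,:3].T
    return M[:3,3],v
def onplane(f,uv,z):
    o,v=ray(f,uv); return o+v*((z-o[2])/v[:,2])[:,None]
def tri(fs,uvs):
    A=np.zeros((3,3));b=np.zeros(3);L=[]
    for f,uv in zip(fs,uvs):
        o,v=ray(f,uv);v=v[0]/np.linalg.norm(v[0]);P=np.eye(3)-np.outer(v,v);A+=P;b+=P@o;L.append((o,P))
    x=np.linalg.solve(A,b); return x,[np.linalg.norm(P@(x-o)) for o,P in L]
def proj(f,X):
    M=np.linalg.inv(np.asarray(f["cam_to_world"])); X=np.atleast_2d(np.asarray(X,float))
    r,_=cv2.Rodrigues(M[:3,:3]); p,_=cv2.projectPoints(X,r,M[:3,3],K(f),np.array([f["k1"],0,0,0,0.])); return p[:,0]
E
python3 - <<'E'
from station import *
import cv2,pickle,numpy as np
F={n:grab_frame(n) for n in("scene","top")}
pickle.dump({n:dict(f) for n,f in F.items()},open("f0.pkl","wb"))
def crop(n,x0,y0,x1,y1,s,out):
    im=cv2.convertScaleAbs(F[n]["img"][y0:y1,x0:x1,::-1],alpha=1.6); cv2.imwrite(out,cv2.resize(im,None,fx=s,fy=s,interpolation=cv2.INTER_CUBIC))
crop("top",195,170,315,245,6,"pics/t_bench.png")
crop("top",360,180,440,260,7,"pics/t_rack.png")
crop("scene",190,170,290,250,7,"pics/s_rack.png")
crop("scene",325,100,435,215,5,"pics/s_bench.png")
E
```

```text
(no output)
```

View pics/t_bench.png

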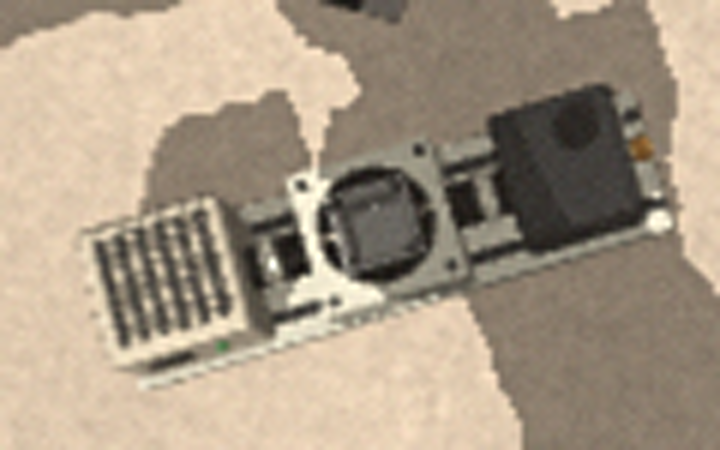

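View pics/t_rack.png

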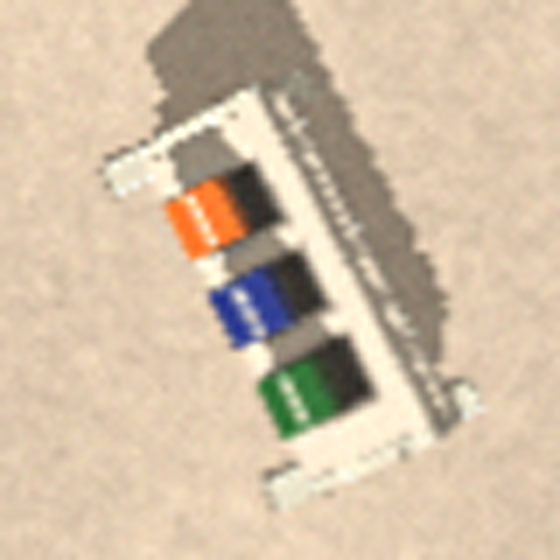

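View pics/s_rack.png

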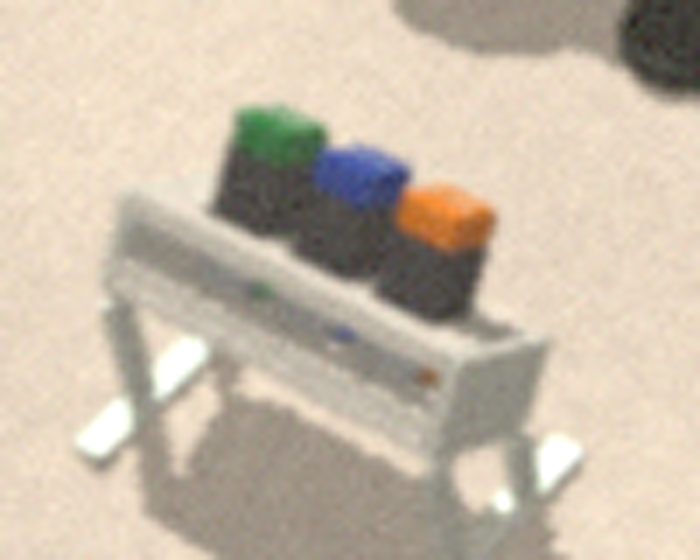

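View pics/s_bench.png

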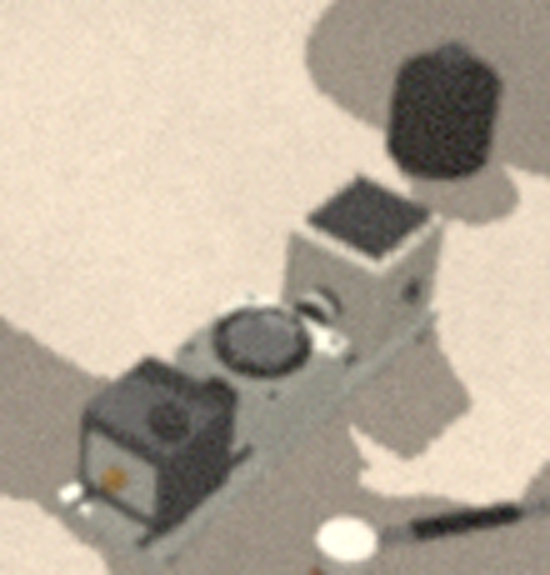

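The crops give usable features: three heads in the rack, with amber at the far end at top (390,211), and the turret at top (257.8,207). Now I'll measure.

```bash
cat > m1.py <<'E'
import pickle,numpy as np,cv2
from h import *
F=pickle.load(open("f0.pkl","rb"))
C={}
for n in F:
    hsv=cv2.cvtColor(F[n]["img"],cv2.COLOR_RGB2HSV)
    box={"scene":(195,175,275,225),"top":(375,190,425,250)}[n]
    for c,(a,b) in dict(amber=(5,22),green=(45,85),blue=(105,130)).items():
        m=cv2.inRange(hsv,(a,110,40),(b,255,255)); z=np.zeros_like(m); x0,y0,x1,y1=box; z[y0:y1,x0:x1]=m[y0:y1,x0:x1]
        z=cv2.morphologyEx(z,cv2.MORPH_CLOSE,np.ones((3,3)))
        k,l,s,ce=cv2.connectedComponentsWithStats(z); i=1+np.argmax(s[1:,4]); C[n,c]=ce[i]
        print(n,c,s[i],ce[i].round(2))
fs=[F["scene"],F["top"]]
P={}
for c in("green","blue","amber"):
    P[c],r=tri(fs,[C["scene",c],C["top",c]]); print(c,P[c].round(1),np.round(r,2))
def solve(yaw,names=("amber","blue")):
    R=np.array([[np.cos(yaw),-np.sin(yaw),0],[np.sin(yaw),np.cos(yaw),0],[0,0,1.]])
    cx=R@[.819,0,.574];cz=R@[-.574,0,.819];cy=R@[0,1,0.]
    out={}
    for c in names:
        A=np.zeros((3,3));b=np.zeros(3);L=[]
        for n in F:
            o,v=ray(F[n],C[n,c]);v=v[0]/np.linalg.norm(v[0])
            # visible-face weighted centroid relative to top-face centre
            fa=[(24*24,cz,np.zeros(3))]+[(24*13,s*a,s*a*12-cz*6.5) for a in(cx,cy) for s in(1,-1)]
            w=[(A_*max(0,-(nn@v)),off) for A_,nn,off in fa]; c_=sum(w_*o_ for w_,o_ in w)/sum(w_ for w_,_ in w)
            Q=np.eye(3)-np.outer(v,v);A+=Q;b+=Q@(o-c_);L.append((o-c_,Q))
        X=np.linalg.solve(A,b);out[c]=(X,[round(float(np.linalg.norm(Q@(X-o))),2) for o,Q in L])
    return out,(cx,cy,cz)
d=P["amber"]-P["green"];yaw=np.arctan2(d[1],d[0])-np.pi/2
print("spacing",np.linalg.norm(d),"yaw",np.degrees(yaw))
# top-only direction
for it in range(3):
    o,(cx,cy,cz)=solve(yaw,("amber","blue","green"))
    d=o["amber"][0]-o["green"][0]; yaw=np.arctan2(d[1],d[0])-np.pi/2
for c in o: print(c,o[c][0].round(1),o[c][1],"floor",(o[c][0]-70*cz).round(1))
print("yaw",np.degrees(yaw),np.linalg.norm(d),"expect top z",55+70*.819)
E
python3 m1.py
```

```text
scene amber [247 197  14   9  99] [253.08 200.84]
scene green [226 187   5   4  14] [227.36 188.71]
scene blue [235 192  12   7  54] [239.96 194.67]
top amber [383 205  13  12  99] [389.35 210.59]
top green [397 232  11  10  61] [402.02 236.2 ]
top blue [390 219  11  10  67] [395.39 223.42]
green [ 480.7 -252.4  106.2] [2.69 2.69]
blue [ 514.4 -235.2  105.7] [1.67 1.67]
amber [ 548.7 -218.6  106. ] [0.11 0.11]
spacing 75.8851649839427 yaw -63.60251872470504
amber [ 547.1 -215.3  111.3] [0.11, 0.11] floor [ 564.9 -251.3   54. ]
blue [ 512.7 -231.8  111.1] [1.67, 1.67] floor [ 530.6 -267.8   53.7]
green [ 479.1 -249.   111.5] [2.69, 2.69] floor [ 496.9 -285.    54.2]
yaw -63.60252096291255 75.88511260924757 expect top z 112.33
```

```bash
sed -i 's/(a,110,40),(b,255,255)/(a,*(110,40) if c=="amber" else (a,60,15)[1:]),(b,255,255)/' m1.py; sed -i 's/blue=(105,130)/blue=(100,135)/;s/green=(45,85)/green=(40,90)/' m1.py; python3 m1.py
python3 - <<'E'
import pickle,numpy as np,cv2
from h import *
F=pickle.load(open("f0.pkl","rb"));T=F["top"]
# bench top view: screws of block (z53)
s=np.array([(303,186),(420,150),(452,264),(335,301)])/6+[195,170]-.42
p=onplane(T,s,53);print(p.round(1),p.mean(0).round(1))
for i in range(4): d=p[(i+1)%4]-p[i];print(np.hypot(*d[:2]),np.degrees(np.arctan2(d[1],d[0])))
# rail lower edge corners?
g=cv2.cvtColor(T["img"],cv2.COLOR_RGB2GRAY);
c=g[195:220,245:272];print(c)
E
```

```text
[[582.9 168.1  53. ]
 [599.8 114.7  53. ]
 [547.   98.9  53. ]
 [530.  151.9  53. ]] [564.9 133.4  53. ]
55.99908126090302 -72.46529154559028
55.07732969869688 -163.31741882419797
55.67650761357738 107.88022229110021
55.40920129639599 17.022312835586135
[[ 74  86 130  88  77  79  83  80  77  77  82  89  89  93  90  92  92  90
   87  36  47  88  61  79  93  93  92]
 [ 75  78 134  85  76  79  78  82  87  92  94  92  92  90  92  92  94  89
   94  91  92  95  71  73  87  93  86]
 [ 75  84 132  88  82  89  91  95  92  94  91  72  69  71  95  93  92  96
   97  95  95  93  82  61  54  42  30]
 [109 117 145  93  91  92  95  92  55  47  31  21  23  22  27  32  42  75
   93  96  91  91  90  54  27  25  30]
 [144 153 149  99  94  91  72  48  23  18  16  20  21  21  34  34  58  41
   69  92  93  90  89  66  43  58  90]
 [ 57 141 152 147 150  78  27  20  16  23  30  35  49  63  51  36  38  45
   26  53  90  92  88  72  65  47  47]
 [ 55 111 146 155 117  32  20  34  42  62  61  63  59  59  58  37  31  59
   20  24  54  94  95  87  29  20  16]
 [148 150 155 152  82  37  56  54  59  60  60  54  49  
[... 1517 characters left out ...]
  75  94]
 [141 142 147 146 145 150 149 148  86  55  30  28  23  25  22  31  55  87
   94  95  95  94  92  94  90  73  72]
 [146 142 144 145 147 147 152 150 151 149 117 110  83  67  69  94  95  97
   93  90  89  85  71  61  57  57  54]
 [145 144 144 148 150 145 147 149 151 151 148 150 150 104  89  92  91  89
   81  71  55  56  59  53  54  67  72]
 [147 142 137 144 146  95 111 145 145 147 146 151 151 145  92  71  70  58
   58  61  57  89 117  79  83  99 107]]  File "m1.py", line 9
    m=cv2.inRange(hsv,(a,*(110,40) if c=="amber" else (a,60,15)[1:]),(b,255,255)); z=np.zeros_like(m); x0,y0,x1,y1=box; z[y0:y1,x0:x1]=m[y0:y1,x0:x1]
                                   ^^
SyntaxError: invalid syntax
```

```bash
sed -i 's/(a,\*(110,40) if c=="amber" else (a,60,15)\[1:\])/(a,)+((110,40) if c=="amber" else (60,15))/' m1.py; python3 m1.py
python3 - <<'E'
import pickle,numpy as np,cv2
from h import *
F=pickle.load(open("f0.pkl","rb"))
# turret outer dark/bright boundary ellipse in both views
uv={}
for n,c,rad in(("top",(257.5,207),14),("scene",(378,168),14)):
    g=cv2.cvtColor(F[n]["img"],cv2.COLOR_RGB2GRAY).astype(np.float32)
    pts=[]
    for t in np.arange(0,2*np.pi,np.pi/36):
        r=np.arange(5,17,.25);x=c[0]+r*np.cos(t);y=c[1]+r*np.sin(t)
        p=cv2.remap(g,x.astype(np.float32)[None],y.astype(np.float32)[None],1)[0]
        gr=np.gradient(cv2.GaussianBlur(p[None],(1,1),0)[0]); i=np.argmax(np.where(r>6,gr,-9)); pts.append((x[i],y[i]))
    pts=np.array(pts,np.float32); e=cv2.fitEllipseAMS(pts)
    # on plane 59
    P=onplane(F[n],pts,59)[:,:2].astype(np.float32)
    best=None;rng=np.random.default_rng(0)
    for k in range(500):
        a,b,d=P[rng.choice(len(P),3,False)]
        try: ce=np.linalg.solve(2*np.array([b-a,d-a]),[b@b-a@a,d@d-a@a])
        except Exception: continue
        rr=np.hypot(*(a-ce)); 
        if abs(rr-27)>2: continue
        m=abs(np.hypot(*(P-ce).T)-rr)<1.2
        if best is None or m.sum()>best.sum(): best=m
    Q=P[best];s=np.linalg.lstsq(np.c_[2*Q,np.ones(len(Q))],(Q**2).sum(1),rcond=None)[0]
    print(n,e,"center",s[:2].round(2),"r",np.sqrt(s[2]+s[:2]@s[:2]),best.sum())
E
python3 - <<'E'
import cv2,pickle
F=pickle.load(open("f0.pkl","rb"))
im=F["top"]["img"][190:225,240:276,::-1];cv2.imwrite("pics/t_tur.png",cv2.resize(cv2.convertScaleAbs(im,alpha=1.6),None,fx=16,fy=16,interpolation=0))
im=F["scene"]["img"][150:185,358:400,::-1];cv2.imwrite("pics/s_tur.png",cv2.resize(cv2.convertScaleAbs(im,alpha=1.6),None,fx=16,fy=16,interpolation=0))
E
```

```text
scene amber [247 197  14   9  99] [253.08 200.84]
scene green [224 186  12   8  68] [229.21 189.19]
scene blue [234 191  14   9  84] [240.58 194.99]
top amber [383 205  13  12  99] [389.35 210.59]
top green [397 231  12  12  94] [402.49 236.28]
top blue [390 218  12  12  87] [395.84 223.3 ]
green [ 481.7 -251.2  104.9] [0.12 0.12]
blue [ 515.2 -235.3  105.4] [0.46 0.46]
amber [ 548.7 -218.6  106. ] [0.11 0.11]
spacing 74.5478685979027 yaw -64.04933439970799
amber [ 547.1 -215.3  111.3] [0.11, 0.11] floor [ 564.7 -251.4   54. ]
blue [ 513.6 -231.9  110.8] [0.46, 0.46] floor [ 531.1 -268.1   53.4]
green [ 480.1 -247.9  110.2] [0.12, 0.12] floor [ 497.6 -284.    52.9]
yaw -64.04933567573158 74.54781500152784 expect top z 112.33
top ((257.7602844238281, 207.40771484375), (19.603557586669922, 21.587526321411133), 69.63858032226562) center [564.34 133.5 ] r 27.19788316447107 62
scene ((377.4134826660156, 167.60101318359375), (14.284964561462402, 23.536334991455078), 259.0911865234375) center [568.42 130.91] r 27.46038508316162 41
```

View pics/t_tur.png

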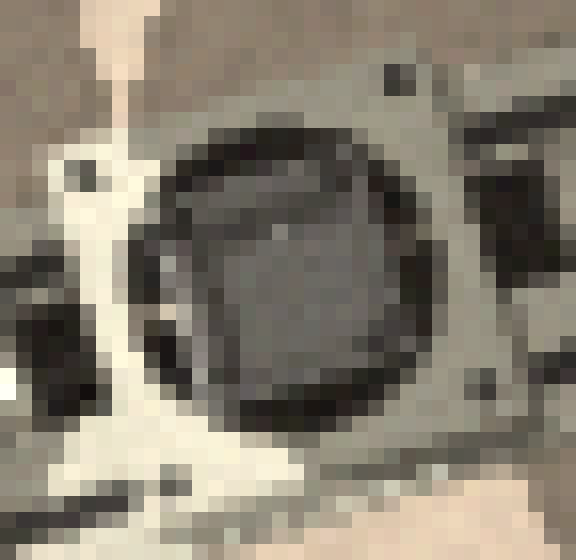

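View pics/s_tur.png

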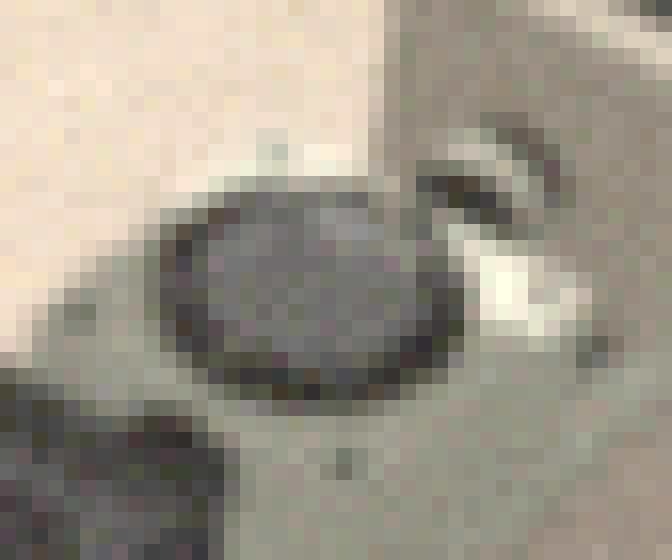

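Run:
```python
import pickle,numpy as np,cv2
from h import *
F=pickle.load(open("f0.pkl","rb"))
for n,s,o in(("scene",[(275,152),(592,348),(345,462),(80,312)],(358,150)),("top",[(80,176),(400,80),(481,384),(176,480)],(240,190))):
    p=onplane(F[n],np.array(s)/16+o-.5,53);print(n,p.round(1).tolist(),p.mean(0).round(1))
    for i in range(4): d=p[(i+1)%4]-p[i];print(np.hypot(*d[:2]).round(1),np.degrees(np.arctan2(d[1],d[0])).round(1))
# hood: dark blob
for n,(x0,y0,x1,y1) in(("scene",(395,100,435,145)),("top",(148,238,195,280))):
    g=cv2.cvtColor(F[n]["img"],cv2.COLOR_RGB2GRAY)
    m=np.zeros_like(g);m[y0:y1,x0:x1]=(g[y0:y1,x0:x1]<45)*255
    k,l,st,ce=cv2.connectedComponentsWithStats(m);i=1+np.argmax(st[1:,4]);print(n,st[i],ce[i])
    im=F[n]["img"][y0:y1,x0:x1,::-1];cv2.imwrite(f"pics/{n[0]}_hood.png",cv2.resize(cv2.convertScaleAbs(im,alpha=3),None,fx=12,fy=12,interpolation=0))
```

```text
scene [[529.5, 152.9, 53.0], [598.2, 169.0, 53.0], [599.0, 116.9, 53.0], [545.7, 100.6, 53.0]] [568.1 134.8  53. ]
70.6 13.2
52.1 -89.1
55.8 -162.9
54.8 107.2
top [[583.2, 169.7, 53.0], [600.0, 115.0, 53.0], [547.3, 99.9, 53.0], [530.6, 151.7, 53.0]] [565.3 134.1  53. ]
57.3 -72.9
54.9 -164.1
54.4 107.8
55.5 19.0
scene [403 111  21  24 411] [413.22384428 122.81508516]
top [155 246  30  24 577] [169.68630849 257.17331023]
```

View pics/t_hood.png

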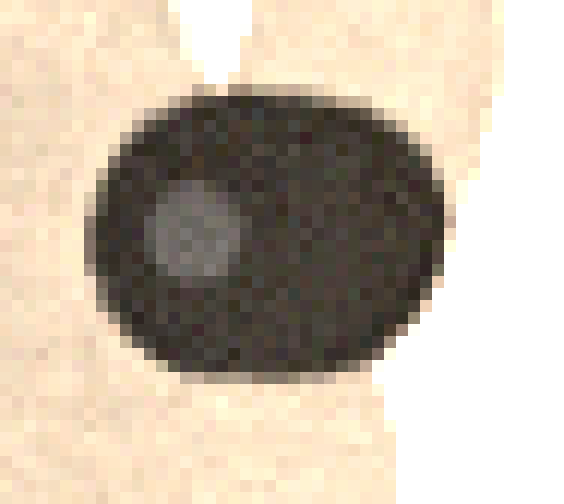

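View pics/s_hood.png

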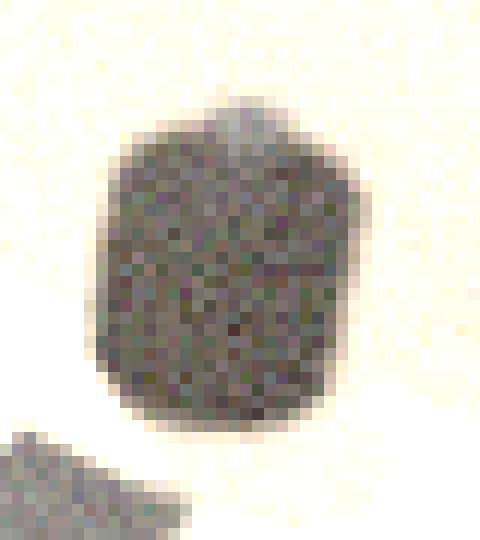

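```bash
cat > mv.py <<'E'
import numpy as np, json
from scipy.spatial.transform import Rotation as Ro
def load():
    d=json.load(open("cmd.json")); return np.array(d["p"]),Ro.from_quat(d["q"])
def save(p,r): json.dump({"p":list(map(float,p)),"q":list(map(float,r.as_quat()))},open("cmd.json","w"))
def plan(p,R,tag=""):
    p0,r0=load(); R=Ro.from_matrix(R) if not isinstance(R,Ro) else R
    d=r0.inv().apply(np.asarray(p)-p0)/1000; a=(r0.inv()*R).as_rotvec()
    print(tag,"d(m)",d.round(4),"a",a.round(4),"dist",round(np.linalg.norm(d)*1000,1),"deg",np.degrees(np.linalg.norm(a)).round(1))
def commit(d=(0,0,0),a=(0,0,0)):
    p,r=load(); save(p+r.apply(np.array(d)*1000), r*Ro.from_rotvec(a))
def down(az): # tool down, tool y at azimuth az deg
    c,s=np.cos(np.radians(az)),np.sin(np.radians(az)); y=np.array([c,s,0]); z=np.array([0,0,-1.]); return np.array([np.cross(y,z),y,z]).T
yaw=np.radians(-64.05); _R=Ro.from_euler("z",yaw).as_matrix(); t=np.radians(35)
cx=_R@[np.cos(t),0,np.sin(t)];cz=_R@[-np.sin(t),0,np.cos(t)];cy=_R@[0,1,0]
RACK=np.array([cy,cx,-cz]).T
HEAD=np.array([547.1,-215.5,112.0])
BENCH=np.array([564.5,134.2]); BYAW=17.4
E
python3 - <<'E'
from mv import *; from h import *
import pickle
q=[1.48799549e-01,9.88866935e-01,-9.34752863e-04,-6.60553613e-05]
save([183.964,597.34,195.517],Ro.from_matrix(down(np.degrees(np.arctan2(2*.1488*.98887,2*.98887**2-1)))))
print(load()[1].as_quat())
plan([470,210,250],down(0),"A")
F=pickle.load(open("f0.pkl","rb"))
print(onplane(F["top"],(163.9,256.5),76),tri([F["scene"],F["top"]],[(415,109),(163.9,256.5)]))
# hood silhouette base/top: bottom edge in scene
print(onplane(F["scene"],(413,133.5),0), onplane(F["top"],(184,257),0))
E
```

```text
[0.59401824 0.80445157 0.         0.        ]
A d(m) [-0.4544  0.1594 -0.0545] a [0.     0.     0.2987] dist 484.6 deg 17.1
[[428.58086697 376.13761845  76.        ]] (array([428.63797037, 374.99055338,  79.51688401]), [np.float64(0.221805444031719), np.float64(0.22180544403154379)])
[[445.69674659 367.41819429   0.        ]] [[428.84502266 347.26854467   0.        ]]
```

Run:
```python
from mv import *
save([183.964,597.34,195.517],Ro.from_matrix(down(72.885)))
print(load()[1].as_quat())
plan([470,210,250],down(0),"A")
commit((-0.387,-.276,-.055),(0,0,1.27))
plan(HEAD+cz*40,RACK,"B")
```

```text
[0.14880188 0.98886703 0.         0.        ]
A d(m) [-0.3874 -0.286  -0.0545] a [0.     0.     1.2721] dist 484.6 deg 72.9
B d(m) [-0.4147  0.0636  0.1058] a [-0.5449 -0.3416  1.0834] dist 432.6 deg 72.2
```

>>> play_rows:
  moves:
    - {"fingers": 1,"dx": -0.387,"dy": -0.276,"dz": -0.055,"ax": 0,"ay": 0,"az": 1.27}
    - {"fingers": 1,"dx": -0.387,"dy": -0.276,"dz": -0.055,"ax": 0,"ay": 0,"az": 1.27}
    - {"fingers": 1,"dx": -0.387,"dy": -0.276,"dz": -0.055,"ax": 0,"ay": 0,"az": 1.27}
    - {"fingers": 1,"dx": -0.387,"dy": -0.276,"dz": -0.055,"ax": 0,"ay": 0,"az": 1.27}
    - {"fingers": 1,"dx": -0.387,"dy": -0.276,"dz": -0.055,"ax": 0,"ay": 0,"az": 1.27}
    - {"fingers": 1,"dx": -0.387,"dy": -0.276,"dz": -0.055,"ax": 0,"ay": 0,"az": 1.27}
    - {"fingers": 1,"dx": -0.387,"dy": -0.276,"dz": -0.055,"ax": 0,"ay": 0,"az": 1.27}
    - {"fingers": 1,"dx": -0.387,"dy": -0.276,"dz": -0.055,"ax": 0,"ay": 0,"az": 1.27}
    - {"fingers": 1,"dx": -0.387,"dy": -0.276,"dz": -0.055,"ax": 0,"ay": 0,"az": 1.27}
    - {"fingers": 1,"dx": -0.387,"dy": -0.276,"dz": -0.055,"ax": 0,"ay": 0,"az": 1.27}
    - {"fingers": 1,"dx": -0.387,"dy": -0.276,"dz": -0.055,"ax": 0,"ay": 0,"az": 1.27}
    - {"fingers": 1,"dx": -0.387,"dy": -0.276,"dz": -0.055,"ax": 0,"ay": 0,"az": 1.27}

```text
time_s: 1.2
ee_pos: [476.1, 213.9, 251.3]
eef_rot: [0.709, 0.705, 0.0, 0.002]
contact_force: [0.1, 0.6, -0.1]
gripper_width: 85.1
```

>>> play_rows:
  moves:
    - {"fingers": 1,"dx": -0.415,"dy": 0.064,"dz": 0.106,"ax": -0.545,"ay": -0.342,"az": 1.083}
    - {"fingers": 1,"dx": -0.415,"dy": 0.064,"dz": 0.106,"ax": -0.545,"ay": -0.342,"az": 1.083}
    - {"fingers": 1,"dx": -0.415,"dy": 0.064,"dz": 0.106,"ax": -0.545,"ay": -0.342,"az": 1.083}
    - {"fingers": 1,"dx": -0.415,"dy": 0.064,"dz": 0.106,"ax": -0.545,"ay": -0.342,"az": 1.083}
    - {"fingers": 1,"dx": -0.415,"dy": 0.064,"dz": 0.106,"ax": -0.545,"ay": -0.342,"az": 1.083}
    - {"fingers": 1,"dx": -0.415,"dy": 0.064,"dz": 0.106,"ax": -0.545,"ay": -0.342,"az": 1.083}
    - {"fingers": 1,"dx": -0.415,"dy": 0.064,"dz": 0.106,"ax": -0.545,"ay": -0.342,"az": 1.083}
    - {"fingers": 1,"dx": -0.415,"dy": 0.064,"dz": 0.106,"ax": -0.545,"ay": -0.342,"az": 1.083}
    - {"fingers": 1,"dx": -0.415,"dy": 0.064,"dz": 0.106,"ax": -0.545,"ay": -0.342,"az": 1.083}
    - {"fingers": 1,"dx": -0.415,"dy": 0.064,"dz": 0.106,"ax": -0.545,"ay": -0.342,"az": 1.083}
    - {"fingers": 1,"dx": -0.415,"dy": 0.064,"dz": 0.106,"ax": -0.545,"ay": -0.342,"az": 1.083}
    - {"fingers": 1,"dx": -0.415,"dy": 0.064,"dz": 0.106,"ax": -0.545,"ay": -0.342,"az": 1.083}

```text
time_s: 2.2
ee_pos: [543.5, -188.2, 152.9]
eef_rot: [0.931, 0.213, 0.057, 0.291]
contact_force: [-0.0, 0.5, -0.1]
gripper_width: 85.3
```

Run:
```python
from mv import *; from station import *
import cv2
commit((-.415,.064,.106),(-.545,-.342,1.083))
s=read_state();p,r=load();print(p,r.as_quat(),s["ee_pos"],s["eef_rot"],s["qpos"].round(2),s["joint_vel"].round(2))
print("err in tool",r.inv().apply(s["ee_pos"]-p), (r.inv()*Ro.from_quat(s["eef_rot"])).as_rotvec(degrees=True))
f=grab_frame("scene");im=f["img"][130:260,180:340,::-1];cv2.imwrite("pics/s1.png",cv2.resize(cv2.convertScaleAbs(im,alpha=1.6),None,fx=5,fy=4.6))
f=grab_frame("top");im=f["img"][150:280,340:480,::-1];cv2.imwrite("pics/t1.png",cv2.resize(cv2.convertScaleAbs(im,alpha=1.6),None,fx=4.6,fy=4.6))
```

```text
[ 537.4663026  -195.19382928  144.517     ] [0.92927728 0.21431088 0.06742451 0.2932039 ] [ 543.53644122 -188.18678552  152.90752403] [0.93109591 0.21279262 0.05749495 0.29064418] [-0.56  0.85  0.81  2.18 -0.48  0.04 -0.67] [-0.    0.01  0.04  0.04 -2.18  0.01  2.21]
err in tool [ 8.52233397  1.83394358 -8.96396192] [ 0.56581392 -1.05959309 -0.10750757]
```

View pics/s1.png

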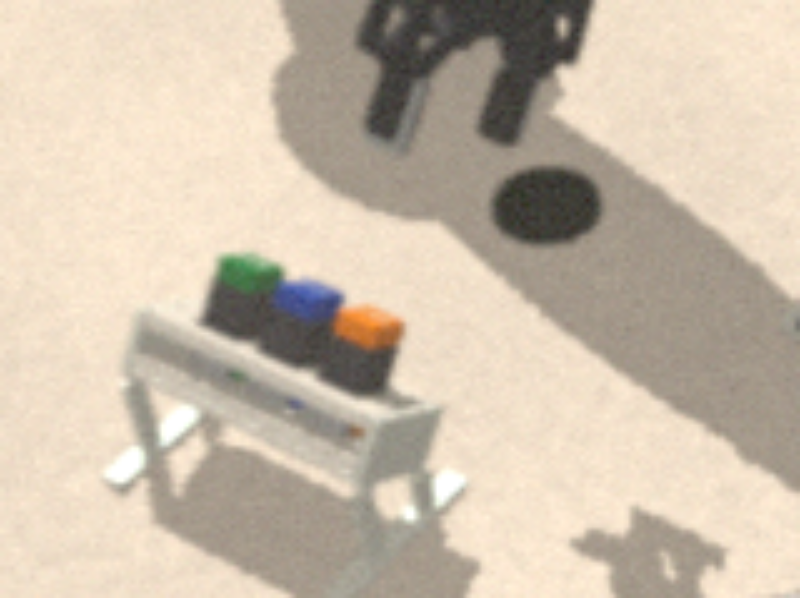

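View pics/t1.png

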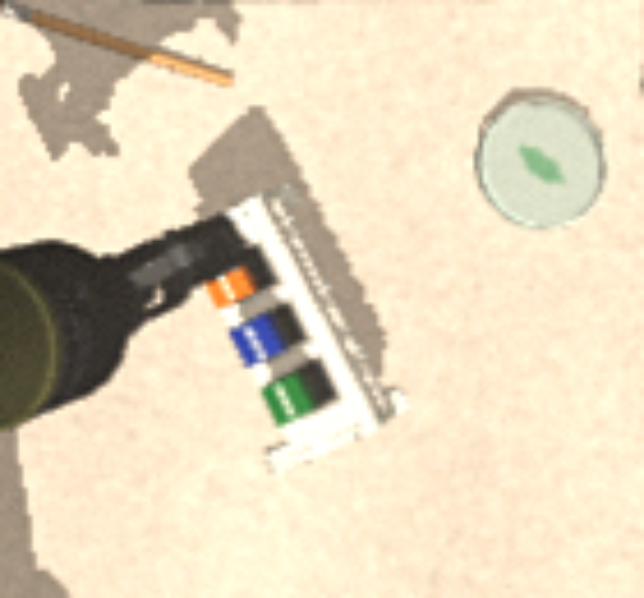

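The top view shows the gripper beside the amber head at crop (235,285). The arm is still converging, with q6 near its limit of 0.04. I'll let it settle for a few rows.

>>> play_rows:
  moves:
    - {"fingers": 1}
    - {"fingers": 1}
    - {"fingers": 1}
    - {"fingers": 1}

```text
$.moves[0]: bad value
```

```bash
cat > st.py <<'E'
from mv import *; from station import *
s=read_state();p,r=load();print("t",s["time_s"],"tcp",s["ee_pos"].round(1),"q",s["qpos"].round(2),"v",s["joint_vel"].round(2),"w",round(s["gripper_width"],1),"F",s["contact_force"].round(1))
print("err tool mm",r.inv().apply(s["ee_pos"]-p).round(2),"deg",(r.inv()*Ro.from_quat(s["eef_rot"])).as_rotvec(degrees=True).round(2))
E
python3 st.py
```

```text
t 2.3 tcp [ 542.6 -186.5  152.9] q [-0.56  0.84  0.8   2.19 -0.48  0.04 -0.68] v [-0.02 -0.02 -0.01  0.01  0.23  0.   -0.23] w 85.3 F [ 0.3  0.8 -0.2]
err tool mm [  8.45   0.29 -10.08] deg [ 0.7  -1.01 -0.06]
```

Run:
```python
import numpy as np,itertools
from scipy.spatial.transform import Rotation as Ro
S=[([-1.23818045,0.69002098,-0.194514,1.56635866,0.1573221,0.90248152,-0.21509257],[183.839,596.597,194.657],[1.48799549e-01,9.88866935e-01,-9.34752863e-04,-6.60553613e-05])]
from station import *
s=read_state();S.append((s["qpos"],s["ee_pos"],s["eef_rot"]))
import pickle;pickle.dump(S,open("S.pkl","wb"))
# R = Rz(s1 q1 + a) Ry(q2) Rz(s3 q3) Ry(q4) Rz(s5 q5) Ry(q6) Rz(s7 q7 + b); 
res=[]
for s1,s3,s5,s7 in itertools.product((1,-1),repeat=4):
  for s4,s6 in itertools.product((1,-1),repeat=2):
    def Z(q):return Ro.from_euler("z",q)
    def Y(q):return Ro.from_euler("y",q)
    M=[Z(s1*q[0])*Y(q[1])*Z(s3*q[2])*Y(s4*q[3])*Z(s5*q[4])*Y(s6*q[5])*Z(s7*q[6]) for q,_,_ in S]
    # tool = Z(a) M Z(b): unknown a,b grid
    T=[Ro.from_quat(x[2]) for x in S]
    best=min(((sum((t.inv()*Z(a)*m*Z(b)).magnitude() for t,m in zip(T,M)),a,b) for a in np.radians(np.arange(0,360,10)) for b in np.radians(np.arange(0,360,10))))
    res.append((best[0],(s1,s3,s4,s5,s6,s7),np.degrees(best[1:])))
res.sort(key=lambda r:r[0])
for r in res[:6]: print(r)
```

```text
(1.0715413047215997e-08, (-1, -1, 1, -1, 1, -1), array([ 0., 90.]))
(0.8943728279320988, (-1, -1, 1, -1, 1, 1), array([ 20., 140.]))
(1.165352087786987, (-1, -1, 1, 1, 1, -1), array([ 10., 130.]))
(1.2923266620636968, (1, -1, 1, -1, 1, -1), array([100.,  50.]))
(1.371453367836533, (-1, 1, 1, -1, 1, -1), array([180., 300.]))
(1.429374715971988, (1, 1, 1, 1, 1, 1), array([190., 130.]))
```

```bash
cat > kin.py <<'E'
import numpy as np
from scipy.spatial.transform import Rotation as Ro
Z=lambda q:Ro.from_euler("z",q)
Y=lambda q:Ro.from_euler("y",q)
def frames(q):
    A=Z(-q[0])*Y(q[1]);B=A*Z(-q[2]);C=B*Y(q[3]);D=C*Z(-q[4]);E=D*Y(q[5]);T=E*Z(-q[6])*Z(np.pi/2)
    return A,B,C,D,E,T
e=lambda i:np.eye(3)[i]
def cols(q):
    A,B,C,D,E,T=frames(q)
    return np.array([e(2),B.apply(e(2)),C.apply(e(2)),E.apply(e(2)),B.apply(e(0)),C.apply(e(0)),E.apply(e(0))]).T
E
python3 - <<'E'
import pickle; from kin import *
S=pickle.load(open("S.pkl","rb"))
A=np.vstack([cols(q) for q,_,_ in S]);b=np.hstack([p for _,p,_ in S])
for k in(4,):
    x,r,_,sv=np.linalg.lstsq(A[:,:k],b,rcond=None);print(x.round(1),(A[:,:k]@x-b).round(1),sv)
print(np.linalg.lstsq(A,b,rcond=None)[0])
E
```

```text
[417.3 566.8 332.2 452.8] [-44.5   3.    0.7   9.2   3.9  -0.7] [2.48963865 1.20070404 0.49199478 0.34343899]
[ 342.85018908  860.37170021  495.22613755  825.67270413 -529.04571373
   11.21402604 -112.55781123]
```

>>> play_rows:
  moves:
    - {"fingers": 1,"dx": 0,"dy": 0,"dz": -0.1,"ax": 0.3,"ay": 0,"az": 0}
    - {"fingers": 1,"dx": 0,"dy": 0,"dz": -0.1,"ax": 0.3,"ay": 0,"az": 0}
    - {"fingers": 1,"dx": 0,"dy": 0,"dz": -0.1,"ax": 0.3,"ay": 0,"az": 0}
    - {"fingers": 1,"dx": 0,"dy": 0,"dz": -0.1,"ax": 0.3,"ay": 0,"az": 0}

```text
time_s: 2.63
ee_pos: [522.2, -137.6, 243.2]
eef_rot: [0.964, 0.217, 0.03, 0.148]
contact_force: [1.0, -1.7, 0.1]
gripper_width: 85.3
```

```bash
cat > rec.py <<'E'
import pickle; from station import *
S=pickle.load(open("S.pkl","rb")); s=read_state();S.append((s["qpos"],s["ee_pos"],s["eef_rot"]));pickle.dump(S,open("S.pkl","wb"));print(len(S),s["time_s"],s["qpos"].round(2),s["joint_vel"].round(2),s["ee_pos"].round(1))
E
python3 rec.py
python3 - <<'E'
from mv import *; from station import *
s=read_state(); save(s["ee_pos"],Ro.from_quat(s["eef_rot"])); plan([560,-260,280],down(-64),"C")
E
```

```text
3 2.6333 [-0.55  0.6   0.88  1.98 -0.38  0.59 -0.63] [-0.01  0.08 -0.07  0.1  -0.04 -0.24 -0.01] [ 522.2 -137.6  243.2]
C d(m) [-0.0184  0.132   0.0028] a [ 0.3026  0.0083 -0.0105] dist 133.3 deg 17.4
```

>>> play_rows:
  moves:
    - {"fingers": 1,"dx": -0.02,"dy": 0.13,"dz": 0,"ax": 0.3,"ay": 0,"az": 0}
    - {"fingers": 1,"dx": -0.02,"dy": 0.13,"dz": 0,"ax": 0.3,"ay": 0,"az": 0}
    - {"fingers": 1,"dx": -0.02,"dy": 0.13,"dz": 0,"ax": 0.3,"ay": 0,"az": 0}
    - {"fingers": 1,"dx": -0.02,"dy": 0.13,"dz": 0,"ax": 0.3,"ay": 0,"az": 0}

```text
time_s: 2.97
ee_pos: [555.1, -258.2, 275.7]
eef_rot: [0.975, 0.22, -0.009, 0.001]
contact_force: [1.1, -1.0, -0.3]
gripper_width: 85.6
```

```bash
python3 rec.py
python3 - <<'E'
import pickle; from kin import *
S=pickle.load(open("S.pkl","rb"))
def cols2(q):
    A,B,C,D,E,T=frames(q)
    L=[e(2)]+[X.apply(e(i)) for X in(A,B,C,D,E) for i in(0,1,2)]
    return np.array(L).T
A=np.vstack([cols(q) for q,_,_ in S]);b=np.hstack([p for _,p,_ in S])
for k in(4,5,6,7):
    x,r,_,sv=np.linalg.lstsq(A[:,:k],b,rcond=None);print(x.round(1),(A[:,:k]@x-b).round(1),sv[-1])
# add lateral y
def cy(q):
    A,B,C,D,E,T=frames(q);return np.array([A.apply(e(1)),C.apply(e(1)),E.apply(e(1))]).T
A2=np.hstack([A,np.vstack([cy(q) for q,_,_ in S])]);x,r,_,sv=np.linalg.lstsq(A2,b,rcond=None);print(x.round(1),(A2@x-b).round(1),sv[-3:])
E
```

```text
4 2.9667 [-0.    0.68  0.68  1.51 -0.43  1.12 -0.36] [ 1.08  0.32 -0.16 -1.31 -0.02  1.08  0.46] [ 555.1 -258.2  275.7]
[435.9 537.1 368.3 417.7] [-48.3  13.4   9.   -8.1  -8.9  -2.    3.    7.8  -6.2  11.2  25.   -0.8] 0.40813997357429116
[428.1 512.5 339.4 385.7  44.5] [-52.4  10.7   4.5  -4.3  -3.2   0.6   8.1   5.7  -0.5   4.8  15.4  -4.7] 0.24922219303859663
[429.6 517.4 340.  388.4  43.9   4.1] [-52.3  11.2   3.9  -4.8  -3.2   1.9   7.5   5.8  -0.4   5.4  15.2  -5.4] 0.20800857150664367
[461.3 546.3 339.4 404.3  82.4  27.   35.4] [-51.5   9.2   0.5  -5.4  -5.5  -0.7   7.2   8.5   4.1   7.2  14.9  -3.9] 0.10272772051107326
[ 3.469e+02  5.634e+02  3.448e+02  3.693e+02  0.000e+00 -0.000e+00
 -0.000e+00 -1.880e+01 -2.690e+01 -3.000e-01] [ 0. -0. -0. -0.  0. -0.  0. -0.  0.  0.  0. -0.] [0.30945163 0.18399761 0.07653857]
```

```bash
cat >> kin.py <<'E'
import pickle
def cols3(q):
    A,B,C,D,E,T=frames(q);return np.hstack([cols(q)[:,:4],np.array([A.apply(e(1)),C.apply(e(1)),E.apply(e(1))]).T])
S=pickle.load(open("S.pkl","rb"))
X=np.linalg.lstsq(np.vstack([cols3(q) for q,_,_ in S]),np.hstack([p for _,p,_ in S]),rcond=None)[0]
def fk(q): return cols3(q)@X, frames(q)[-1]
LO=np.array([-3.01,-.46,-1.47,.13,-1,.04,-2.66]);HI=np.array([3.01,2.08,1.51,2.56,4.14,2.09,2.66])
from scipy.optimize import least_squares
def ik(p,R,q0,w=0.0,q1=None):
    def f(q):
        pp,T=fk(q); r=[(pp-p)/100,(R.inv()*T).as_rotvec()*3,w*(q-q0)]
        if q1 is not None: r.append([ (q[0]-q1)*3])
        return np.hstack(r)
    s=least_squares(f,np.clip(q0,LO+.01,HI-.01),bounds=(LO,HI)); pp,T=fk(s.x)
    return s.x,np.linalg.norm(pp-p),np.degrees((R.inv()*T).magnitude())
E
python3 - <<'E'
from kin import *; from mv import *
print(X.round(2))
R=Ro.from_matrix(RACK); Rf=R*Z(np.pi)
for nm,RR in(("y=+cx",R),("y=-cx",Rf)):
  for p,t in((HEAD+cz*40,"pre"),(HEAD-cz*34,"grasp")):
    for q1 in(-.6,-.3,0,.3,.6,.9,1.2):
      out=[]
      for q5 in(-.5,.8,2,3.3):
        for q7 in (-1.5,1.5):
          q,ep,ea=ik(p,RR,np.array([q1,.8,-.3,1.8,q5,.6,q7]),0,q1)
          if ep<.5 and ea<.2: out.append(tuple(q.round(2).tolist()))
      print(nm,t,q1,[o for o in set(out)][:3])
E
```

```text
[ 3.4690e+02  5.6341e+02  3.4480e+02  3.6929e+02 -1.8800e+01 -2.6900e+01
 -3.5000e-01]
y=+cx pre -0.6 []
y=+cx pre -0.3 []
y=+cx pre 0 []
y=+cx pre 0.3 [(0.3, 0.75, -0.64, 2.19, 1.55, 1.0, -2.66)]
y=+cx pre 0.6 [(0.6, 1.03, -1.29, 2.17, 1.57, 1.58, -2.61)]
y=+cx pre 0.9 []
y=+cx pre 1.2 []
y=+cx grasp -0.6 []
y=+cx grasp -0.3 []
y=+cx grasp 0 []
y=+cx grasp 0.3 []
y=+cx grasp 0.6 [(0.6, 1.08, -1.09, 2.14, 1.72, 1.44, -2.61)]
y=+cx grasp 0.9 []
y=+cx grasp 1.2 []
y=-cx pre -0.6 []
y=-cx pre -0.3 [(-0.3, 0.72, 0.34, 2.22, 1.62, 0.34, 0.37)]
y=-cx pre 0 [(-0.0, 0.69, -0.15, 2.2, 1.56, 0.66, 0.45)]
y=-cx pre 0.3 [(0.3, 0.75, -0.64, 2.19, 1.55, 1.0, 0.49)]
y=-cx pre 0.6 [(0.6, 1.03, -1.29, 2.17, 1.57, 1.58, 0.53)]
y=-cx pre 0.9 []
y=-cx pre 1.2 []
y=-cx grasp -0.6 []
y=-cx grasp -0.3 [(-0.3, 0.91, 0.5, 2.19, 2.36, 0.23, -0.36)]
y=-cx grasp 0 [(-0.0, 0.83, -0.01, 2.18, 1.82, 0.57, 0.24)]
y=-cx grasp 0.3 [(0.3, 0.87, -0.5, 2.16, 1.72, 0.93, 0.4)]
y=-cx grasp 0.6 [(0.6, 1.08, -1.09, 2.14, 1.72, 1.44, 0.53)]
y=-cx grasp 0.9 []
y=-cx grasp 1.2 []
```

```bash
python3 - <<'E'
from kin import *; from mv import *
for nm,p,az in(("bench197",[*BENCH,160],197.4),("bench17",[*BENCH,160],17.4),("bench197 low",[*BENCH,63],197.4),("bench17low",[*BENCH,63],17.4),("hood0",[428.6,375.8,58],45),("hood",[428.6,375.8,58],225),("hoodb",[*BENCH,110],17.4),("hoodb",[*BENCH,110],-30)):
    R=Ro.from_matrix(down(az))
    for q1 in(-.9,-.6,-.3,0,.3):
      out=set()
      for q5 in(-.5,.8,2,3.3):
        for q7 in (-1.5,1.5):
          q,ep,ea=ik(np.array(p),R,np.array([q1,.8,-.3,1.8,q5,.6,q7]),0,q1)
          if ep<.5 and ea<.2: out.add(tuple(q.round(2).tolist()))
      print(nm,q1,list(out)[:3])
E
python3 rec.py
```

```text
bench197 -0.9 []
bench197 -0.6 []
bench197 -0.3 []
bench197 0 []
bench197 0.3 [(0.3, 0.96, -1.24, 1.72, 0.97, 1.22, 2.25)]
bench17 -0.9 []
bench17 -0.6 [(-0.6, 0.73, 0.51, 1.76, -0.48, 0.78, 0.46)]
bench17 -0.3 [(-0.3, 0.67, -0.02, 1.75, 0.02, 0.72, -0.03)]
bench17 0 [(-0.0, 0.72, -0.54, 1.73, 0.48, 0.83, -0.46)]
bench17 0.3 [(0.3, 0.96, -1.24, 1.72, 0.97, 1.22, -0.9)]
bench197 low -0.9 []
bench197 low -0.6 [(-0.6, 0.89, 0.52, 1.83, -0.72, 0.62, -2.47)]
bench197 low -0.3 []
bench197 low 0 [(0.0, 0.87, -0.55, 1.8, 0.69, 0.68, 2.49)]
bench197 low 0.3 [(0.3, 1.15, -1.27, 1.78, 1.2, 1.21, 2.1)]
bench17low -0.9 []
bench17low -0.6 [(-0.6, 0.89, 0.52, 1.83, -0.72, 0.62, 0.67)]
bench17low -0.3 [(-0.3, 0.81, -0.02, 1.82, 0.03, 0.51, -0.04)]
bench17low 0 [(-0.0, 0.87, -0.55, 1.8, 0.69, 0.68, -0.65)]
bench17low 0.3 [(0.3, 1.15, -1.27, 1.78, 1.2, 1.21, -1.05)]
hood0 -0.9 [(-0.9, 0.83, 0.17, 1.86, -0.27, 0.48, 0.25)]
hood0 -0.6 [(-0.6, 0.83, -0.35, 1.84, 0.49, 0.56, -0.48)]
hood0 -0.3 [(-0.3, 0.98, -0.93, 1.82, 1.02, 0.9, -0.94)]
hood0 0 []
hood0 0.3 []
hood -0.9 []
hood -0.6 [(-0.6, 0.83, -0.35, 1.84, 0.49, 0.56, 2.66)]
hood -0.3 [(-0.3, 0.98, -0.93, 1.82, 1.02, 0.9, 2.2)]
hood 0 []
hood 0.3 []
hoodb -0.9 []
hoodb -0.6 [(-0.6, 0.81, 0.52, 1.8, -0.6, 0.69, 0.56)]
hoodb -0.3 [(-0.3, 0.74, -0.02, 1.79, 0.03, 0.61, -0.03)]
hoodb 0 [(-0.0, 0.79, -0.55, 1.77, 0.58, 0.74, -0.55)]
hoodb 0.3 [(0.3, 1.06, -1.26, 1.76, 1.09, 1.21, -0.98)]
hoodb -0.9 []
hoodb -0.6 [(-0.6, 0.81, 0.52, 1.8, -0.6, 0.69, -0.27)]
hoodb -0.3 [(-0.3, 0.74, -0.02, 1.79, 0.03, 0.61, -0.86)]
hoodb 0 [(-0.0, 0.79, -0.55, 1.77, 0.58, 0.74, -1.38)]
hoodb 0.3 [(0.3, 1.06, -1.26, 1.76, 1.09, 1.21, -1.81)]
5 2.9667 [-0.    0.68  0.68  1.51 -0.43  1.12 -0.36] [ 1.08  0.32 -0.16 -1.31 -0.02  1.08  0.46] [ 555.1 -258.2  275.7]
```

>>> play_rows:
  moves:
    - {"fingers": 1,"dx": 0,"dy": 0,"dz": 0,"ax": 0,"ay": 0,"az": 0}
    - {"fingers": 1,"dx": 0,"dy": 0,"dz": 0,"ax": 0,"ay": 0,"az": 0}

```text
time_s: 3.13
ee_pos: [553.9, -260.7, 275.5]
eef_rot: [0.976, 0.217, -0.009, 0.004]
contact_force: [0.1, -0.2, -0.4]
gripper_width: 85.0
```

```bash
python3 rec.py
cat > jp.py <<'E'
from kin import *; from mv import *; from station import *
def jpath(qt,n,f=1.0):
    s=read_state();q0=s["qpos"];p0,R0=s["ee_pos"],Ro.from_quat(s["eef_rot"])
    prev=(p0,R0)
    for i in range(1,n+1):
        p,T=fk(q0+(qt-q0)*f*i/n)
        st=np.linalg.norm(p-prev[0]),np.degrees((prev[1].inv()*T).magnitude());prev=(p,T)
        print(i,R0.inv().apply(p-p0).round(0)/1000,(R0.inv()*T).as_rotvec().round(3),"step",np.round(st,1),"z",p[2].round(0))
E
python3 - <<'E'
from jp import *
Rf=Ro.from_matrix(RACK)*Z(np.pi)
q,ep,ea=ik(HEAD+cz*45,Rf,np.array([.15,.75,-.3,2.1,1.6,.8,.45]),0,.15);print(q.round(3),ep,ea)
jpath(q,28)
E
```

```text
6 3.1333 [-0.    0.68  0.68  1.52 -0.43  1.12 -0.37] [-0.09 -0.   -0.06  0.07 -0.04  0.01  0.01] [ 553.9 -260.7  275.5]
[ 0.15   0.699 -0.396  2.196  1.534  0.827  0.479] 2.3162217476643857e-10 3.821821178270423e-11
1 [-0.017 -0.008  0.012] [ 0.009 -0.057 -0.079] step [22.6  5.6] z 264.0
2 [-0.034 -0.015  0.023] [ 0.018 -0.112 -0.161] step [21.1  5.7] z 253.0
3 [-0.05  -0.021  0.032] [ 0.028 -0.165 -0.246] step [19.6  5.8] z 244.0
4 [-0.066 -0.027  0.04 ] [ 0.039 -0.216 -0.334] step [18.1  5.9] z 237.0
5 [-0.08  -0.031  0.047] [ 0.05  -0.266 -0.424] step [16.5  6. ] z 230.0
6 [-0.094 -0.034  0.053] [ 0.06  -0.313 -0.518] step [14.9  6. ] z 225.0
7 [-0.106 -0.036  0.057] [ 0.071 -0.358 -0.614] step [13.3  6.1] z 220.0
8 [-0.116 -0.037  0.062] [ 0.082 -0.402 -0.712] step [11.6  6.2] z 216.0
9 [-0.126 -0.037  0.065] [ 0.092 -0.443 -0.813] step [10.   6.3] z 212.0
10 [-0.133 -0.036  0.069] [ 0.102 -0.483 -0.916] step [8.4 6.3] z 209.0
11 [-0.139 -0.034  0.072] [ 0.112 -0.521 -1.021] step [6.8 6.4] z 206.0
12 [-0.144 -0.032  0.074] [ 0.12  -0.557 -1.128] step [5.4 6.5] z 204.0
13 [-0.146 
[... 467 characters left out ...]
2] step [9.5 6.8] z 184.0
20 [-0.109 -0.014  0.097] [ 0.136 -0.784 -2.04 ] step [11.1  6.9] z 180.0
21 [-0.097 -0.015  0.101] [ 0.128 -0.806 -2.16 ] step [12.6  6.9] z 177.0
22 [-0.084 -0.018  0.104] [ 0.117 -0.827 -2.28 ] step [14.2  6.9] z 173.0
23 [-0.069 -0.022  0.108] [ 0.103 -0.848 -2.401] step [15.7  7. ] z 169.0
24 [-0.054 -0.028  0.112] [ 0.084 -0.867 -2.522] step [17.1  7. ] z 164.0
25 [-0.037 -0.035  0.116] [ 0.062 -0.886 -2.643] step [18.6  7. ] z 160.0
26 [-0.02  -0.045  0.119] [ 0.035 -0.905 -2.765] step [19.9  7.1] z 156.0
27 [-0.003 -0.056  0.123] [ 2.000e-03 -9.230e-01 -2.886e+00] step [21.2  7.1] z 152.0
28 [ 0.015 -0.07   0.126] [0.036 0.936 2.989] step [22.5  7.1] z 149.0
```

>>> play_rows:
  moves:
    - {"fingers": 1,"dx": -0.017,"dy": -0.008,"dz": 0.0,"ax": 0.009,"ay": -0.057,"az": -0.079}
    - {"fingers": 1,"dx": -0.034,"dy": -0.015,"dz": 0.01,"ax": 0.018,"ay": -0.112,"az": -0.161}
    - {"fingers": 1,"dx": -0.05,"dy": -0.021,"dz": 0.02,"ax": 0.028,"ay": -0.165,"az": -0.246}
    - {"fingers": 1,"dx": -0.066,"dy": -0.027,"dz": 0.03,"ax": 0.039,"ay": -0.216,"az": -0.334}
    - {"fingers": 1,"dx": -0.08,"dy": -0.031,"dz": 0.035,"ax": 0.05,"ay": -0.266,"az": -0.424}
    - {"fingers": 1,"dx": -0.094,"dy": -0.034,"dz": 0.04,"ax": 0.06,"ay": -0.313,"az": -0.518}
    - {"fingers": 1,"dx": -0.106,"dy": -0.036,"dz": 0.045,"ax": 0.071,"ay": -0.358,"az": -0.614}
    - {"fingers": 1,"dx": -0.116,"dy": -0.037,"dz": 0.05,"ax": 0.082,"ay": -0.402,"az": -0.712}
    - {"fingers": 1,"dx": -0.126,"dy": -0.037,"dz": 0.053,"ax": 0.092,"ay": -0.443,"az": -0.813}
    - {"fingers": 1,"dx": -0.133,"dy": -0.036,"dz": 0.056,"ax": 0.102,"ay": -0.483,"az": -0.916}
    - {"fingers": 1,"dx": -0.139,"dy": -0.034,"dz": 0.06,"ax": 0.112,"ay": -0.521,"az": -1.021}
    - {"fingers": 1,"dx": -0.144,"dy": -0.032,"dz": 0.064,"ax": 0.12,"ay": -0.557,"az": -1.128}

```text
time_s: 4.13
ee_pos: [411.1, -287.2, 212.6]
eef_rot: [0.665, 0.695, -0.275, 0.001]
contact_force: [-0.2, -0.8, 0.1]
gripper_width: 85.5
```

```bash
python3 rec.py
python3 - <<'E'
from jp import *
Rf=Ro.from_matrix(RACK)*Z(np.pi)
q,ep,ea=ik(HEAD+cz*45,Rf,np.array([.15,.75,-.3,2.1,1.6,.8,.45]),0,.15);print(q.round(3),ep,ea)
jpath(q,19)
E
```

```text
7 4.1333 [-0.14  0.73  0.56  1.81  0.18  0.93  0.26] [-0.13  0.03 -0.15  0.36  0.63 -0.42  0.58] [ 411.1 -287.2  212.6]
[ 0.15   0.699 -0.396  2.196  1.534  0.827  0.479] 2.3734345355406907e-10 3.714360850795806e-11
1 [-0.001 -0.005  0.006] [ 0.017 -0.027 -0.09 ] step [8.1 5.5] z 209.0
2 [-0.001 -0.008  0.012] [ 0.031 -0.055 -0.181] step [6.5 5.5] z 206.0
3 [-0.002 -0.01   0.017] [ 0.042 -0.082 -0.274] step [5.1 5.6] z 203.0
4 [-0.003 -0.01   0.021] [ 0.049 -0.111 -0.367] step [4.1 5.6] z 200.0
5 [-0.004 -0.008  0.024] [ 0.053 -0.14  -0.461] step [3.7 5.6] z 197.0
6 [-0.005 -0.004  0.026] [ 0.054 -0.17  -0.556] step [4.3 5.7] z 193.0
7 [-0.004  0.001  0.028] [ 0.051 -0.201 -0.651] step [5.4 5.7] z 190.0
8 [-0.003  0.008  0.029] [ 0.045 -0.232 -0.746] step [6.9 5.7] z 187.0
9 [-0.001  0.016  0.029] [ 0.036 -0.266 -0.841] step [8.4 5.8] z 183.0
10 [0.002 0.025 0.028] [ 0.024 -0.3   -0.935] step [10.   5.8] z 179.0
11 [0.006 0.036 0.026] [ 0.008 -0.336 -1.03 ] step [11.6  5.8] z 175.0
12 [0.012 0.048 0.023] [-0.01  -0.374 -1.124] step [13.2  5.9] z 171.0
13 [0.019 0.06  0.019] [-0.032 -0.413 -1.217] step [14.8  5.9] z 167.0
14 [0.028 0.073 0.014] [-0.057 -0.455 -1.309] step [16.3  5.9] z 163.0
15 [0.038 0.086 0.008] [-0.085 -0.499 -1.4  ] step [17.8  6. ] z 159.0
16 [0.05  0.099 0.001] [-0.116 -0.545 -1.489] step [19.3  6. ] z 155.0
17 [ 0.064  0.112 -0.007] [-0.149 -0.594 -1.577] step [20.7  6. ] z 153.0
18 [ 0.079  0.125 -0.017] [-0.186 -0.645 -1.663] step [22.   6.1] z 150.0
19 [ 0.097  0.136 -0.028] [-0.225 -0.7   -1.747] step [23.4  6.1] z 149.0
```

>>> play_rows:
  moves:
    - {"fingers": 1,"dx": -0.001,"dy": -0.005,"dz": 0.0,"ax": 0.017,"ay": -0.027,"az": -0.09}
    - {"fingers": 1,"dx": -0.001,"dy": -0.008,"dz": 0.0,"ax": 0.031,"ay": -0.055,"az": -0.181}
    - {"fingers": 1,"dx": -0.002,"dy": -0.01,"dz": 0.003,"ax": 0.042,"ay": -0.082,"az": -0.274}
    - {"fingers": 1,"dx": -0.003,"dy": -0.01,"dz": 0.005,"ax": 0.049,"ay": -0.111,"az": -0.367}
    - {"fingers": 1,"dx": -0.004,"dy": -0.008,"dz": 0.008,"ax": 0.053,"ay": -0.14,"az": -0.461}
    - {"fingers": 1,"dx": -0.005,"dy": -0.004,"dz": 0.01,"ax": 0.054,"ay": -0.17,"az": -0.556}
    - {"fingers": 1,"dx": -0.004,"dy": 0.001,"dz": 0.01,"ax": 0.051,"ay": -0.201,"az": -0.651}
    - {"fingers": 1,"dx": -0.003,"dy": 0.008,"dz": 0.01,"ax": 0.045,"ay": -0.232,"az": -0.746}
    - {"fingers": 1,"dx": -0.001,"dy": 0.016,"dz": 0.01,"ax": 0.036,"ay": -0.266,"az": -0.841}
    - {"fingers": 1,"dx": 0.002,"dy": 0.025,"dz": 0.009,"ax": 0.024,"ay": -0.3,"az": -0.935}
    - {"fingers": 1,"dx": 0.006,"dy": 0.036,"dz": 0.008,"ax": 0.008,"ay": -0.336,"az": -1.03}
    - {"fingers": 1,"dx": 0.012,"dy": 0.048,"dz": 0.005,"ax": -0.01,"ay": -0.374,"az": -1.124}

```text
time_s: 5.13
ee_pos: [453.1, -279.1, 185.6]
eef_rot: [0.135, 0.93, -0.341, -0.018]
contact_force: [0.2, -0.2, -0.5]
gripper_width: 85.5
```

```bash
python3 rec.py
python3 - <<'E'
from jp import *
Rf=Ro.from_matrix(RACK)*Z(np.pi)
s=read_state();save(s["ee_pos"],Ro.from_quat(s["eef_rot"]));plan(HEAD+cz*45,Rf)
q,ep,ea=ik(HEAD+cz*45,Rf,s["qpos"],.01);print(q.round(3),ep,ea)
jpath(q,8)
E
```

```text
8 5.1333 [-0.25  0.73  0.42  2.04  0.74  0.64  0.71] [-0.17 -0.02 -0.08  0.24  0.65 -0.5   0.3 ] [ 453.1 -279.1  185.6]
 d(m) [-0.0545  0.1067 -0.0369] a [-0.1008 -0.3939 -0.6066] dist 125.4 deg 41.8
[-0.212  0.692  0.182  2.215  1.563  0.449  0.431] 0.009062761993345703 0.0033154982906070337
1 [-0.01   0.004 -0.001] [ 0.003 -0.049 -0.073] step [11.  5.] z 184.0
2 [-0.02   0.011 -0.003] [ 0.001 -0.099 -0.146] step [12.5  5.1] z 181.0
3 [-0.03   0.022 -0.006] [-0.005 -0.149 -0.221] step [14.2  5.2] z 178.0
4 [-0.038  0.034 -0.01 ] [-0.017 -0.199 -0.296] step [15.9  5.2] z 173.0
5 [-0.045  0.049 -0.015] [-0.032 -0.249 -0.373] step [17.6  5.3] z 168.0
6 [-0.051  0.067 -0.021] [-0.051 -0.298 -0.45 ] step [19.2  5.4] z 162.0
7 [-0.054  0.086 -0.029] [-0.074 -0.347 -0.528] step [20.8  5.4] z 156.0
8 [-0.055  0.107 -0.037] [-0.101 -0.394 -0.607] step [22.2  5.5] z 149.0
```

>>> play_rows:
  moves:
    - {"fingers": 1,"dx": -0.01,"dy": 0.004,"dz": -0.01,"ax": 0.003,"ay": -0.049,"az": -0.073}
    - {"fingers": 1,"dx": -0.02,"dy": 0.011,"dz": -0.02,"ax": 0.001,"ay": -0.099,"az": -0.146}
    - {"fingers": 1,"dx": -0.03,"dy": 0.022,"dz": -0.025,"ax": -0.005,"ay": -0.149,"az": -0.221}
    - {"fingers": 1,"dx": -0.038,"dy": 0.034,"dz": -0.03,"ax": -0.017,"ay": -0.199,"az": -0.296}
    - {"fingers": 1,"dx": -0.045,"dy": 0.049,"dz": -0.035,"ax": -0.032,"ay": -0.249,"az": -0.373}
    - {"fingers": 1,"dx": -0.051,"dy": 0.067,"dz": -0.038,"ax": -0.051,"ay": -0.298,"az": -0.45}
    - {"fingers": 1,"dx": -0.054,"dy": 0.086,"dz": -0.038,"ax": -0.074,"ay": -0.347,"az": -0.528}
    - {"fingers": 1,"dx": -0.055,"dy": 0.107,"dz": -0.037,"ax": -0.101,"ay": -0.394,"az": -0.607}
    - {"fingers": 1,"dx": -0.055,"dy": 0.107,"dz": -0.037,"ax": -0.101,"ay": -0.394,"az": -0.607}
    - {"fingers": 1,"dx": -0.055,"dy": 0.107,"dz": -0.037,"ax": -0.101,"ay": -0.394,"az": -0.607}

```text
time_s: 5.97
ee_pos: [535.0, -191.2, 147.4]
eef_rot: [-0.214, 0.93, -0.291, 0.066]
contact_force: [-0.0, -0.4, 0.1]
gripper_width: 85.6
```

```bash
python3 rec.py
python3 - <<'E'
from jp import *
import cv2
Rf=Ro.from_matrix(RACK)*Z(np.pi)
s=read_state();save(s["ee_pos"],Ro.from_quat(s["eef_rot"]));plan(HEAD+cz*45,Rf);plan(HEAD-cz*33,Rf)
f=grab_frame("scene");im=f["img"][130:260,180:340,::-1];cv2.imwrite("pics/s2.png",cv2.resize(cv2.convertScaleAbs(im,alpha=1.6),None,fx=5,fy=4.6))
f=grab_frame("top");im=f["img"][150:280,340:480,::-1];cv2.imwrite("pics/t2.png",cv2.resize(cv2.convertScaleAbs(im,alpha=1.6),None,fx=4.6,fy=4.6))
E
```

```text
9 5.9667 [-0.42  0.76  0.54  2.22  1.65  0.19  0.34] [ 0.01 -0.01  0.02 -0.03 -0.25  0.04  0.2 ] [ 535.  -191.2  147.4]
 d(m) [-0.0003 -0.0019 -0.0004] a [ 0.0045 -0.003  -0.0004] dist 2.0 deg 0.3
 d(m) [-0.0005 -0.0023  0.0776] a [ 0.0045 -0.003  -0.0004] dist 77.6 deg 0.3
```

View pics/s2.png

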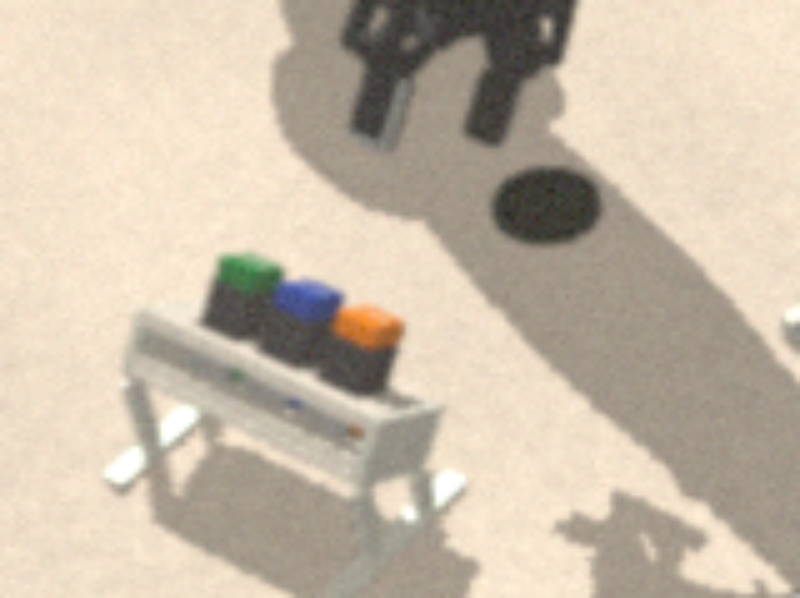

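View pics/t2.png

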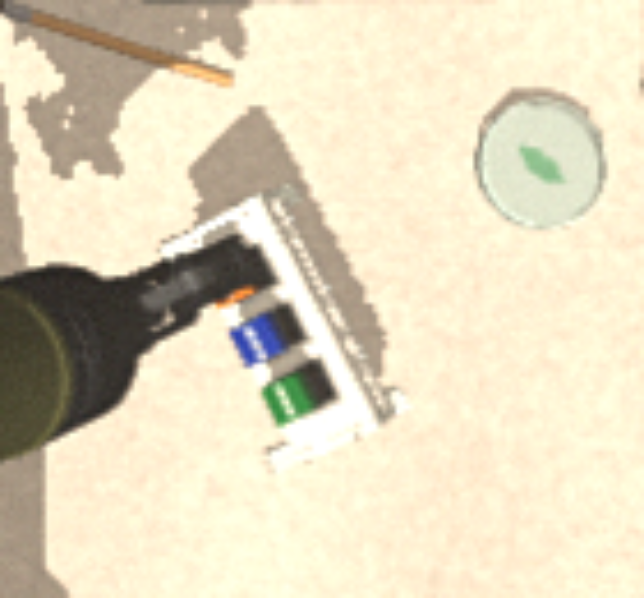

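Run:
```python
from jp import *; from h import *
F=pickle.load(open("f0.pkl","rb"))
s=read_state();R=Ro.from_quat(s["eef_rot"]);p=s["ee_pos"]-R.apply([0,0,13])
print("TCP-13",proj(F["scene"],p), proj(F["scene"],p+R.apply([0,48,0])),proj(F["scene"],p-R.apply([0,48,0])))
Rf=Ro.from_matrix(RACK)*Z(np.pi)
for q1 in(-.55,-.5,-.45,-.42,-.35,-.25): 
  for d in(40,0,-33):
    print(q1,d,[np.round(v,2) for v in ik(HEAD+cz*d,Rf,s["qpos"],0,q1)])
print([np.round(v,2) for v in ik(HEAD-cz*33,Rf,s["qpos"],.01)])
```

```text
TCP-13 [[259.88652022 175.39533104]] [[271.43404684 174.37191296]] [[247.34429767 176.50861553]]
-0.55 40 [array([-0.55,  0.87,  0.82,  2.23,  3.83,  0.06, -1.84]), np.float64(0.0), np.float64(0.0)]
-0.55 0 [array([-0.55,  1.02,  0.95,  2.22,  4.14,  0.26, -2.17]), np.float64(0.13), np.float64(0.05)]
-0.55 -33 [array([-0.54,  1.16,  1.05,  2.21,  4.14,  0.41, -2.2 ]), np.float64(1.39), np.float64(0.53)]
-0.5 40 [array([-0.5 ,  0.82,  0.71,  2.23,  2.23,  0.07, -0.24]), np.float64(0.0), np.float64(0.0)]
-0.5 0 [array([-0.5 ,  0.96,  0.83,  2.22,  3.79,  0.16, -1.81]), np.float64(0.0), np.float64(0.0)]
-0.5 -33 [array([-0.5 ,  1.09,  0.93,  2.2 ,  4.02,  0.31, -2.06]), np.float64(0.0), np.float64(0.0)]
-0.45 40 [array([-0.45,  0.79,  0.61,  2.23,  1.82,  0.14,  0.17]), np.float64(0.0), np.float64(0.0)]
-0.45 0 [array([-0.45,  0.91,  0.72,  2.21,  3.1 ,  0.12, -1.11]), np.float64(0.0), np.float64(0.0)]
-0.45 -33 [array([-0.45,  1.02,  0.81,  2.2 ,  3.69,  0.21, -1.71]), np.float64(0.0), np.float64(0.0)]
-0.42 40 [array([-0.42,  0.77,  0.55,  2.22,  1.74,  0.18,  0.25]), np.float64(0.0),
[... 227 characters left out ...]
 40 [array([-0.35,  0.74,  0.43,  2.22,  1.65,  0.28,  0.34]), np.float64(0.0), np.float64(0.0)]
-0.35 0 [array([-0.35,  0.85,  0.52,  2.21,  2.12,  0.2 , -0.13]), np.float64(0.0), np.float64(0.0)]
-0.35 -33 [array([-0.35,  0.94,  0.6 ,  2.19,  2.68,  0.19, -0.69]), np.float64(0.0), np.float64(0.0)]
-0.25 40 [array([-0.25,  0.71,  0.25,  2.22,  1.6 ,  0.4 ,  0.39]), np.float64(0.0), np.float64(0.0)]
-0.25 0 [array([-0.25,  0.8 ,  0.34,  2.21,  1.87,  0.33,  0.14]), np.float64(0.0), np.float64(0.0)]
-0.25 -33 [array([-0.25,  0.88,  0.41,  2.19,  2.15,  0.28, -0.14]), np.float64(0.0), np.float64(0.0)]
[array([-0.16,  0.85,  0.26,  2.18,  1.96,  0.38,  0.06]), np.float64(0.01), np.float64(0.0)]
```

Run:
```python
from jp import *; from h import *
import cv2
f=grab_frame("scene");s=read_state();R=Ro.from_quat(s["eef_rot"])
im=cv2.convertScaleAbs(f["img"][:,:,::-1],alpha=2.0)
x0,y0,k=225,105,7
c=cv2.resize(im[y0:y0+80,x0:x0+85],None,fx=k,fy=k,interpolation=0)
for b in range(0,110,10):
  u=proj(f,s["ee_pos"]-R.apply([0,0,b]))[0]; u=((u-[x0,y0]+.5)*k).astype(int)
  cv2.circle(c,tuple(int(v) for v in u),3,(0,0,255) if b%50 else (255,0,0),-1)
cv2.imwrite("pics/s3.png",c)
g=grab_frame("top");im=cv2.convertScaleAbs(g["img"][:,:,::-1],alpha=2.5)
x0,y0,k=350,180,7
c=cv2.resize(im[y0:y0+80,x0:x0+85],None,fx=k,fy=k,interpolation=0)
for b in range(0,110,10):
  u=proj(g,s["ee_pos"]-R.apply([0,0,b]))[0]; u=((u-[x0,y0]+.5)*k).astype(int)
  cv2.circle(c,tuple(int(v) for v in u),3,(0,0,255) if b%50 else (255,0,0),-1)
cv2.imwrite("pics/t3.png",c)
```

```text
(no output)
```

View pics/s3.png

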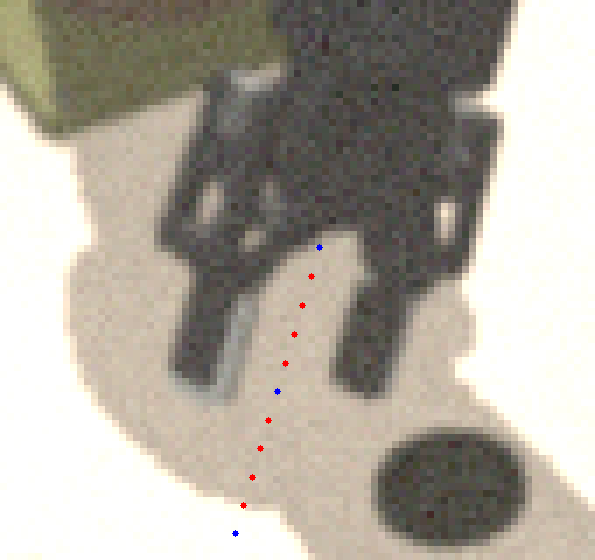

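View pics/t3.png

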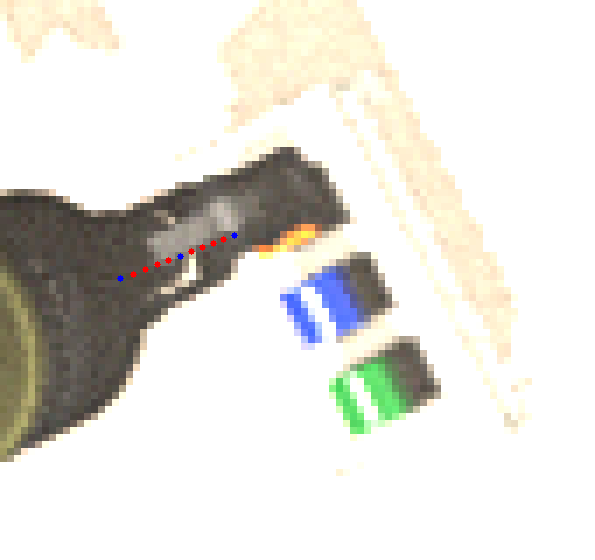

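Run:
```python
from jp import *; from h import *
import cv2
s=read_state();R=Ro.from_quat(s["eef_rot"]);print(s["ee_pos"],fk(s["qpos"])[0])
for n,x0,y0 in(("scene",225,105),("top",350,180)):
  f=grab_frame(n);k=7
  c=cv2.resize(cv2.convertScaleAbs(f["img"][y0:y0+80,x0:x0+85,::-1],alpha=2),None,fx=k,fy=k,interpolation=0)
  for sy in(1,-1):
    for zz,col in((-13,(0,0,255)),(-45,(255,0,0))):
      P=[s["ee_pos"]+R.apply([a,sy*b,zz]) for a,b in((-11,43),(11,43),(11,57),(-11,57))]
      u=((proj(f,P)-[x0,y0]+.5)*k).astype(np.int32); cv2.polylines(c,[u.reshape(-1,1,2)],True,col,1)
  cv2.imwrite(f"pics/{n}4.png",c)
```

```text
[ 536.56923703 -194.53061784  149.54507997] [ 536.56923016 -194.53062363  149.54505441]
```

View pics/scene4.png

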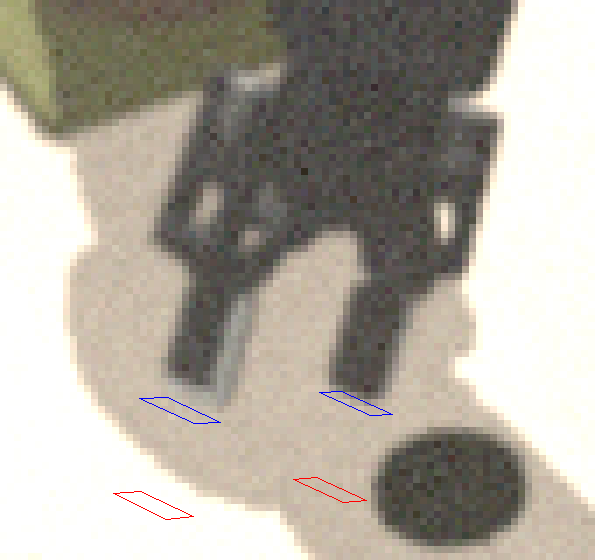

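View pics/top4.png

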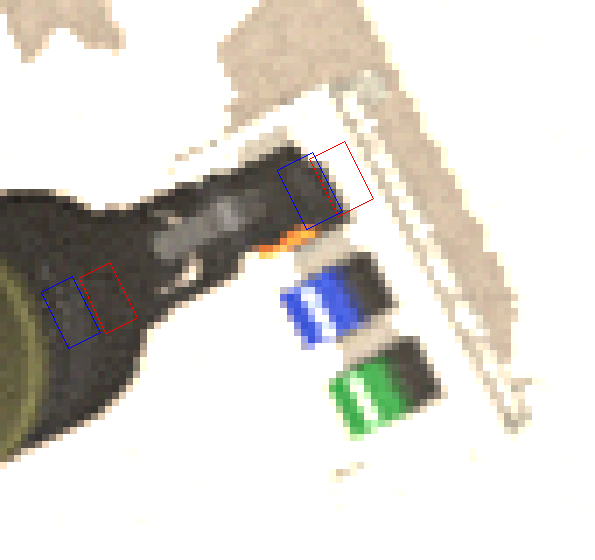

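Run:
```python
from jp import *; from h import *
import cv2
F=pickle.load(open("f0.pkl","rb"));f=F["top"]
q,p,r=S[0];R=Ro.from_quat(r)
x0,y0,k=0,330,8
c=cv2.resize(cv2.convertScaleAbs(f["img"][y0:400,x0:x0+90,::-1],alpha=3),None,fx=k,fy=k,interpolation=0)
for sy in(1,-1):
    for zz,col in((-13,(0,0,255)),(-46,(255,0,0))):
      P=[p+R.apply([a,sy*b,zz]) for a,b in((-11,43),(11,43),(11,57),(-11,57))]
      u=((proj(f,P)-[x0,y0]+.5)*k).astype(np.int32); cv2.polylines(c,[u.reshape(-1,1,2)],True,col,1)
cv2.imwrite(f"pics/start4.png",c)
```

```text
(no output)
```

View pics/start4.png

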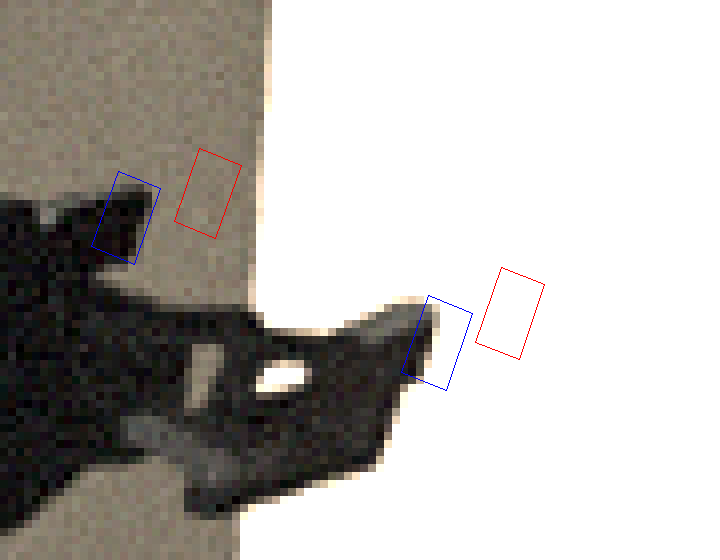

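Both views, and the start frame, show the open fingertips about 46 mm behind the reported TCP. The spec says 13 mm. I'll shut the fingers here and compare.

>>> play_rows:
  moves:
    - {"fingers": -1,"dx": 0,"dy": 0,"dz": 0,"ax": 0,"ay": 0,"az": 0}
    - {"fingers": -1,"dx": 0,"dy": 0,"dz": 0,"ax": 0,"ay": 0,"az": 0}
    - {"fingers": -1,"dx": 0,"dy": 0,"dz": 0,"ax": 0,"ay": 0,"az": 0}
    - {"fingers": -1,"dx": 0,"dy": 0,"dz": 0,"ax": 0,"ay": 0,"az": 0}
    - {"fingers": -1,"dx": 0,"dy": 0,"dz": 0,"ax": 0,"ay": 0,"az": 0}
    - {"fingers": -1,"dx": 0,"dy": 0,"dz": 0,"ax": 0,"ay": 0,"az": 0}
    - {"fingers": -1,"dx": 0,"dy": 0,"dz": 0,"ax": 0,"ay": 0,"az": 0}
    - {"fingers": -1,"dx": 0,"dy": 0,"dz": 0,"ax": 0,"ay": 0,"az": 0}

```text
time_s: 6.93
ee_pos: [536.4, -195.3, 149.3]
eef_rot: [-0.21, 0.93, -0.294, 0.066]
contact_force: [0.9, 0.4, 0.0]
gripper_width: -0.2
```

Run:
```python
from jp import *; from h import *
import cv2
s=read_state();R=Ro.from_quat(s["eef_rot"]);print(s["time_s"],s["ee_pos"],s["gripper_width"],s["qpos"].round(2))
for n,x0,y0 in(("scene",225,105),("top",350,180)):
  f=grab_frame(n);k=7
  c=cv2.resize(cv2.convertScaleAbs(f["img"][y0:y0+80,x0:x0+85,::-1],alpha=2),None,fx=k,fy=k,interpolation=0)
  for b in range(0,110,10):
    u=proj(f,s["ee_pos"]-R.apply([0,0,b]))[0]; u=((u-[x0,y0]+.5)*k).astype(int)
    cv2.circle(c,tuple(int(v) for v in u),2,(0,0,255) if b%50 else (255,0,0),-1)
  cv2.imwrite(f"pics/{n}5.png",c)
```

```text
6.9333 [ 536.44804373 -195.3326326   149.31074356] -0.17560187227887744 [-0.42  0.76  0.55  2.22  1.64  0.19  0.35]
```

View pics/scene5.png

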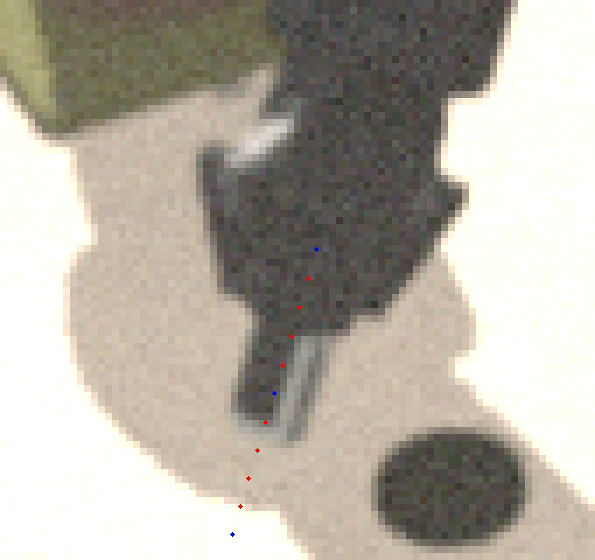

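View pics/top5.png

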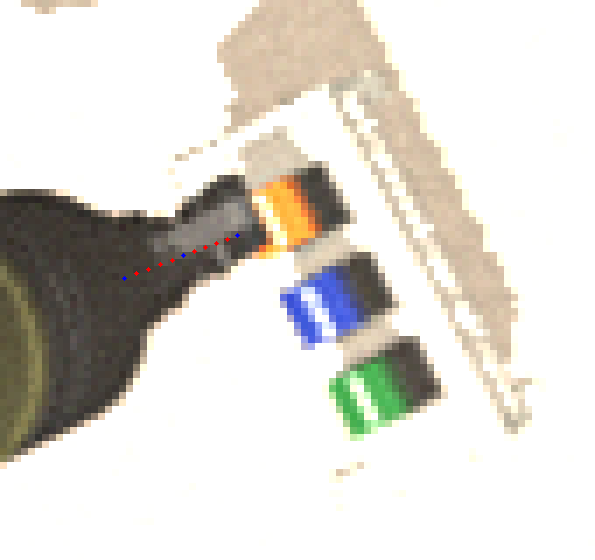

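Run:
```python
from jp import *; from h import *
F=pickle.load(open("f0.pkl","rb"));s=read_state();R=Ro.from_quat(s["eef_rot"])
x,r=tri([F["scene"],F["top"]],[(262.8,166.2),(386.4,211.2)]);print(x,r,"tool offset",R.inv().apply(x-s["ee_pos"]))
x,r=tri([F["scene"],F["top"]],[(262.8,166.2),(384.4,213.2)]);print(x,r,"tool offset",R.inv().apply(x-s["ee_pos"]))
```

```text
[ 538.81113669 -187.35649916  193.2778585 ] [np.float64(8.120133246499252), np.float64(8.120133246499222)] tool offset [ -5.55704369 -20.18341593 -39.53921357]
[ 534.14570916 -184.38949172  188.27215204] [np.float64(6.958180955082459), np.float64(6.95818095508246)] tool offset [ -2.61511158 -13.47591296 -38.13177489]
```

Run:
```python
from jp import *; from h import *
import cv2
s=read_state();R=Ro.from_quat(s["eef_rot"])
for n,x0,y0 in(("scene",225,105),("top",350,180)):
  f=grab_frame(n);k=7
  c=cv2.resize(cv2.convertScaleAbs(f["img"][y0:y0+80,x0:x0+85,::-1],alpha=2),None,fx=k,fy=k,interpolation=0)
  for p,col in((s["ee_pos"],(0,200,0)),(s["ee_pos"]-R.apply([0,0,35]),(0,0,255)),(s["ee_pos"]+[0,0,33],(255,0,0))):
    for zz in(0,-40):
     P=[p+R.apply([a,b,zz]) for a,b in((-11,-14),(11,-14),(11,14),(-11,14))]
     u=((proj(f,P)-[x0,y0]+.5)*k).astype(np.int32); cv2.polylines(c,[u.reshape(-1,1,2)],True,col,2 if zz==0 else 1)
  cv2.imwrite(f"pics/{n}6.png",c)
```

```text
(no output)
```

View pics/scene6.png

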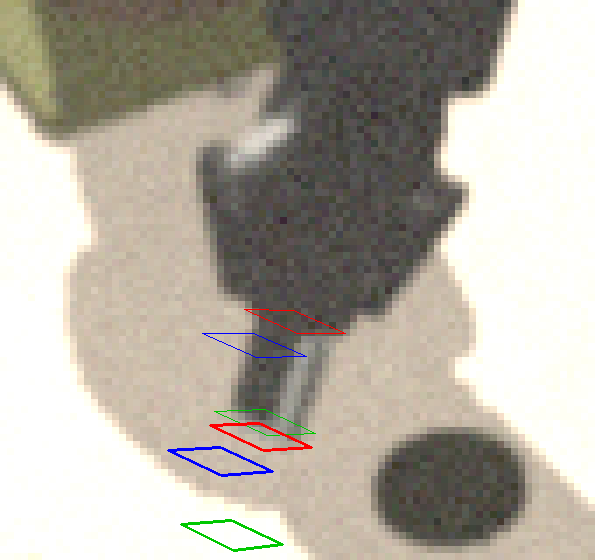

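View pics/top6.png

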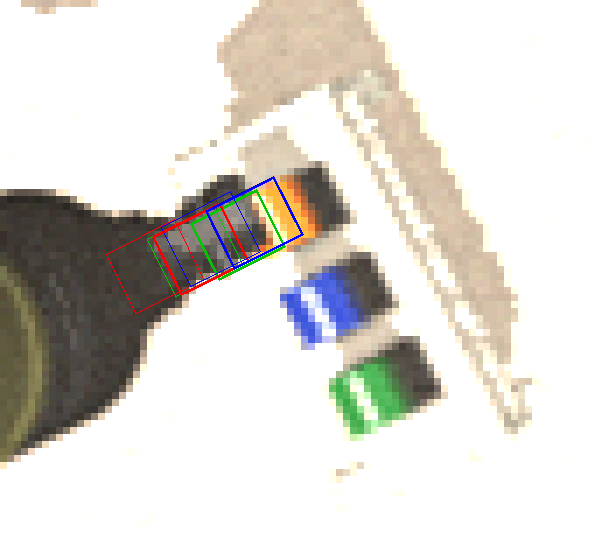

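Run:
```python
from station import *
import cv2,numpy as np
f=grab_frame("top");x0,y0,k=355,195,14
c=f["img"][y0:y0+35,x0:x0+50,::-1].astype(np.float32)/255
c=(np.clip(c*1.2,0,1)**.5*255).astype(np.uint8)
cv2.imwrite("pics/t7.png",cv2.resize(c,None,fx=k,fy=k,interpolation=cv2.INTER_CUBIC))
```

```text
(no output)
```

View pics/t7.png

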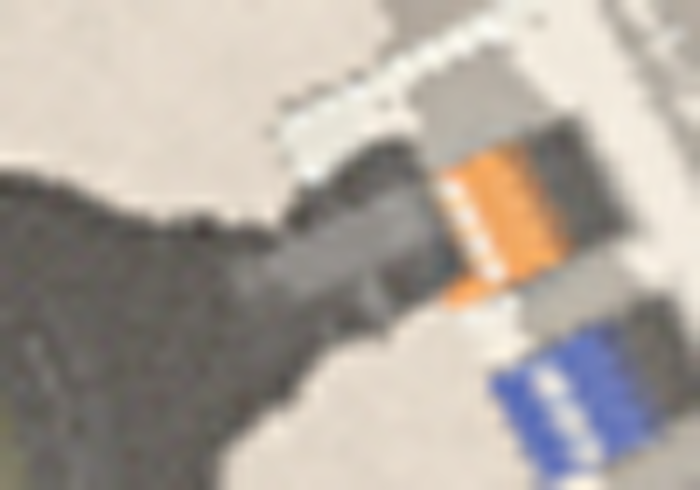

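The shut tips appear at scene crop (268,430), about 35 mm behind the reported TCP along the tool axis. I'll open and descend to the depth that is safe either way, then look again.

Run:
```python
from jp import *
Rf=Ro.from_matrix(RACK)*Z(np.pi)
s=read_state();save(s["ee_pos"],Ro.from_quat(s["eef_rot"]));plan(HEAD+cz*45,Rf);plan(HEAD-cz*30,Rf)
```

```text
d(m) [-0.0007  0.0027 -0.0013] a [-0.0008 -0.0048 -0.0076] dist 3.1 deg 0.5
 d(m) [-0.0011  0.0028  0.0737] a [-0.0008 -0.0048 -0.0076] dist 73.7 deg 0.5
```

>>> play_rows:
  moves:
    - {"fingers": 1,"dx": -0.001,"dy": 0.003,"dz": 0,"ax": 0,"ay": -0.005,"az": -0.008}
    - {"fingers": 1,"dx": -0.001,"dy": 0.003,"dz": 0,"ax": 0,"ay": -0.005,"az": -0.008}
    - {"fingers": 1,"dx": -0.001,"dy": 0.003,"dz": 0,"ax": 0,"ay": -0.005,"az": -0.008}
    - {"fingers": 1,"dx": -0.001,"dy": 0.003,"dz": 0,"ax": 0,"ay": -0.005,"az": -0.008}
    - {"fingers": 1,"dx": -0.001,"dy": 0.003,"dz": 0.005,"ax": 0,"ay": -0.005,"az": -0.008}
    - {"fingers": 1,"dx": -0.001,"dy": 0.003,"dz": 0.015,"ax": 0,"ay": -0.005,"az": -0.008}
    - {"fingers": 1,"dx": -0.001,"dy": 0.003,"dz": 0.025,"ax": 0,"ay": -0.005,"az": -0.008}
    - {"fingers": 1,"dx": -0.001,"dy": 0.003,"dz": 0.036,"ax": 0,"ay": -0.005,"az": -0.008}
    - {"fingers": 1,"dx": -0.001,"dy": 0.003,"dz": 0.048,"ax": 0,"ay": -0.005,"az": -0.008}
    - {"fingers": 1,"dx": -0.001,"dy": 0.003,"dz": 0.06,"ax": 0,"ay": -0.005,"az": -0.008}
    - {"fingers": 1,"dx": -0.001,"dy": 0.003,"dz": 0.073,"ax": 0,"ay": -0.005,"az": -0.008}
    - {"fingers": 1,"dx": -0.001,"dy": 0.003,"dz": 0.073,"ax": 0,"ay": -0.005,"az": -0.008}

```text
time_s: 8.18
ee_pos: [553.9, -232.2, 86.7]
eef_rot: [-0.213, 0.929, -0.294, 0.067]
contact_force: [-0.9, 0.4, -0.4]
gripper_width: 85.0
```

```bash
cat > look.py <<'E'
import sys
from jp import *; from h import *
import cv2
Rf=Ro.from_matrix(RACK)*Z(np.pi)
def look(tag,boxes,half=43,back=13,alpha=1.7):
  s=read_state();R=Ro.from_quat(s["eef_rot"]);print(round(s["time_s"],2),s["ee_pos"].round(1),"w",round(s["gripper_width"],1),"q",s["qpos"].round(2),"F",s["contact_force"].round(1))
  for n,(x0,y0,w,hh,k) in boxes.items():
    f=grab_frame(n)
    c=cv2.resize(cv2.convertScaleAbs(f["img"][y0:y0+hh,x0:x0+w,::-1],alpha=alpha),None,fx=k,fy=k,interpolation=cv2.INTER_CUBIC)
    cv2.imwrite(f"pics/{n[0]}_{tag}.png",c)
E
python3 - <<'E'
from look import *
look("g1",{"scene":(205,140,90,85,7),"top":(350,180,80,75,7)})
s=read_state();save(s["ee_pos"],Ro.from_quat(s["eef_rot"]));plan(HEAD-cz*30,Rf)
E
```

```text
8.18 [ 553.9 -232.2   86.7] w 85.0 q [-0.18  0.85  0.28  2.19  1.97  0.37  0.05] F [-0.9  0.4 -0.4]
 d(m) [-0.0006 -0.0002  0.0005] a [-0.0006 -0.001  -0.    ] dist 0.8 deg 0.1
```

View pics/s_g1.png

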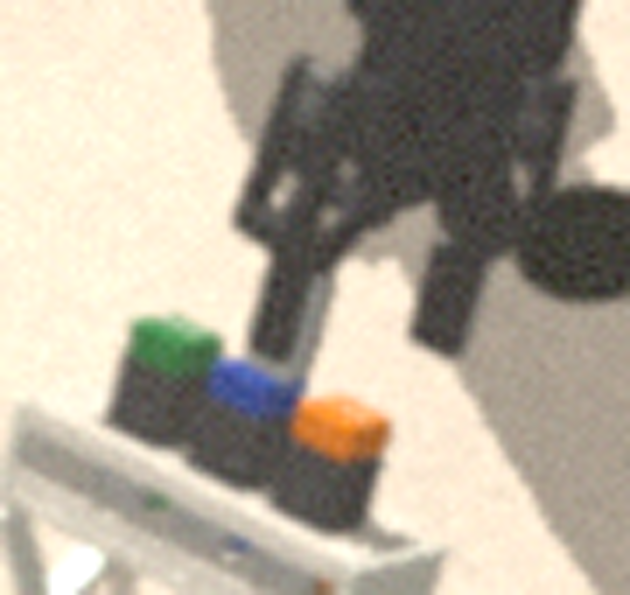

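View pics/t_g1.png

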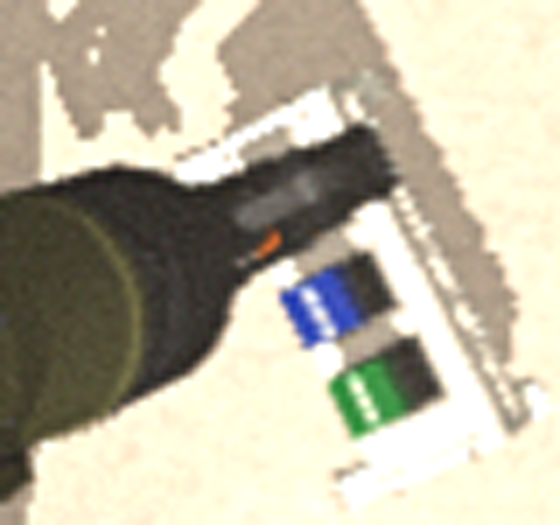

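Scene crop: fingertips at (275,370) and (440,350), still about 17 mm above the amber head at (345,410). So the tips really are about 34 mm behind the reported TCP. I'll descend further and keep watching.

>>> play_rows:
  moves:
    - {"fingers": 1,"dx": -0.0005,"dy": 0,"dz": 0.006,"ax": 0,"ay": 0,"az": 0}
    - {"fingers": 1,"dx": -0.0005,"dy": 0,"dz": 0.012,"ax": 0,"ay": 0,"az": 0}
    - {"fingers": 1,"dx": -0.0005,"dy": 0,"dz": 0.018,"ax": 0,"ay": 0,"az": 0}
    - {"fingers": 1,"dx": -0.0005,"dy": 0,"dz": 0.024,"ax": 0,"ay": 0,"az": 0}
    - {"fingers": 1,"dx": -0.0005,"dy": 0,"dz": 0.028,"ax": 0,"ay": 0,"az": 0}
    - {"fingers": 1,"dx": -0.0005,"dy": 0,"dz": 0.028,"ax": 0,"ay": 0,"az": 0}

```text
time_s: 8.78
ee_pos: [561.6, -245.4, 64.2]
eef_rot: [-0.214, 0.929, -0.293, 0.067]
contact_force: [-0.6, 0.1, 0.8]
gripper_width: 85.1
```

Run:
```python
from look import *
look("g2",{"scene":(205,140,90,85,7),"top":(350,180,80,75,7)})
s=read_state();save(s["ee_pos"],Ro.from_quat(s["eef_rot"]));plan(HEAD-cz*58,Rf);plan(HEAD-cz*67,Rf)
```

```text
8.78 [ 561.6 -245.4   64.2] w 85.1 q [-0.12  0.89  0.23  2.17  2.03  0.41  0.01] F [-0.6  0.1  0.8]
 d(m) [ 0.0001 -0.0003  0.0004] a [-0.0006 -0.0004  0.0002] dist 0.5 deg 0.0
 d(m) [ 0.0001 -0.0003  0.0094] a [-0.0006 -0.0004  0.0002] dist 9.4 deg 0.0
```

View pics/s_g2.png

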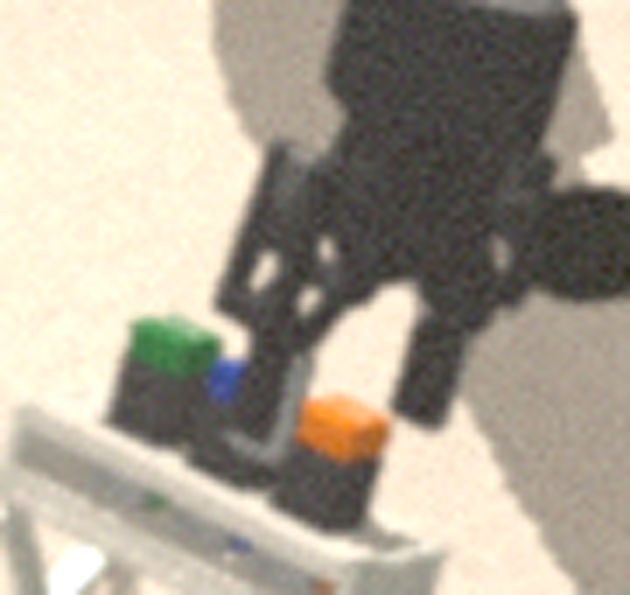

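View pics/t_g2.png

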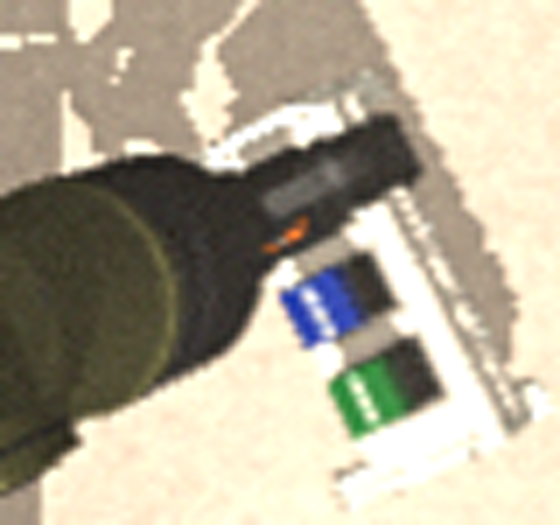

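Run:
```python
from look import *
s=read_state();R=Ro.from_quat(s["eef_rot"])
F=pickle.load(open("f0.pkl","rb"))
for b in(40,47,54):
  for yy in(-43,-57):
   P=[s["ee_pos"]+R.apply([a,yy,-b]) for a in(-11,0,11)]
   print(b,yy,((proj(F["top"],P)-[350,180]+.5)*7).round(0).tolist(),((proj(F["scene"],P)-[205,140]+.5)*7).round(0).tolist())
```

```text
40 -43 [[372.0, 136.0], [386.0, 163.0], [400.0, 189.0]] [[279.0, 487.0], [253.0, 473.0], [227.0, 460.0]]
40 -57 [[404.0, 119.0], [418.0, 146.0], [432.0, 173.0]] [[252.0, 492.0], [226.0, 478.0], [200.0, 465.0]]
47 -43 [[366.0, 138.0], [380.0, 165.0], [394.0, 192.0]] [[285.0, 467.0], [258.0, 454.0], [233.0, 440.0]]
47 -57 [[398.0, 121.0], [412.0, 148.0], [426.0, 175.0]] [[258.0, 472.0], [232.0, 458.0], [206.0, 445.0]]
54 -43 [[360.0, 141.0], [374.0, 167.0], [388.0, 194.0]] [[290.0, 447.0], [264.0, 434.0], [238.0, 421.0]]
54 -57 [[392.0, 123.0], [406.0, 150.0], [420.0, 177.0]] [[264.0, 452.0], [237.0, 438.0], [211.0, 425.0]]
```

>>> play_rows:
  moves:
    - {"fingers": 1,"dx": 0,"dy": 0,"dz": 0.005,"ax": 0,"ay": 0,"az": 0}
    - {"fingers": 1,"dx": 0,"dy": 0,"dz": 0.009,"ax": 0,"ay": 0,"az": 0}
    - {"fingers": 1,"dx": 0,"dy": 0,"dz": 0.009,"ax": 0,"ay": 0,"az": 0}
    - {"fingers": 0,"dx": 0,"dy": 0,"dz": 0.009,"ax": 0,"ay": 0,"az": 0}
    - {"fingers": -0.2,"dx": 0,"dy": 0,"dz": 0.009,"ax": 0,"ay": 0,"az": 0}
    - {"fingers": -0.3,"dx": 0,"dy": 0,"dz": 0.009,"ax": 0,"ay": 0,"az": 0}
    - {"fingers": -0.3,"dx": 0,"dy": 0,"dz": 0.009,"ax": 0,"ay": 0,"az": 0}
  newtons: 40

```text
time_s: 9.47
ee_pos: [564.1, -249.3, 57.6]
eef_rot: [-0.214, 0.929, -0.293, 0.068]
contact_force: [-0.5, -0.1, -0.4]
gripper_width: 38.7
```

Run:
```python
from look import *
look("g3",{"scene":(205,140,90,85,7),"top":(350,180,80,75,7)})
```

```text
9.47 [ 564.1 -249.3   57.6] w 38.7 q [-0.1   0.91  0.22  2.16  2.05  0.42 -0.  ] F [-0.5 -0.1 -0.4]
```

View pics/s_g3.png

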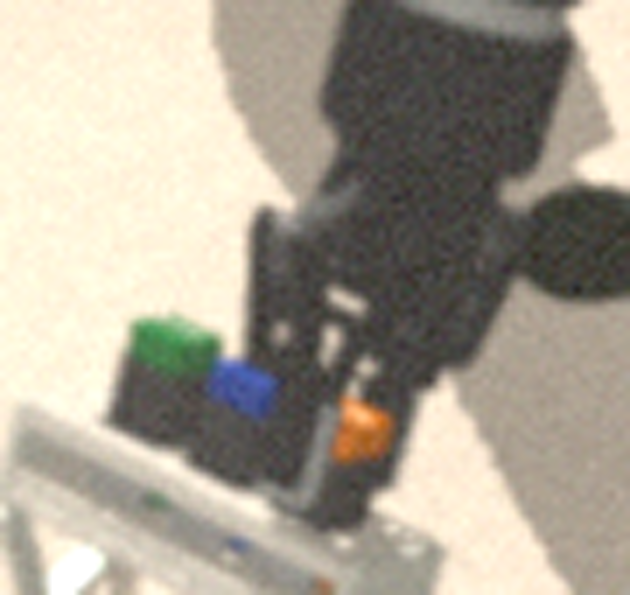

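View pics/t_g3.png

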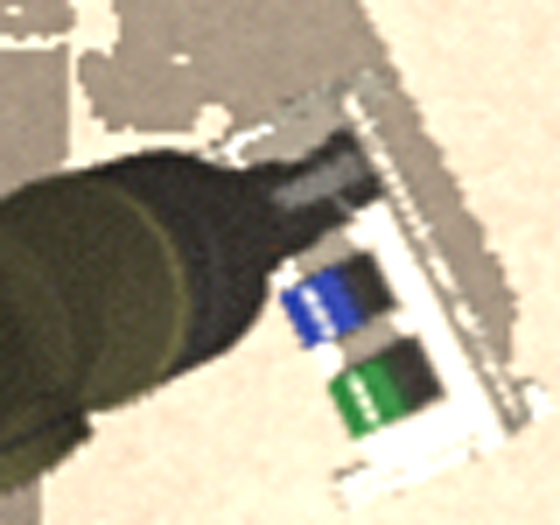

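The fingers straddle the amber cell, with the left tip at (290,500) just above the rack face. I'll grip now.

>>> play_rows:
  moves:
    - {"fingers": -0.45,"dx": 0,"dy": 0,"dz": -0.001,"ax": 0,"ay": 0,"az": 0}
    - {"fingers": -0.6,"dx": 0,"dy": 0,"dz": -0.001,"ax": 0,"ay": 0,"az": 0}
    - {"fingers": -1,"dx": 0,"dy": 0,"dz": -0.001,"ax": 0,"ay": 0,"az": 0}
    - {"fingers": -1,"dx": 0,"dy": 0,"dz": -0.001,"ax": 0,"ay": 0,"az": 0}
    - {"fingers": -1,"dx": 0,"dy": 0,"dz": -0.001,"ax": 0,"ay": 0,"az": 0}
  newtons: 40

```text
time_s: 9.98
ee_pos: [563.8, -248.8, 58.3]
eef_rot: [-0.214, 0.929, -0.293, 0.068]
contact_force: [0.4, 0.2, -1.4]
gripper_width: 23.4
```

Run:
```python
from look import *
s=read_state();R=Ro.from_quat(s["eef_rot"]);save(s["ee_pos"],R)
print("F tool",R.inv().apply(s["contact_force"]).round(1),s["gripper_width"],s["qpos"].round(2)); print("cz in tool",R.inv().apply(cz).round(3))
```

```text
F tool [-0.5  0.8  1.2] 23.40523019505706 [-0.1   0.91  0.22  2.16  2.05  0.42 -0.  ]
cz in tool [-0.    -0.001 -1.   ]
```

>>> play_rows:
  moves:
    - {"fingers": -1,"dx": 0,"dy": 0,"dz": -0.004,"ax": 0,"ay": 0,"az": 0}
    - {"fingers": -1,"dx": 0,"dy": 0,"dz": -0.01,"ax": 0,"ay": 0,"az": 0}
    - {"fingers": -1,"dx": 0,"dy": 0,"dz": -0.018,"ax": 0,"ay": 0,"az": 0}
    - {"fingers": -1,"dx": 0,"dy": 0,"dz": -0.026,"ax": 0,"ay": 0,"az": 0}
    - {"fingers": -1,"dx": 0,"dy": 0,"dz": -0.034,"ax": 0,"ay": 0,"az": 0}
    - {"fingers": -1,"dx": 0,"dy": 0,"dz": -0.044,"ax": 0,"ay": 0,"az": 0}
    - {"fingers": -1,"dx": 0,"dy": 0,"dz": -0.055,"ax": 0,"ay": 0,"az": 0}
    - {"fingers": -1,"dx": 0,"dy": 0,"dz": -0.068,"ax": 0,"ay": 0,"az": 0}
    - {"fingers": -1,"dx": 0,"dy": 0,"dz": -0.08,"ax": 0,"ay": 0,"az": 0}
    - {"fingers": -1,"dx": 0,"dy": 0,"dz": -0.08,"ax": 0,"ay": 0,"az": 0}

```text
time_s: 10.82
ee_pos: [544.1, -205.6, 125.5]
eef_rot: [-0.215, 0.929, -0.293, 0.069]
contact_force: [0.1, 0.1, -1.3]
gripper_width: 23.8
```

```bash
python3 rec.py
python3 - <<'E'
from look import *
look("h1",{"scene":(205,110,110,115,5),"top":(330,170,100,90,6)})
q,ep,ea=ik(np.array([*BENCH,230]),Ro.from_matrix(down(BYAW)),np.array([-.2,.7,-.1,1.7,.2,.8,-.2]),0,-.2);print(q.round(2),ep,ea)
jpath(q,22)
E
```

```text
10 10.8167 [-0.31  0.78  0.4   2.21  1.83  0.28  0.17] [ 0.04  0.03 -0.03 -0.02  0.06  0.04 -0.06] [ 544.1 -205.6  125.5]
10.82 [ 544.1 -205.6  125.5] w 23.8 q [-0.31  0.78  0.4   2.21  1.83  0.28  0.17] F [ 0.1  0.1 -1.3]
[-0.2   0.59 -0.19  1.66  0.13  0.9  -0.14] 1.1988414431934885e-07 2.8063222488245027e-08
1 [-0.014 -0.006 -0.003] [ 0.015 -0.012  0.09 ] step [15.6  5.3] z 131.0
2 [-0.026 -0.012 -0.007] [ 0.026 -0.022  0.181] step [14.1  5.3] z 137.0
3 [-0.037 -0.016 -0.012] [ 0.034 -0.029  0.272] step [12.8  5.2] z 143.0
4 [-0.047 -0.019 -0.017] [ 0.038 -0.033  0.362] step [11.5  5.2] z 149.0
5 [-0.056 -0.021 -0.022] [ 0.039 -0.034  0.453] step [10.5  5.2] z 154.0
6 [-0.064 -0.02  -0.028] [ 0.036 -0.032  0.543] step [9.9 5.2] z 159.0
7 [-0.072 -0.019 -0.034] [ 0.03  -0.027  0.632] step [9.7 5.1] z 163.0
8 [-0.078 -0.015 -0.041] [ 0.02  -0.018  0.721] step [10.1  5.1] z 167.0
9 [-0.084 -0.01  -0.048] [ 0.007 -0.006  0.808] step [10.9  5.1] z 170.0
10 [-0.09  -0.003 -0.057] [-0.01   0.011  0.893] step [12.1  5.1] z 173.0
11 [-0.096  0.005 -0.065] [-0.031  0.031  0.976] step [13.6  5. ] z 175.0
12 [-0.101  0.015 -0.075] [-0.054  0.055  1.058] step [15.2  5. ] z 177.0
13 [-0.107  0.027 -0.086] [-0.081  0.083  1.136] step [17.  5.] z 179.0
14 [-0.112  0.041 -0.098] [-0.111  0.115  1.212] step [18.9  5. ] z 181.0
15 [-0.118  0.056 -0.112] [-0.145  0.152  1.284] step [20.9  5. ] z 184.0
16 [-0.125  0.072 -0.127] [-0.181  0.193  1.352] step [22.9  4.9] z 187.0
17 [-0.131  0.089 -0.143] [-0.22   0.238  1.417] step [24.8  4.9] z 191.0
18 [-0.138  0.107 -0.162] [-0.261  0.287  1.476] step [26.8  4.9] z 195.0
19 [-0.145  0.126 -0.182] [-0.306  0.341  1.531] step [28.7  4.9] z 202.0
20 [-0.153  0.145 -0.205] [-0.352  0.398  1.581] step [30.6  4.9] z 209.0
21 [-0.16   0.164 -0.23 ] [-0.4    0.46   1.624] step [32.4  4.9] z 219.0
22 [-0.168  0.183 -0.257] [-0.451  0.526  1.661] step [34.2  4.9] z 230.0
```

View pics/s_h1.png

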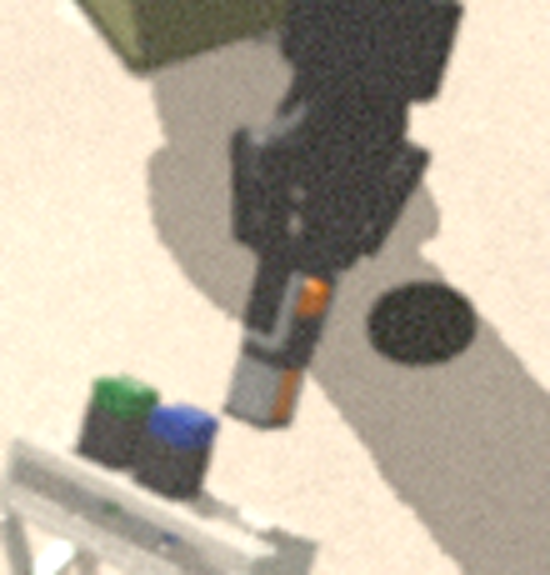

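View pics/t_h1.png

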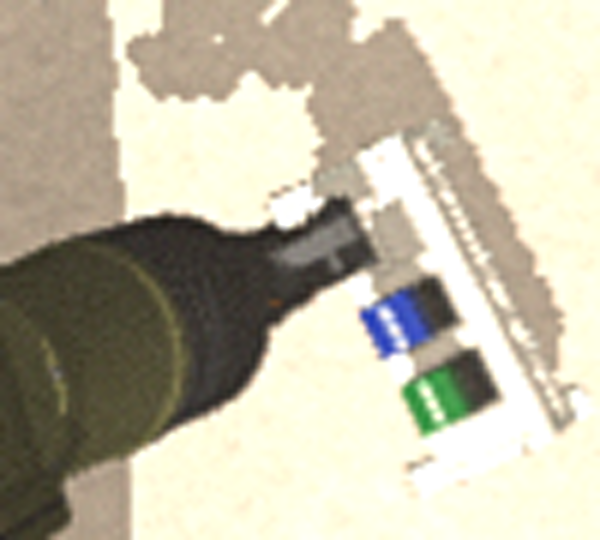

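The cell is out and held, with its amber side window visible at scene crop (285,395). Blue and green are still in the rack. Next is the carry to above the holder.

>>> play_rows:
  moves:
    - {"fingers": -1,"dx": -0.014,"dy": -0.006,"dz": -0.008,"ax": 0.015,"ay": -0.012,"az": 0.09}
    - {"fingers": -1,"dx": -0.026,"dy": -0.012,"dz": -0.017,"ax": 0.026,"ay": -0.022,"az": 0.181}
    - {"fingers": -1,"dx": -0.037,"dy": -0.016,"dz": -0.027,"ax": 0.034,"ay": -0.029,"az": 0.272}
    - {"fingers": -1,"dx": -0.047,"dy": -0.019,"dz": -0.037,"ax": 0.038,"ay": -0.033,"az": 0.362}
    - {"fingers": -1,"dx": -0.056,"dy": -0.021,"dz": -0.045,"ax": 0.039,"ay": -0.034,"az": 0.453}
    - {"fingers": -1,"dx": -0.064,"dy": -0.02,"dz": -0.053,"ax": 0.036,"ay": -0.032,"az": 0.543}
    - {"fingers": -1,"dx": -0.072,"dy": -0.019,"dz": -0.06,"ax": 0.03,"ay": -0.027,"az": 0.632}
    - {"fingers": -1,"dx": -0.078,"dy": -0.015,"dz": -0.066,"ax": 0.02,"ay": -0.018,"az": 0.721}
    - {"fingers": -1,"dx": -0.084,"dy": -0.01,"dz": -0.073,"ax": 0.007,"ay": -0.006,"az": 0.808}
    - {"fingers": -1,"dx": -0.09,"dy": -0.003,"dz": -0.082,"ax": -0.01,"ay": 0.011,"az": 0.893}
    - {"fingers": -1,"dx": -0.096,"dy": 0.005,"dz": -0.09,"ax": -0.031,"ay": 0.031,"az": 0.976}
    - {"fingers": -1,"dx": -0.101,"dy": 0.015,"dz": -0.1,"ax": -0.054,"ay": 0.055,"az": 1.058}

```text
time_s: 11.92
ee_pos: [603.4, -100.9, 196.6]
eef_rot: [0.292, 0.918, -0.201, 0.176]
contact_force: [0.5, -0.9, -1.5]
gripper_width: 23.3
```

```bash
python3 rec.py
python3 - <<'E'
from look import *
q,ep,ea=ik(np.array([*BENCH,200]),Ro.from_matrix(down(BYAW)),np.array([-.2,.7,-.1,1.7,.2,.8,-.2]),0,-.2);print(q.round(2),ep,ea)
jpath(q,11)
E
```

```text
11 11.9167 [-0.4   0.66  0.29  1.91  0.69  0.56  0.19] [ 0.05 -0.14 -0.31 -0.3  -0.86  0.46 -0.23] [ 603.4 -100.9  196.6]
[-0.2   0.62 -0.19  1.7   0.15  0.83 -0.15] 9.191684971394542e-08 2.7744092078312117e-08
1 [ 0.011  0.013 -0.004] [-0.017  0.036  0.067] step [17.6  4.4] z 192.0
2 [ 0.022  0.027 -0.009] [-0.034  0.074  0.132] step [18.5  4.4] z 188.0
3 [ 0.034  0.04  -0.016] [-0.049  0.115  0.196] step [19.3  4.4] z 184.0
4 [ 0.047  0.054 -0.024] [-0.063  0.159  0.258] step [20.2  4.4] z 182.0
5 [ 0.059  0.068 -0.033] [-0.076  0.206  0.318] step [21.1  4.4] z 181.0
6 [ 0.072  0.083 -0.044] [-0.087  0.255  0.377] step [22.   4.4] z 180.0
7 [ 0.085  0.097 -0.056] [-0.097  0.306  0.433] step [22.9  4.4] z 181.0
8 [ 0.099  0.111 -0.07 ] [-0.105  0.36   0.487] step [23.8  4.4] z 184.0
9 [ 0.112  0.125 -0.085] [-0.111  0.417  0.539] step [24.7  4.4] z 188.0
10 [ 0.125  0.138 -0.103] [-0.116  0.475  0.588] step [25.6  4.4] z 193.0
11 [ 0.138  0.151 -0.122] [-0.119  0.536  0.634] step [26.5  4.4] z 200.0
```

>>> play_rows:
  moves:
    - {"fingers": -1,"dx": 0.011,"dy": 0.013,"dz": -0.008,"ax": -0.017,"ay": 0.036,"az": 0.067}
    - {"fingers": -1,"dx": 0.022,"dy": 0.027,"dz": -0.015,"ax": -0.034,"ay": 0.074,"az": 0.132}
    - {"fingers": -1,"dx": 0.034,"dy": 0.04,"dz": -0.024,"ax": -0.049,"ay": 0.115,"az": 0.196}
    - {"fingers": -1,"dx": 0.047,"dy": 0.054,"dz": -0.034,"ax": -0.063,"ay": 0.159,"az": 0.258}
    - {"fingers": -1,"dx": 0.059,"dy": 0.068,"dz": -0.042,"ax": -0.076,"ay": 0.206,"az": 0.318}
    - {"fingers": -1,"dx": 0.072,"dy": 0.083,"dz": -0.052,"ax": -0.087,"ay": 0.255,"az": 0.377}
    - {"fingers": -1,"dx": 0.085,"dy": 0.097,"dz": -0.062,"ax": -0.097,"ay": 0.306,"az": 0.433}
    - {"fingers": -1,"dx": 0.099,"dy": 0.111,"dz": -0.073,"ax": -0.105,"ay": 0.36,"az": 0.487}
    - {"fingers": -1,"dx": 0.112,"dy": 0.125,"dz": -0.087,"ax": -0.111,"ay": 0.417,"az": 0.539}
    - {"fingers": -1,"dx": 0.125,"dy": 0.138,"dz": -0.103,"ax": -0.116,"ay": 0.475,"az": 0.588}
    - {"fingers": -1,"dx": 0.138,"dy": 0.151,"dz": -0.122,"ax": -0.119,"ay": 0.536,"az": 0.634}
    - {"fingers": -1,"dx": 0.138,"dy": 0.151,"dz": -0.122,"ax": -0.119,"ay": 0.536,"az": 0.634}

```text
time_s: 12.92
ee_pos: [563.7, 136.3, 201.2]
eef_rot: [0.59, 0.807, 0.001, -0.001]
contact_force: [0.4, -0.1, -0.8]
gripper_width: 23.2
```

```bash
python3 rec.py
python3 - <<'E'
from look import *
s=read_state();save(s["ee_pos"],Ro.from_quat(s["eef_rot"]))
B=Ro.from_matrix(down(BYAW))
plan([*BENCH,110],B);
E
```

```text
12 12.9167 [-0.31  0.62 -0.01  1.71  0.    0.82 -0.01] [-0.01  0.01  0.05  0.03  0.1  -0.04  0.03] [563.7 136.3 201.2]
 d(m) [-0.0025  0.      0.0912] a [ 0.0009 -0.0025  0.0052] dist 91.2 deg 0.3
```

>>> play_rows:
  moves:
    - {"fingers": -1,"dx": -0.0025,"dy": 0,"dz": 0.03,"ax": 0,"ay": -0.0025,"az": 0.005}
    - {"fingers": -1,"dx": -0.0025,"dy": 0,"dz": 0.06,"ax": 0,"ay": -0.0025,"az": 0.005}
    - {"fingers": -1,"dx": -0.0025,"dy": 0,"dz": 0.09,"ax": 0,"ay": -0.0025,"az": 0.005}
    - {"fingers": -1,"dx": -0.0025,"dy": 0,"dz": 0.115,"ax": 0,"ay": -0.0025,"az": 0.005}
    - {"fingers": -1,"dx": -0.0025,"dy": 0,"dz": 0.125,"ax": 0,"ay": -0.0025,"az": 0.005}
    - {"fingers": -1,"dx": -0.0025,"dy": 0,"dz": 0.125,"ax": 0,"ay": -0.0025,"az": 0.005}
    - {"fingers": -1,"dx": -0.0025,"dy": 0,"dz": 0.125,"ax": 0,"ay": -0.0025,"az": 0.005}

```text
time_s: 13.5
ee_pos: [564.5, 130.7, 75.6]
eef_rot: [0.592, 0.806, -0.002, 0.002]
contact_force: [-0.4, 0.3, -1.5]
gripper_width: 23.5
```

```bash
python3 rec.py
python3 - <<'E'
from look import *
look("b1",{"scene":(335,110,90,80,8),"top":(210,160,95,75,8)})
s=read_state();save(s["ee_pos"],Ro.from_quat(s["eef_rot"]))
plan([*BENCH,75],Ro.from_matrix(down(BYAW)))
E
```

```text
13 13.5 [-0.31  0.79 -0.    1.81  0.01  0.54 -0.02] [-0.   -0.04 -0.   -0.02 -0.   -0.   -0.  ] [564.5 130.7  75.6]
13.5 [564.5 130.7  75.6] w 23.5 q [-0.31  0.79 -0.    1.81  0.01  0.54 -0.02] F [-0.4  0.3 -1.5]
 d(m) [ 0.003  -0.0003  0.002 ] a [0.0028 0.0045 0.0007] dist 3.7 deg 0.3
```

View pics/s_b1.png

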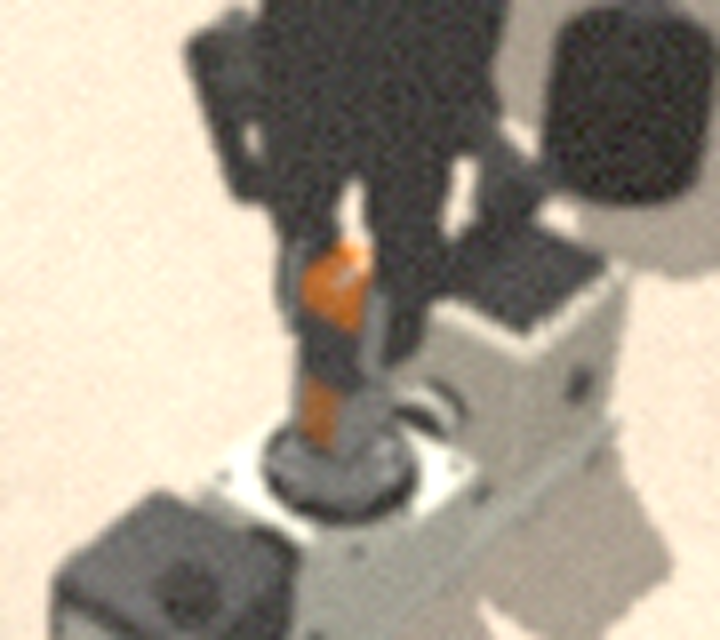

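View pics/t_b1.png

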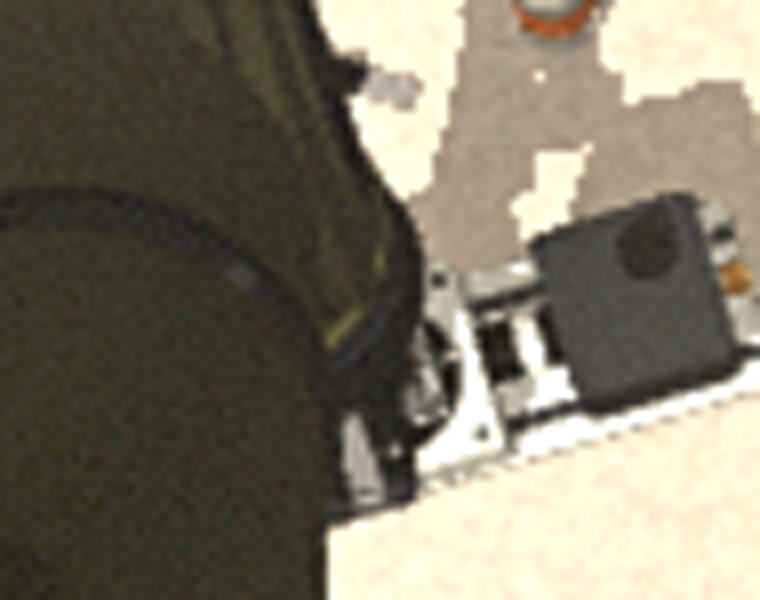

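```bash
cat > ov.py <<'E'
from look import *
def ov(tag,zoff=4,k=14,x0=362,y0=135,w=45,h=45):
  s=read_state();R=Ro.from_quat(s["eef_rot"]);f=grab_frame("scene")
  c=f["img"][y0:y0+h,x0:x0+w,::-1].astype(np.float32)/255;c=(np.clip(c*1.3,0,1)**.7*255).astype(np.uint8)
  c=cv2.resize(c,None,fx=k,fy=k,interpolation=cv2.INTER_CUBIC)
  def pl(P,col):
    u=((proj(f,P)-[x0,y0]+.5)*k).astype(np.int32);cv2.polylines(c,[u.reshape(-1,1,2)],True,col,1)
  b=s["ee_pos"]
  sq=((-12,-12),(12,-12),(12,12),(-12,12))
  for zz,col in((zoff,(0,0,255)),(zoff-70,(0,0,255)),(zoff-57,(0,255,255))): pl([b+R.apply([x,y,zz]) for x,y in sq],col)
  Bz=Ro.from_euler("z",BYAW,degrees=True)
  pl([np.array([*BENCH,59])+Bz.apply([x*13.4/12,y*13.4/12,0]) for x,y in sq],(0,255,0))
  pl([np.array([*BENCH,59])+27*np.array([np.cos(t),np.sin(t),0]) for t in np.arange(0,6.28,.2)],(0,255,0))
  pl([np.array([*BENCH,53])+Bz.apply([x*34/12,y*34/12,0]) for x,y in sq],(255,0,0))
  cv2.imwrite(f"pics/ov_{tag}.png",c)
E
python3 -c "
from ov import *
ov('1')"
```

```text
(no output)
```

View pics/ov_1.png

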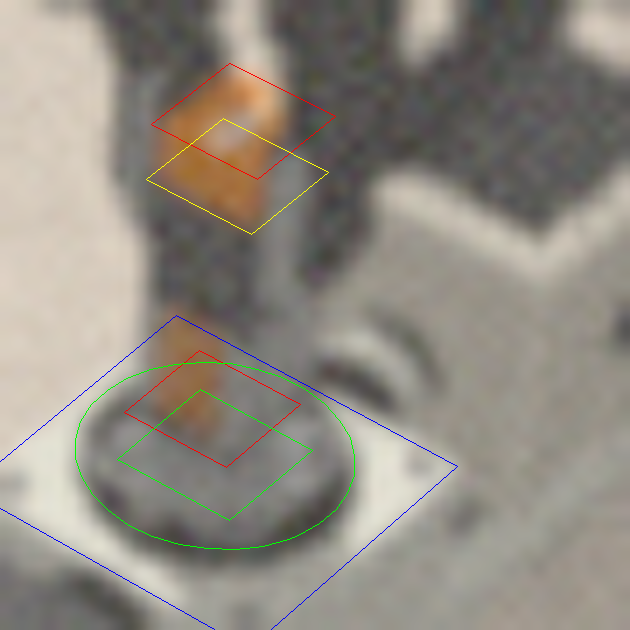

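Overlay: the turret fits its predicted place to within about 0.4 px. The head is at (215,150), within about 0.7 px of prediction, and an amber window faces the detector. I'll shift 3 mm along bench y and lower slowly.

>>> play_rows:
  moves:
    - {"fingers": -1,"dx": 0.003,"dy": 0,"dz": 0,"ax": 0.003,"ay": 0.0045,"az": 0}
    - {"fingers": -1,"dx": 0.003,"dy": 0,"dz": 0,"ax": 0.003,"ay": 0.0045,"az": 0}
    - {"fingers": -1,"dx": 0.003,"dy": 0,"dz": 0.003,"ax": 0.003,"ay": 0.0045,"az": 0}
    - {"fingers": -1,"dx": 0.003,"dy": 0,"dz": 0.006,"ax": 0.003,"ay": 0.0045,"az": 0}
    - {"fingers": -1,"dx": 0.003,"dy": 0,"dz": 0.009,"ax": 0.003,"ay": 0.0045,"az": 0}
    - {"fingers": -1,"dx": 0.003,"dy": 0,"dz": 0.012,"ax": 0.003,"ay": 0.0045,"az": 0}
    - {"fingers": -1,"dx": 0.003,"dy": 0,"dz": 0.015,"ax": 0.003,"ay": 0.0045,"az": 0}
    - {"fingers": -1,"dx": 0.003,"dy": 0,"dz": 0.015,"ax": 0.003,"ay": 0.0045,"az": 0}

```text
time_s: 14.32
ee_pos: [562.9, 134.1, 59.7]
eef_rot: [0.592, 0.806, -0.002, -0.002]
contact_force: [0.6, 0.9, 0.6]
gripper_width: 23.3
```

Run:
```python
from ov import *
s=read_state();R=Ro.from_quat(s["eef_rot"]);save(s["ee_pos"],R);print(s["ee_pos"].round(2),"Ft",R.inv().apply(s["contact_force"]).round(1),s["ft_torque"].round(2))
plan([*BENCH,60],Ro.from_matrix(down(BYAW)));ov("2")
```

```text
[562.89 134.12  59.74] Ft [ 0.6  0.8 -0.6] [ 0.05 -0.01 -0.03]
 d(m) [-0.0004  0.0016 -0.0003] a [-0.0045 -0.0006  0.0008] dist 1.6 deg 0.3
```

View pics/ov_2.png

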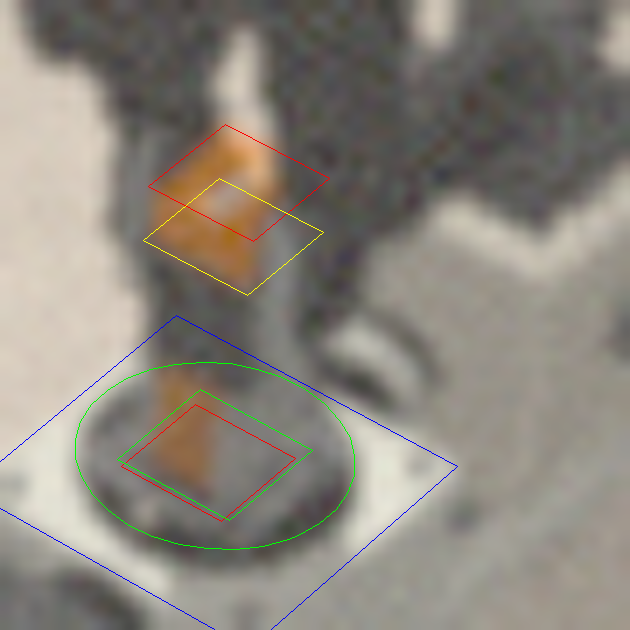

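>>> play_rows:
  moves:
    - {"fingers": -1,"dx": 0,"dy": 0.001,"dz": 0.002,"ax": -0.004,"ay": 0,"az": 0}
    - {"fingers": -1,"dx": 0,"dy": 0.001,"dz": 0.004,"ax": -0.004,"ay": 0,"az": 0}
    - {"fingers": -1,"dx": 0,"dy": 0.001,"dz": 0.006,"ax": -0.004,"ay": 0,"az": 0}
    - {"fingers": -1,"dx": 0,"dy": 0.001,"dz": 0.008,"ax": -0.004,"ay": 0,"az": 0}
    - {"fingers": -1,"dx": 0,"dy": 0.001,"dz": 0.01,"ax": -0.004,"ay": 0,"az": 0}
    - {"fingers": -1,"dx": 0,"dy": 0.001,"dz": 0.01,"ax": -0.004,"ay": 0,"az": 0}

```text
time_s: 14.87
ee_pos: [564.1, 134.5, 50.2]
eef_rot: [0.592, 0.806, 0.0, -0.0]
contact_force: [-0.2, 0.7, -1.7]
gripper_width: 23.6
```

```bash
cat > fs.py <<'E'
from ov import *
s=read_state();R=Ro.from_quat(s["eef_rot"]);save(s["ee_pos"],R);print(round(s["time_s"],2),s["ee_pos"].round(2),"Ft",R.inv().apply(s["contact_force"]).round(1),"T",R.inv().apply(s["ft_torque"]).round(2),"w",round(s["gripper_width"],1))
plan([*BENCH,31],Ro.from_matrix(down(BYAW)))
E
python3 fs.py
```

```text
14.87 [564.14 134.51  50.15] Ft [ 0.7 -0.   1.7] T [ 0.04  0.03 -0.03] w 23.6
 d(m) [-0.0004  0.0002  0.0192] a [ 0.0003 -0.0006  0.0008] dist 19.2 deg 0.1
```

>>> play_rows:
  moves:
    - {"fingers": -1,"dx": 0,"dy": 0,"dz": 0.003,"ax": 0,"ay": 0,"az": 0}
    - {"fingers": -1,"dx": 0,"dy": 0,"dz": 0.006,"ax": 0,"ay": 0,"az": 0}
    - {"fingers": -1,"dx": 0,"dy": 0,"dz": 0.009,"ax": 0,"ay": 0,"az": 0}
    - {"fingers": -1,"dx": 0,"dy": 0,"dz": 0.012,"ax": 0,"ay": 0,"az": 0}
    - {"fingers": -1,"dx": 0,"dy": 0,"dz": 0.015,"ax": 0,"ay": 0,"az": 0}
    - {"fingers": -1,"dx": 0,"dy": 0,"dz": 0.015,"ax": 0,"ay": 0,"az": 0}

```text
time_s: 15.37
ee_pos: [564.0, 134.5, 34.9]
eef_rot: [0.592, 0.806, 0.0, -0.0]
contact_force: [-0.8, 0.2, -1.6]
gripper_width: 23.6
```

```bash
python3 fs.py; python3 -c "
from ov import *
ov('3')"
```

```text
15.37 [563.97 134.46  34.86] Ft [ 0.4 -0.7  1.6] T [0.02 0.01 0.  ] w 23.6
 d(m) [-0.0004  0.0004  0.0039] a [-0.0001 -0.0006  0.0008] dist 3.9 deg 0.1
```

View pics/ov_3.png

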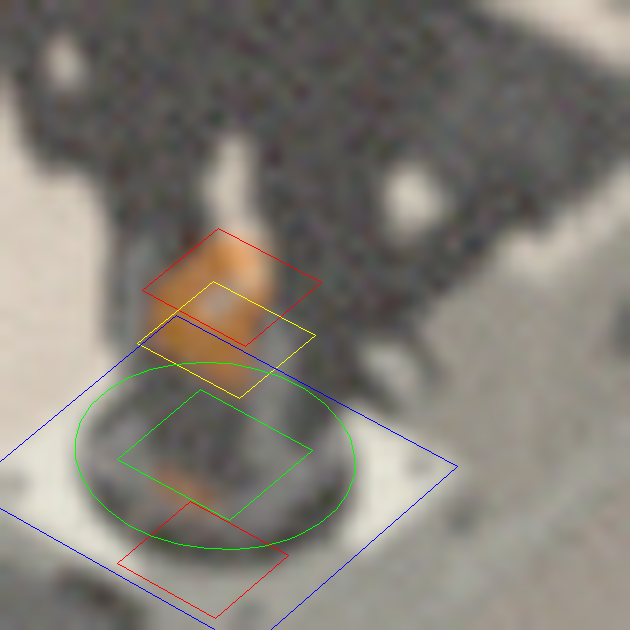

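It is entering the well freely: only the top of the window still shows, at (185,485). A few millimetres remain.

>>> play_rows:
  moves:
    - {"fingers": -1,"dx": 0,"dy": 0,"dz": 0.002,"ax": 0,"ay": 0,"az": 0}
    - {"fingers": -1,"dx": 0,"dy": 0,"dz": 0.003,"ax": 0,"ay": 0,"az": 0}
    - {"fingers": -1,"dx": 0,"dy": 0,"dz": 0.004,"ax": 0,"ay": 0,"az": 0}
    - {"fingers": -1,"dx": 0,"dy": 0,"dz": 0.0045,"ax": 0,"ay": 0,"az": 0}
    - {"fingers": -1,"dx": 0,"dy": 0,"dz": 0.0045,"ax": 0,"ay": 0,"az": 0}

```text
time_s: 15.83
ee_pos: [564.4, 134.6, 31.0]
eef_rot: [0.592, 0.806, 0.001, 0.0]
contact_force: [-0.4, 0.4, -1.2]
gripper_width: 23.3
```

```bash
python3 fs.py
```

```text
15.83 [564.36 134.58  31.  ] Ft [ 0.5 -0.3  1.2] T [-0.04  0.    0.04] w 23.3
 d(m) [-0.0004  0.     -0.    ] a [ 0.0008 -0.0006  0.0008] dist 0.4 deg 0.1
```

>>> play_rows:
  moves:
    - {"fingers": -1,"dx": 0,"dy": 0,"dz": 0.001,"ax": 0,"ay": 0,"az": 0}
    - {"fingers": -1,"dx": 0,"dy": 0,"dz": 0.002,"ax": 0,"ay": 0,"az": 0}
    - {"fingers": -1,"dx": 0,"dy": 0,"dz": 0.002,"ax": 0,"ay": 0,"az": 0}

```text
time_s: 16.08
ee_pos: [564.6, 134.5, 30.9]
eef_rot: [0.592, 0.806, 0.001, 0.0]
contact_force: [-3.0, -0.9, 13.7]
gripper_width: 23.3
```

```bash
python3 fs.py
```

```text
16.08 [564.56 134.54  30.86] Ft [  0.1  -3.1 -13.7] T [ 0.82  0.13 -0.03] w 23.3
 d(m) [-0.0003 -0.0002 -0.0001] a [ 0.0016 -0.0005  0.0005] dist 0.4 deg 0.1
```

The floor is reached at z 30.9, where 31 was predicted, with a 14 N reaction. I'll release.

>>> play_rows:
  moves:
    - {"fingers": -1,"dx": 0,"dy": 0,"dz": -0.001,"ax": 0,"ay": 0,"az": 0}
    - {"fingers": -0.3,"dx": 0,"dy": 0,"dz": -0.001,"ax": 0,"ay": 0,"az": 0}
    - {"fingers": -0.1,"dx": 0,"dy": 0,"dz": -0.001,"ax": 0,"ay": 0,"az": 0}
    - {"fingers": 0.1,"dx": 0,"dy": 0,"dz": -0.001,"ax": 0,"ay": 0,"az": 0}
    - {"fingers": 0.2,"dx": 0,"dy": 0,"dz": -0.001,"ax": 0,"ay": 0,"az": 0}
    - {"fingers": 0.2,"dx": 0,"dy": 0,"dz": -0.001,"ax": 0,"ay": 0,"az": 0}

```text
time_s: 16.58
ee_pos: [564.4, 134.6, 29.9]
eef_rot: [0.592, 0.806, 0.0, 0.0]
contact_force: [-0.0, -1.0, -1.4]
gripper_width: 51.6
```

```bash
python3 fs.py; python3 -c "
from ov import *
ov('4')"
```

```text
16.58 [564.4  134.56  29.88] Ft [-1.  -0.3  1.4] T [ 0.02 -0.05 -0.02] w 51.6
 d(m) [-0.0004 -0.     -0.0011] a [ 0.0008 -0.0005  0.0007] dist 1.2 deg 0.1
```

View pics/ov_4.png

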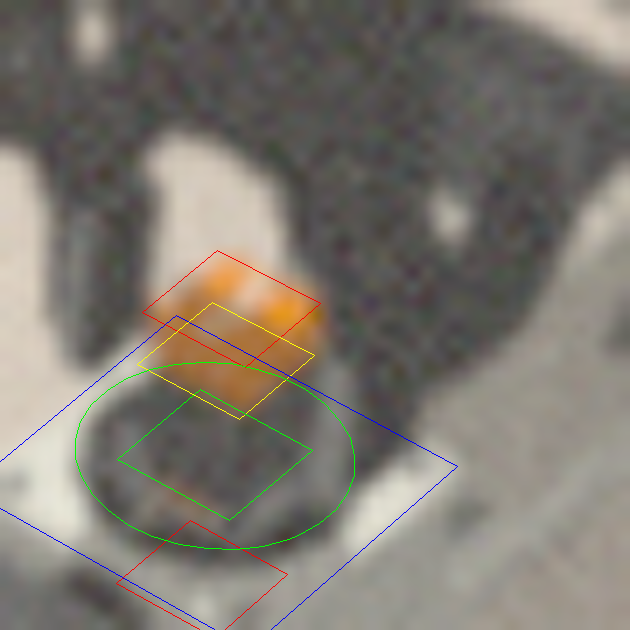

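The cell stands free at (235,330). Now up and over to the hood.

Run:
```python
from look import *
HOOD=np.array([428.6,375.8]);D=Ro.from_matrix(down(BYAW))
s=read_state()
plan([564.4,134.6,150],D); plan([*HOOD,150],D); plan([*HOOD,70],D)
```

```text
d(m) [ 1.000e-04  1.000e-04 -1.201e-01] a [ 0.0008 -0.0005  0.0007] dist 120.1 deg 0.1
 d(m) [ 0.2709 -0.0572 -0.12  ] a [ 0.0008 -0.0005  0.0007] dist 301.8 deg 0.1
 d(m) [ 0.2709 -0.0572 -0.04  ] a [ 0.0008 -0.0005  0.0007] dist 279.7 deg 0.1
```

>>> play_rows:
  moves:
    - {"fingers": 0.3,"dx": 0,"dy": 0,"dz": -0.012,"ax": 0,"ay": 0,"az": 0}
    - {"fingers": 0.3,"dx": 0,"dy": 0,"dz": -0.04,"ax": 0,"ay": 0,"az": 0}
    - {"fingers": 0.3,"dx": 0,"dy": 0,"dz": -0.08,"ax": 0,"ay": 0,"az": 0}
    - {"fingers": 0.3,"dx": 0,"dy": 0,"dz": -0.12,"ax": 0,"ay": 0,"az": 0}
    - {"fingers": 0.3,"dx": 0.02,"dy": 0,"dz": -0.12,"ax": 0,"ay": 0,"az": 0}
    - {"fingers": 0.3,"dx": 0.05,"dy": -0.01,"dz": -0.12,"ax": 0,"ay": 0,"az": 0}
    - {"fingers": 0.3,"dx": 0.09,"dy": -0.02,"dz": -0.12,"ax": 0,"ay": 0,"az": 0}
    - {"fingers": 0.3,"dx": 0.13,"dy": -0.03,"dz": -0.12,"ax": 0,"ay": 0,"az": 0}
    - {"fingers": 0.3,"dx": 0.17,"dy": -0.04,"dz": -0.12,"ax": 0,"ay": 0,"az": 0}
    - {"fingers": 0.3,"dx": 0.21,"dy": -0.05,"dz": -0.12,"ax": 0,"ay": 0,"az": 0}
    - {"fingers": 0.3,"dx": 0.245,"dy": -0.057,"dz": -0.12,"ax": 0,"ay": 0,"az": 0}
    - {"fingers": 0.3,"dx": 0.271,"dy": -0.057,"dz": -0.12,"ax": 0,"ay": 0,"az": 0}

```text
time_s: 17.63
ee_pos: [424.8, 379.6, 151.1]
eef_rot: [0.59, 0.808, 0.001, -0.001]
contact_force: [-0.5, 0.0, 0.3]
gripper_width: 55.2
```

Run:
```python
from look import *
look("k1",{"scene":(335,90,110,100,6),"top":(200,160,110,80,6)})
HOOD=np.array([428.6,375.8]);D=Ro.from_matrix(down(BYAW))
s=read_state();save(s["ee_pos"],Ro.from_quat(s["eef_rot"]));plan([*HOOD,70],D)
```

```text
17.63 [424.8 379.6 151.1] w 55.2 q [-0.84  0.67  0.05  1.79 -0.05  0.68 -0.45] F [-0.5  0.   0.3]
 d(m) [-0.0084  0.0009  0.081 ] a [ 0.0018 -0.006   0.0105] dist 81.5 deg 0.7
```

View pics/s_k1.png

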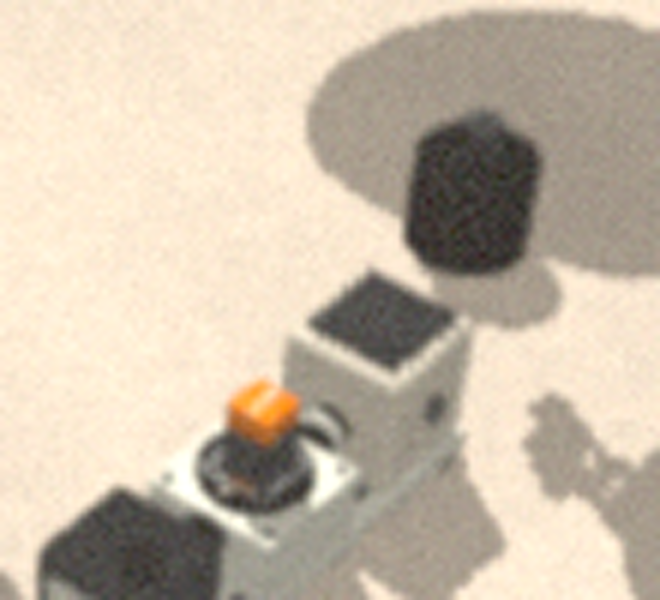

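View pics/t_k1.png

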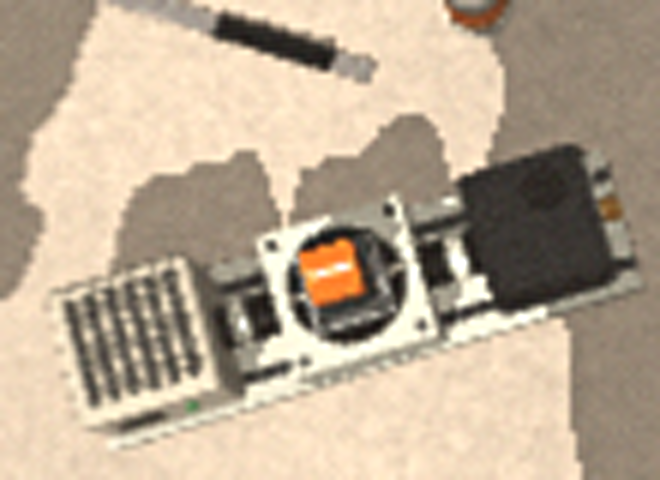

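The cell is seated upright, with its white line along the light path at top crop (330,272). I'll measure the head as a camera/robot check, then approach the hood.

Run:
```python
from look import *
fs={n:grab_frame(n) for n in("scene","top")};C={}
for n,(x0,y0,x1,y1) in(("scene",(365,145,395,170)),("top",(245,195,270,220))):
    hsv=cv2.cvtColor(fs[n]["img"],cv2.COLOR_RGB2HSV);m=np.zeros(hsv.shape[:2],np.uint8)
    m[y0:y1,x0:x1]=cv2.inRange(hsv,(5,110,40),(22,255,255))[y0:y1,x0:x1];m=cv2.morphologyEx(m,cv2.MORPH_CLOSE,np.ones((3,3)))
    k,l,st,ce=cv2.connectedComponentsWithStats(m);i=1+np.argmax(st[1:,4]);C[n]=ce[i];print(n,st[i],ce[i])
a=np.radians(BYAW);cx_,cy_,cz_=np.array([np.cos(a),np.sin(a),0]),np.array([-np.sin(a),np.cos(a),0]),np.array([0,0,1.])
A=np.zeros((3,3));b=np.zeros(3)
for n in fs:
    o,v=ray(fs[n],C[n]);v=v[0]/np.linalg.norm(v[0])
    fa=[(576,cz_,np.zeros(3))]+[(312,s*q,s*q*12-cz_*6.5) for q in(cx_,cy_) for s in(1,-1)]
    w=[(A_*max(0,-(nn@v)),off) for A_,nn,off in fa];c_=sum(x*o_ for x,o_ in w)/sum(x for x,_ in w)
    Q=np.eye(3)-np.outer(v,v);A+=Q;b+=Q@(o-c_)
    t=(97-(o-c_)[2])/v[2];print(n,"at z97",(o-c_+t*v).round(1))
print("tri",np.linalg.solve(A,b).round(1))
```

```text
scene [373 153  12  11  94] [378.40425532 158.35106383]
top [250 199  11  12 100] [255.07 204.84]
scene at z97 [566.1 135.   97. ]
top at z97 [565.5 134.4  97. ]
tri [565.8 134.8  96.8]
```

>>> play_rows:
  moves:
    - {"fingers": 0.8,"dx": -0.004,"dy": 0.001,"dz": 0.02,"ax": 0.002,"ay": -0.006,"az": 0.01}
    - {"fingers": 0.8,"dx": -0.008,"dy": 0.001,"dz": 0.04,"ax": 0.002,"ay": -0.006,"az": 0.01}
    - {"fingers": 0.8,"dx": -0.008,"dy": 0.001,"dz": 0.06,"ax": 0.002,"ay": -0.006,"az": 0.01}
    - {"fingers": 0.8,"dx": -0.008,"dy": 0.001,"dz": 0.071,"ax": 0.002,"ay": -0.006,"az": 0.01}
    - {"fingers": 0.8,"dx": -0.008,"dy": 0.001,"dz": 0.071,"ax": 0.002,"ay": -0.006,"az": 0.01}
    - {"fingers": 0.8,"dx": -0.008,"dy": 0.001,"dz": 0.071,"ax": 0.002,"ay": -0.006,"az": 0.01}

```text
time_s: 18.33
ee_pos: [432.7, 367.6, 79.3]
eef_rot: [0.596, 0.803, -0.002, 0.002]
contact_force: [1.0, -0.6, -0.2]
gripper_width: 76.6
```

Run:
```python
from look import *
look("k2",{"scene":(380,80,75,65,9),"top":(130,215,90,75,8)},alpha=2.5)
HOOD=np.array([428.6,375.8]);D=Ro.from_matrix(down(BYAW))
s=read_state();save(s["ee_pos"],Ro.from_quat(s["eef_rot"]));plan([*HOOD,23],D)
```

```text
18.33 [432.7 367.6  79.3] w 76.6 q [-0.81  0.78  0.04  1.84 -0.05  0.52 -0.45] F [ 1.  -0.6 -0.2]
 d(m) [ 0.0083 -0.0024  0.0573] a [ 0.0008  0.0048 -0.01  ] dist 57.9 deg 0.6
```

View pics/s_k2.png

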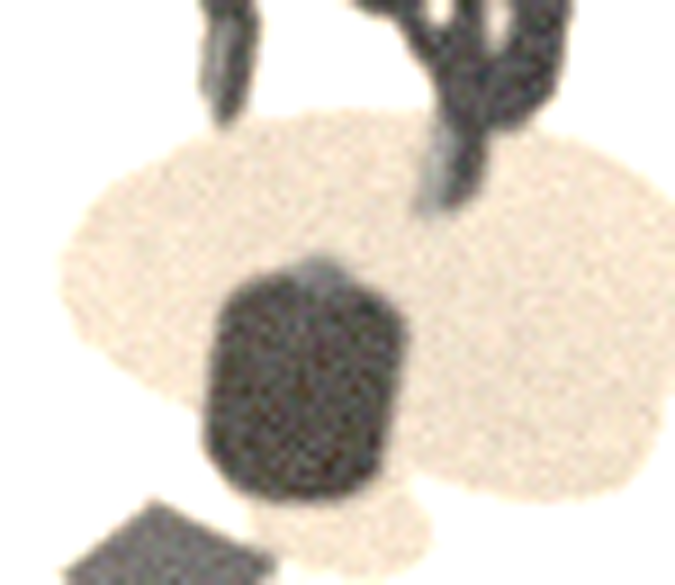

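View pics/t_k2.png

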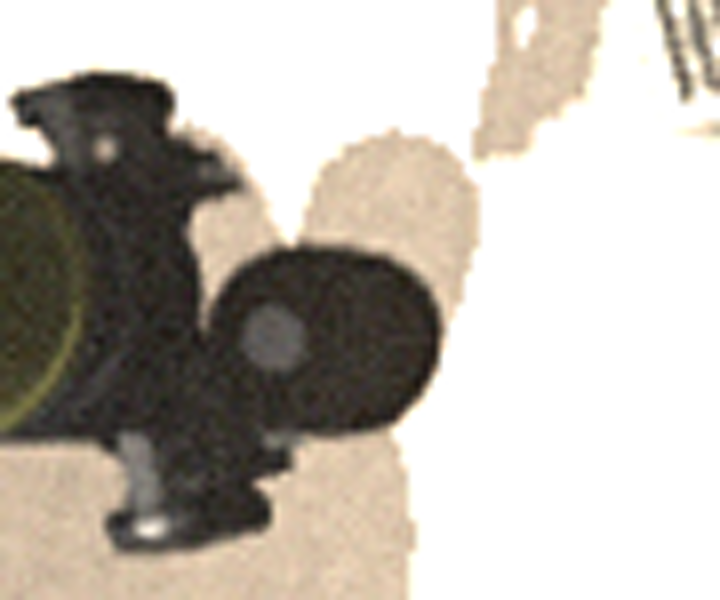

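The seated head triangulates to z 96.8, against 97 when home. In the top crop the knob is at (272,337), between the open jaws. I'll align and lower.

>>> play_rows:
  moves:
    - {"fingers": 0.6,"dx": 0.004,"dy": -0.0025,"dz": 0,"ax": 0,"ay": 0.005,"az": -0.01}
    - {"fingers": 0.6,"dx": 0.008,"dy": -0.0025,"dz": 0.01,"ax": 0,"ay": 0.005,"az": -0.01}
    - {"fingers": 0.6,"dx": 0.008,"dy": -0.0025,"dz": 0.02,"ax": 0,"ay": 0.005,"az": -0.01}
    - {"fingers": 0.6,"dx": 0.008,"dy": -0.0025,"dz": 0.03,"ax": 0,"ay": 0.005,"az": -0.01}
    - {"fingers": 0.6,"dx": 0.008,"dy": -0.0025,"dz": 0.03,"ax": 0,"ay": 0.005,"az": -0.01}
    - {"fingers": 0.6,"dx": 0.008,"dy": -0.0025,"dz": 0.03,"ax": 0,"ay": 0.005,"az": -0.01}

```text
time_s: 18.93
ee_pos: [426.8, 374.7, 48.0]
eef_rot: [0.592, 0.806, -0.002, -0.0]
contact_force: [0.2, -0.3, 0.4]
gripper_width: 68.2
```

Run:
```python
from look import *
look("k3",{"scene":(380,80,75,65,9)},alpha=2.5)
HOOD=np.array([428.1,375.7]);D=Ro.from_matrix(down(BYAW))
s=read_state();save(s["ee_pos"],Ro.from_quat(s["eef_rot"]));plan([*HOOD,25],D)
```

```text
18.93 [426.8 374.7  48. ] w 68.2 q [-0.82  0.83  0.03  1.86 -0.05  0.46 -0.45] F [ 0.2 -0.3  0.4]
 d(m) [0.0004 0.001  0.0236] a [-0.0019  0.0012  0.0006] dist 23.6 deg 0.1
```

View pics/s_k3.png

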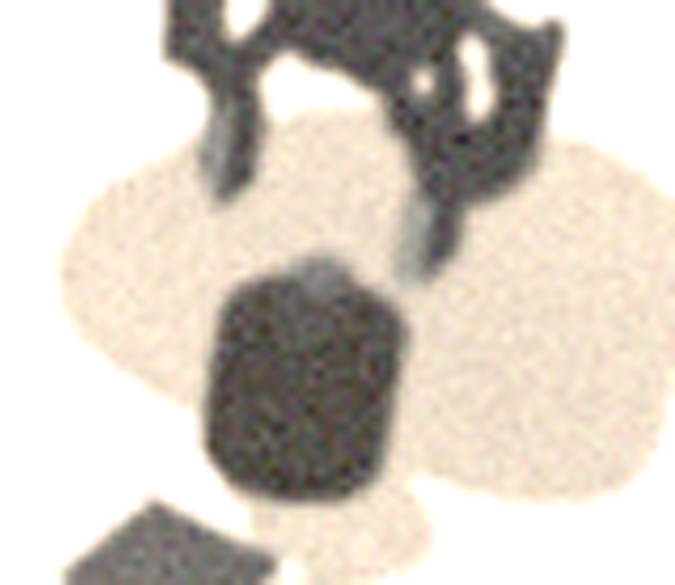

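>>> play_rows:
  moves:
    - {"fingers": 0.6,"dx": 0,"dy": 0.001,"dz": 0.006,"ax": 0,"ay": 0,"az": 0}
    - {"fingers": 0.6,"dx": 0,"dy": 0.001,"dz": 0.012,"ax": 0,"ay": 0,"az": 0}
    - {"fingers": 0.6,"dx": 0,"dy": 0.001,"dz": 0.018,"ax": 0,"ay": 0,"az": 0}
    - {"fingers": 0.6,"dx": 0,"dy": 0.001,"dz": 0.022,"ax": 0,"ay": 0,"az": 0}
    - {"fingers": 0.3,"dx": 0,"dy": 0.001,"dz": 0.022,"ax": 0,"ay": 0,"az": 0}
    - {"fingers": 0,"dx": 0,"dy": 0.001,"dz": 0.022,"ax": 0,"ay": 0,"az": 0}
    - {"fingers": -0.2,"dx": 0,"dy": 0.001,"dz": 0.022,"ax": 0,"ay": 0,"az": 0}
    - {"fingers": -0.3,"dx": 0,"dy": 0.001,"dz": 0.022,"ax": 0,"ay": 0,"az": 0}

```text
time_s: 19.65
ee_pos: [428.6, 375.9, 27.4]
eef_rot: [0.592, 0.806, -0.0, -0.0]
contact_force: [0.2, -0.2, 0.3]
gripper_width: 30.2
```

Run:
```python
from look import *
look("k4",{"scene":(380,80,75,65,9)},alpha=2.5)
HOOD=np.array([428.1,375.7]);D=Ro.from_matrix(down(BYAW))
s=read_state();save(s["ee_pos"],Ro.from_quat(s["eef_rot"]));plan([*HOOD,25],D)
```

```text
19.65 [428.6 375.9  27.4] w 30.2 q [-0.82  0.87  0.03  1.86 -0.05  0.42 -0.44] F [ 0.2 -0.2  0.3]
 d(m) [-0.     -0.0005  0.0024] a [-0.0005  0.0002  0.0007] dist 2.5 deg 0.0
```

View pics/s_k4.png

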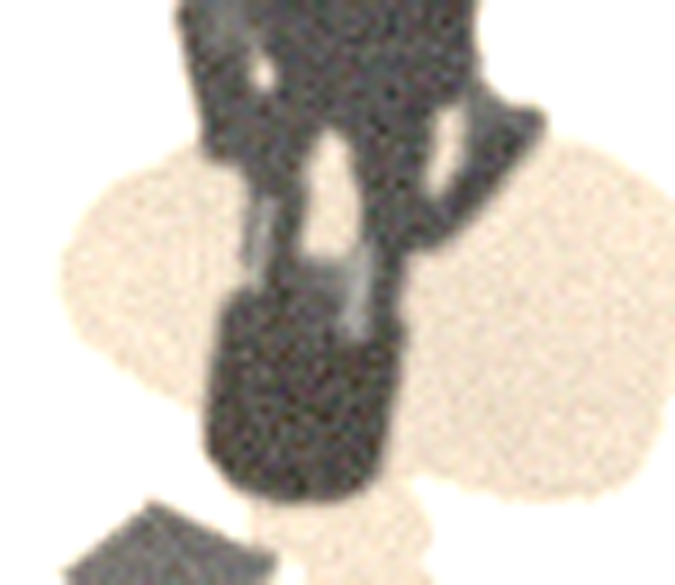

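The fingers straddle the knob at (325,280). I'll grip and lift.

>>> play_rows:
  moves:
    - {"fingers": -0.5,"dx": 0,"dy": 0,"dz": 0,"ax": 0,"ay": 0,"az": 0}
    - {"fingers": -1,"dx": 0,"dy": 0,"dz": 0,"ax": 0,"ay": 0,"az": 0}
    - {"fingers": -1,"dx": 0,"dy": 0,"dz": 0,"ax": 0,"ay": 0,"az": 0}
    - {"fingers": -1,"dx": 0,"dy": 0,"dz": 0,"ax": 0,"ay": 0,"az": 0}
    - {"fingers": -1,"dx": 0,"dy": 0,"dz": 0,"ax": 0,"ay": 0,"az": 0}
  newtons: 50

```text
time_s: 20.12
ee_pos: [428.3, 375.8, 27.5]
eef_rot: [0.592, 0.806, -0.0, -0.0]
contact_force: [-1.9, -0.6, 5.2]
gripper_width: 20.2
```

Run:
```python
from look import *
s=read_state();save(s["ee_pos"],Ro.from_quat(s["eef_rot"]));print(s["ee_pos"],s["gripper_width"],s["contact_force"].round(1))
D=Ro.from_matrix(down(BYAW));plan([*s["ee_pos"][:2],125],D);plan([564.4,134.6,125],D)
```

```text
[428.26932005 375.76723028  27.46626489] 20.179378523833137 [-1.9 -0.6  5.2]
 d(m) [-0.     -0.0001 -0.0975] a [-0.001   0.0003  0.0008] dist 97.5 deg 0.1
 d(m) [-0.2709  0.0575 -0.0975] a [-0.001   0.0003  0.0008] dist 293.6 deg 0.1
```

>>> play_rows:
  moves:
    - {"fingers": -1,"dx": 0,"dy": 0,"dz": -0.008,"ax": 0,"ay": 0,"az": 0}
    - {"fingers": -1,"dx": 0,"dy": 0,"dz": -0.022,"ax": 0,"ay": 0,"az": 0}
    - {"fingers": -1,"dx": 0,"dy": 0,"dz": -0.042,"ax": 0,"ay": 0,"az": 0}
    - {"fingers": -1,"dx": 0,"dy": 0,"dz": -0.065,"ax": 0,"ay": 0,"az": 0}
    - {"fingers": -1,"dx": 0,"dy": 0,"dz": -0.09,"ax": 0,"ay": 0,"az": 0}
    - {"fingers": -1,"dx": 0,"dy": 0,"dz": -0.112,"ax": 0,"ay": 0,"az": 0}
    - {"fingers": -1,"dx": 0,"dy": 0,"dz": -0.123,"ax": 0,"ay": 0,"az": 0}
    - {"fingers": -1,"dx": 0,"dy": 0,"dz": -0.123,"ax": 0,"ay": 0,"az": 0}

```text
time_s: 20.78
ee_pos: [430.3, 377.1, 153.0]
eef_rot: [0.592, 0.806, 0.002, 0.0]
contact_force: [0.5, 0.2, -0.1]
gripper_width: 19.7
```

Run:
```python
from look import *
look("k5",{"scene":(350,60,100,90,7)},alpha=2.2)
D=Ro.from_matrix(down(BYAW))
s=read_state();save(s["ee_pos"],Ro.from_quat(s["eef_rot"]));plan([564.6,134.6,150],D)
```

```text
20.78 [430.3 377.1 153. ] w 19.7 q [-0.83  0.67  0.05  1.79 -0.05  0.68 -0.45] F [ 0.5  0.2 -0.1]
 d(m) [-0.2712  0.0566  0.0012] a [ 0.0018 -0.0008  0.0005] dist 277.1 deg 0.1
```

View pics/s_k5.png

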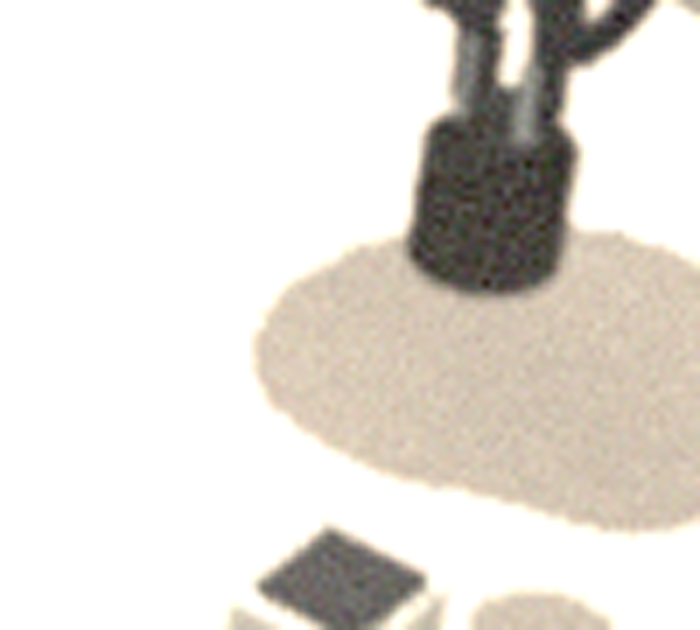

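>>> play_rows:
  moves:
    - {"fingers": -1,"dx": -0.015,"dy": 0.003,"dz": 0,"ax": 0,"ay": 0,"az": 0}
    - {"fingers": -1,"dx": -0.045,"dy": 0.009,"dz": 0,"ax": 0,"ay": 0,"az": 0}
    - {"fingers": -1,"dx": -0.08,"dy": 0.017,"dz": 0,"ax": 0,"ay": 0,"az": 0}
    - {"fingers": -1,"dx": -0.115,"dy": 0.024,"dz": 0,"ax": 0,"ay": 0,"az": 0}
    - {"fingers": -1,"dx": -0.15,"dy": 0.032,"dz": 0,"ax": 0,"ay": 0,"az": 0}
    - {"fingers": -1,"dx": -0.185,"dy": 0.039,"dz": 0,"ax": 0,"ay": 0,"az": 0}
    - {"fingers": -1,"dx": -0.22,"dy": 0.046,"dz": 0,"ax": 0,"ay": 0,"az": 0}
    - {"fingers": -1,"dx": -0.25,"dy": 0.053,"dz": 0,"ax": 0,"ay": 0,"az": 0}
    - {"fingers": -1,"dx": -0.266,"dy": 0.056,"dz": 0,"ax": 0,"ay": 0,"az": 0}
    - {"fingers": -1,"dx": -0.271,"dy": 0.0565,"dz": 0,"ax": 0,"ay": 0,"az": 0}
    - {"fingers": -1,"dx": -0.271,"dy": 0.0565,"dz": 0,"ax": 0,"ay": 0,"az": 0}
    - {"fingers": -1,"dx": -0.271,"dy": 0.0565,"dz": 0,"ax": 0,"ay": 0,"az": 0}

```text
time_s: 21.83
ee_pos: [562.2, 135.7, 149.3]
eef_rot: [0.591, 0.807, -0.001, -0.001]
contact_force: [-0.7, 0.1, -1.1]
gripper_width: 20.4
```

```bash
cat > fh.py <<'E'
import sys
from look import *
s=read_state();R=Ro.from_quat(s["eef_rot"]);save(s["ee_pos"],R);print(round(s["time_s"],2),s["ee_pos"].round(2),"Ft",R.inv().apply(s["contact_force"]).round(1),"T",R.inv().apply(s["ft_torque"]).round(2),"w",round(s["gripper_width"],1))
plan([564.6,134.7,float(sys.argv[1])],Ro.from_matrix(down(BYAW)))
if len(sys.argv)>2:
  f=grab_frame("scene");x0,y0,w,h,k=335,100,90,80,8
  c=cv2.resize(cv2.convertScaleAbs(f["img"][y0:y0+h,x0:x0+w,::-1],alpha=2.2),None,fx=k,fy=k,interpolation=cv2.INTER_CUBIC)
  zr=s["ee_pos"][2]-27.5
  def pl(P,col):
    u=((proj(f,P)-[x0,y0]+.5)*k).astype(np.int32);cv2.polylines(c,[u.reshape(-1,1,2)],True,col,1)
  T=np.arange(0,6.28,.15)
  for z,r,col in((zr,33,(0,0,255)),(zr+54,33,(0,0,255))): pl([[s["ee_pos"][0]+r*np.cos(t),s["ee_pos"][1]+r*np.sin(t),z] for t in T],col)
  pl([[564.5+33*np.cos(t),134.4+33*np.sin(t),53] for t in T],(0,255,0))
  cv2.imwrite(f"pics/h_{sys.argv[2]}.png",c)
E
python3 fh.py 130 a
```

```text
21.83 [562.24 135.72 149.3 ] Ft [ 0.4 -0.7  1.1] T [-0.01 -0.01 -0.03] w 20.4
 d(m) [-0.0017  0.002   0.0193] a [-0.003  -0.0012  0.0021] dist 19.5 deg 0.2
```

View pics/h_a.png

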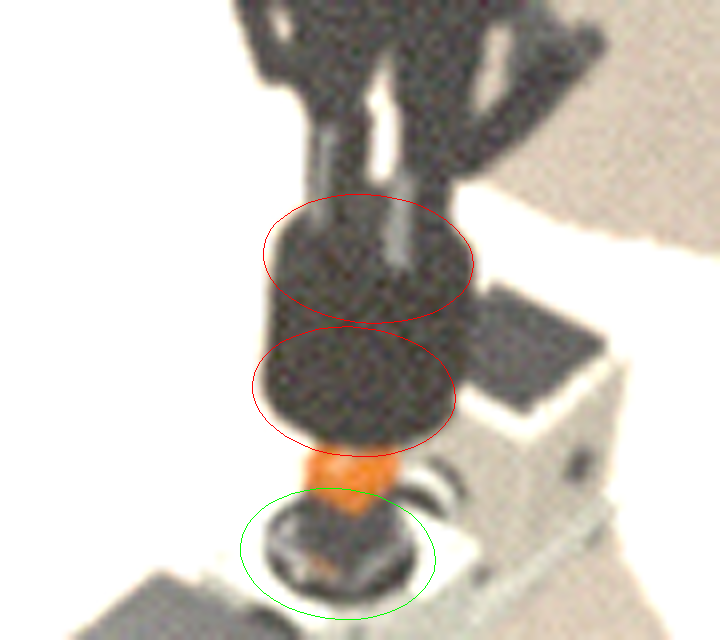

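The hood is above the cell. The rim is about 1 px from prediction, the same camera/robot offset seen with the cell. Lowering.

>>> play_rows:
  moves:
    - {"fingers": -1,"dx": -0.0015,"dy": 0.001,"dz": 0,"ax": -0.003,"ay": -0.001,"az": 0.002}
    - {"fingers": -1,"dx": -0.0015,"dy": 0.001,"dz": 0,"ax": -0.003,"ay": -0.001,"az": 0.002}
    - {"fingers": -1,"dx": -0.0015,"dy": 0.001,"dz": 0.008,"ax": -0.003,"ay": -0.001,"az": 0.002}
    - {"fingers": -1,"dx": -0.0015,"dy": 0.001,"dz": 0.016,"ax": -0.003,"ay": -0.001,"az": 0.002}
    - {"fingers": -1,"dx": -0.0015,"dy": 0.001,"dz": 0.024,"ax": -0.003,"ay": -0.001,"az": 0.002}
    - {"fingers": -1,"dx": -0.0015,"dy": 0.001,"dz": 0.032,"ax": -0.003,"ay": -0.001,"az": 0.002}
    - {"fingers": -1,"dx": -0.0015,"dy": 0.001,"dz": 0.04,"ax": -0.003,"ay": -0.001,"az": 0.002}
    - {"fingers": -1,"dx": -0.0015,"dy": 0.001,"dz": 0.048,"ax": -0.003,"ay": -0.001,"az": 0.002}
    - {"fingers": -1,"dx": -0.0015,"dy": 0.001,"dz": 0.052,"ax": -0.003,"ay": -0.001,"az": 0.002}
    - {"fingers": -1,"dx": -0.0015,"dy": 0.001,"dz": 0.052,"ax": -0.003,"ay": -0.001,"az": 0.002}

```text
time_s: 22.72
ee_pos: [564.1, 132.8, 96.9]
eef_rot: [0.593, 0.806, -0.001, 0.0]
contact_force: [-0.0, 0.2, -0.9]
gripper_width: 20.2
```

```bash
python3 fh.py 80.5 b
```

```text
22.72 [564.1  132.76  96.86] Ft [0.2 0.  0.9] T [0.01 0.02 0.02] w 20.2
 d(m) [0.0017 0.0011 0.0164] a [-0.0004  0.0014 -0.0013] dist 16.5 deg 0.1
```

View pics/h_b.png

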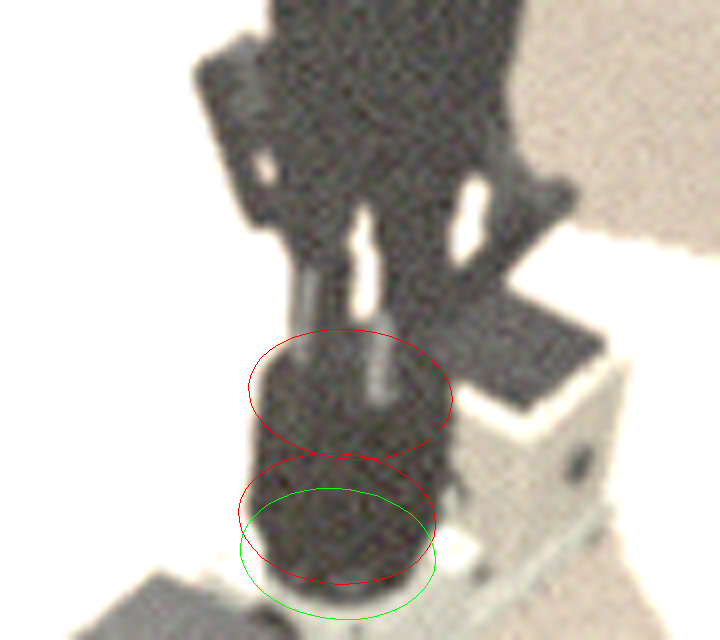

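Well centred. The rim is about 16 mm above its seat. I'll apply a small lateral fix and lower gently.

>>> play_rows:
  moves:
    - {"fingers": -1,"dx": 0.0015,"dy": 0.0008,"dz": 0,"ax": 0,"ay": 0.001,"az": 0}
    - {"fingers": -1,"dx": 0.0015,"dy": 0.0008,"dz": 0.002,"ax": 0,"ay": 0.001,"az": 0}
    - {"fingers": -1,"dx": 0.0015,"dy": 0.0008,"dz": 0.004,"ax": 0,"ay": 0.001,"az": 0}
    - {"fingers": -1,"dx": 0.0015,"dy": 0.0008,"dz": 0.006,"ax": 0,"ay": 0.001,"az": 0}
    - {"fingers": -1,"dx": 0.0015,"dy": 0.0008,"dz": 0.008,"ax": 0,"ay": 0.001,"az": 0}
    - {"fingers": -1,"dx": 0.0015,"dy": 0.0008,"dz": 0.01,"ax": 0,"ay": 0.001,"az": 0}
    - {"fingers": -1,"dx": 0.0015,"dy": 0.0008,"dz": 0.0115,"ax": 0,"ay": 0.001,"az": 0}
    - {"fingers": -1,"dx": 0.0015,"dy": 0.0008,"dz": 0.013,"ax": 0,"ay": 0.001,"az": 0}
    - {"fingers": -1,"dx": 0.0015,"dy": 0.0008,"dz": 0.013,"ax": 0,"ay": 0.001,"az": 0}

```text
time_s: 23.52
ee_pos: [565.1, 134.6, 84.8]
eef_rot: [0.593, 0.806, 0.0, 0.001]
contact_force: [-0.3, -0.4, -1.1]
gripper_width: 19.8
```

```bash
python3 fh.py 80.5
```

```text
23.52 [565.1  134.6   84.85] Ft [-0.3 -0.4  1.1] T [ 0.04 -0.03  0.02] w 19.8
 d(m) [ 0.0002 -0.0004  0.0043] a [ 0.0014  0.0004 -0.0013] dist 4.4 deg 0.1
```

Now below the turret top with no contact. Down to the seat.

>>> play_rows:
  moves:
    - {"fingers": -1,"dx": 0,"dy": 0,"dz": 0.001,"ax": 0,"ay": 0,"az": 0}
    - {"fingers": -1,"dx": 0,"dy": 0,"dz": 0.002,"ax": 0,"ay": 0,"az": 0}
    - {"fingers": -1,"dx": 0,"dy": 0,"dz": 0.003,"ax": 0,"ay": 0,"az": 0}
    - {"fingers": -1,"dx": 0,"dy": 0,"dz": 0.004,"ax": 0,"ay": 0,"az": 0}
    - {"fingers": -1,"dx": 0,"dy": 0,"dz": 0.005,"ax": 0,"ay": 0,"az": 0}
    - {"fingers": -1,"dx": 0,"dy": 0,"dz": 0.005,"ax": 0,"ay": 0,"az": 0}

```text
time_s: 24.02
ee_pos: [565.3, 134.6, 80.5]
eef_rot: [0.593, 0.806, 0.001, 0.001]
contact_force: [-1.0, 0.6, 2.2]
gripper_width: 20.0
```

```bash
python3 fh.py 80.5 c
```

```text
24.02 [565.32 134.63  80.46] Ft [ 0.9 -0.8 -2.2] T [ 0.21  0.02 -0.01] w 20.0
 d(m) [ 0.0003 -0.0007 -0.    ] a [ 0.002   0.0005 -0.0013] dist 0.7 deg 0.1
```

View pics/h_c.png

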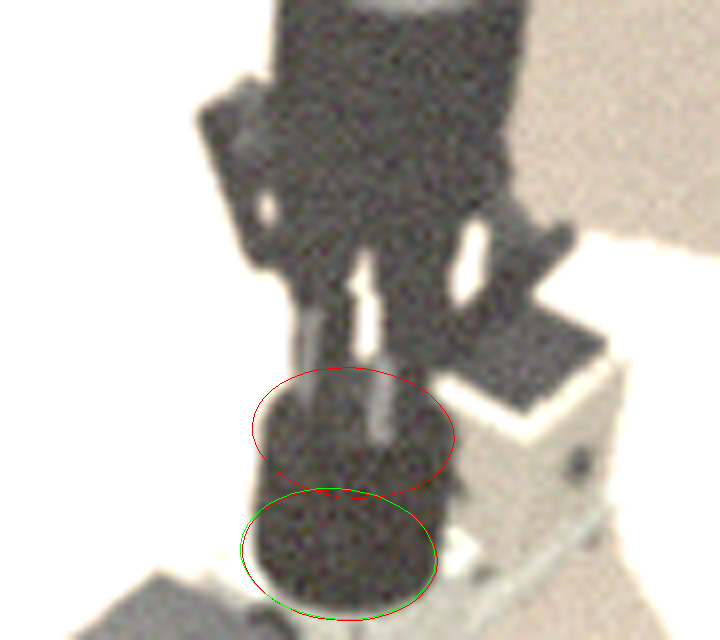

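>>> play_rows:
  moves:
    - {"fingers": -1,"dx": 0,"dy": 0,"dz": 0.001,"ax": 0,"ay": 0,"az": 0}
    - {"fingers": -1,"dx": 0,"dy": 0,"dz": 0.001,"ax": 0,"ay": 0,"az": 0}
    - {"fingers": -1,"dx": 0,"dy": 0,"dz": 0.001,"ax": 0,"ay": 0,"az": 0}

```text
time_s: 24.32
ee_pos: [565.1, 134.6, 80.3]
eef_rot: [0.593, 0.806, 0.001, 0.001]
contact_force: [-4.4, -0.7, 10.0]
gripper_width: 20.2
```

```bash
python3 fh.py 80.5
```

```text
24.32 [565.15 134.59  80.26] Ft [  0.6  -4.4 -10. ] T [ 0.66  0.11 -0.02] w 20.2
 d(m) [ 0.0003 -0.0005 -0.0002] a [ 0.002   0.0005 -0.0014] dist 0.6 deg 0.1
```

Seated: the hood stops at z 80.3 against 80.5 predicted, with 10 N. I'll release and retreat.

>>> play_rows:
  moves:
    - {"fingers": -1,"dx": 0,"dy": 0,"dz": -0.001,"ax": 0,"ay": 0,"az": 0}
    - {"fingers": -0.4,"dx": 0,"dy": 0,"dz": -0.001,"ax": 0,"ay": 0,"az": 0}
    - {"fingers": -0.2,"dx": 0,"dy": 0,"dz": -0.001,"ax": 0,"ay": 0,"az": 0}
    - {"fingers": 0.1,"dx": 0,"dy": 0,"dz": -0.001,"ax": 0,"ay": 0,"az": 0}
    - {"fingers": 0.1,"dx": 0,"dy": 0,"dz": -0.001,"ax": 0,"ay": 0,"az": 0}
    - {"fingers": 0.1,"dx": 0,"dy": 0,"dz": -0.01,"ax": 0,"ay": 0,"az": 0}
    - {"fingers": 0.1,"dx": 0,"dy": 0,"dz": -0.03,"ax": 0,"ay": 0,"az": 0}
    - {"fingers": 0.1,"dx": 0,"dy": 0,"dz": -0.065,"ax": 0,"ay": 0,"az": 0}
    - {"fingers": 0.1,"dx": 0,"dy": 0,"dz": -0.1,"ax": 0,"ay": 0,"az": 0}
    - {"fingers": 0.1,"dx": 0.03,"dy": -0.02,"dz": -0.12,"ax": 0,"ay": 0,"az": 0}
    - {"fingers": 0.1,"dx": 0.07,"dy": -0.04,"dz": -0.12,"ax": 0,"ay": 0,"az": 0}
    - {"fingers": 0.1,"dx": 0.11,"dy": -0.06,"dz": -0.12,"ax": 0,"ay": 0,"az": 0}

```text
time_s: 25.32
ee_pos: [480.0, 217.9, 201.4]
eef_rot: [0.594, 0.805, 0.003, 0.002]
contact_force: [0.8, 1.3, 0.2]
gripper_width: 46.8
```

>>> play_rows:
  moves:
    - {"fingers": 0.1,"dx": 0.04,"dy": -0.03,"dz": 0,"ax": 0,"ay": 0,"az": 0}
    - {"fingers": 0.1,"dx": 0.08,"dy": -0.06,"dz": 0,"ax": 0,"ay": 0,"az": 0}
    - {"fingers": 0.1,"dx": 0.11,"dy": -0.09,"dz": 0,"ax": 0,"ay": 0,"az": 0}
    - {"fingers": 0.1,"dx": 0.11,"dy": -0.1,"dz": 0,"ax": 0,"ay": 0,"az": 0}
    - {"fingers": 0.1,"dx": 0.11,"dy": -0.1,"dz": 0,"ax": 0,"ay": 0,"az": 0}

```text
time_s: 25.73
ee_pos: [344.7, 294.8, 199.1]
eef_rot: [0.589, 0.808, -0.001, -0.001]
contact_force: [-0.4, 0.3, 0.4]
gripper_width: 46.6
```

Run:
```python
from look import *
look("z",{"scene":(190,60,260,190,3),"top":(130,130,310,140,2.5)},alpha=1.8)
f=grab_frame("scene");c=cv2.convertScaleAbs(f["img"][110:190,335:425,::-1],alpha=2.2);cv2.imwrite("pics/z1.png",cv2.resize(c,None,fx=8,fy=8,interpolation=2))
g=grab_frame("top");c=cv2.convertScaleAbs(g["img"][165:245,200:310,::-1],alpha=2.5);cv2.imwrite("pics/z2.png",cv2.resize(c,None,fx=7,fy=7,interpolation=2))
```

```text
25.73 [344.7 294.8 199.1] w 46.6 q [-0.82  0.47  0.02  2.06 -0.02  0.61 -0.48] F [-0.4  0.3  0.4]
```

View pics/z1.png

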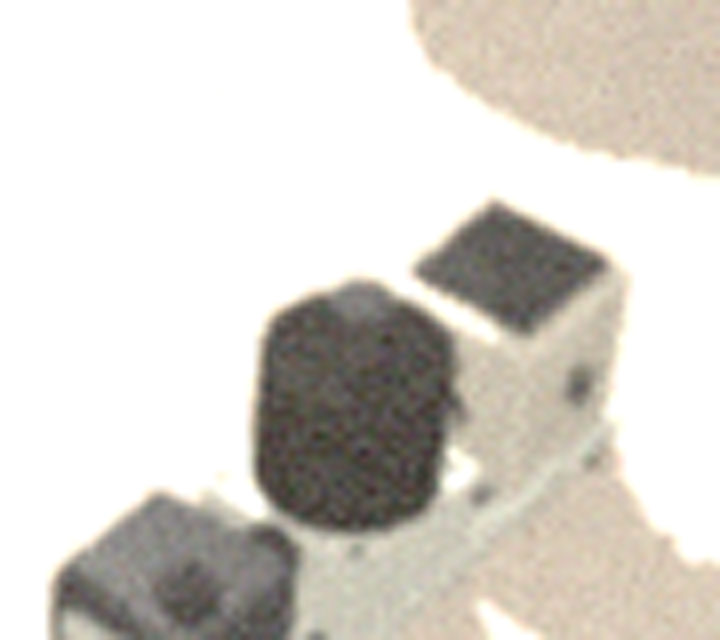

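View pics/z2.png

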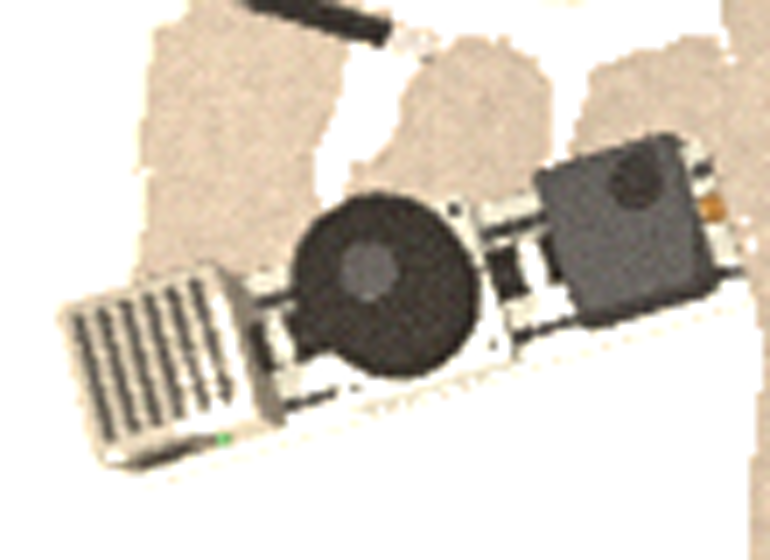

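View pics/s_z.png

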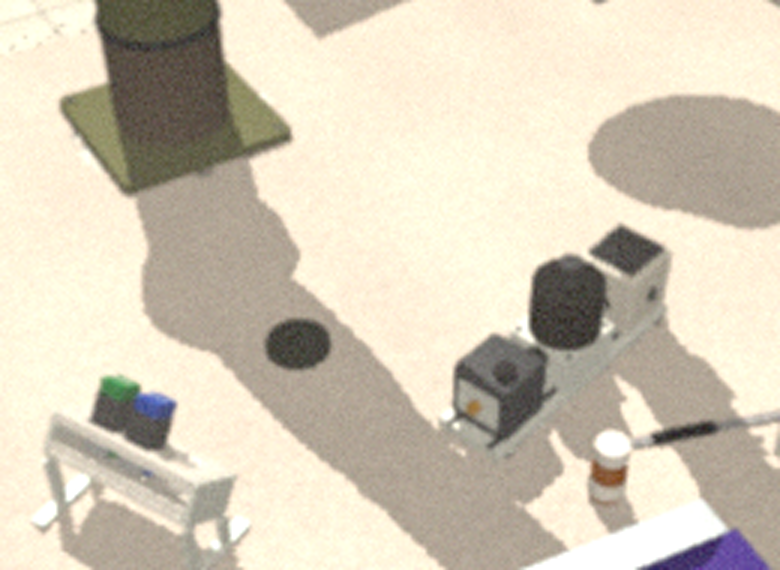

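The hood stands upright round the turret: knob at scene crop (362,297) and top crop (369,271). The other objects look unmoved. One height check, then I hand in.

Run:
```python
from look import *
fs=[grab_frame("scene"),grab_frame("top")]
print(tri(fs,[(379.8,146.6),(252.2,203.2)]), onplane(fs[1],(252.2,203.2),129))
s=read_state();print(s["time_s"],s["joint_vel"].round(2))
print(close_job())
```

```text
(array([564.29198046, 136.40101126, 128.58138814]), [np.float64(0.43525410733548214), np.float64(0.43525410733560627)]) [[564.00002258 135.95028806 129.        ]]
26.0333 [ 0.  0. -0.  0. -0.  0.  0.]
the job is handed in; nothing more can be done
None
```

The amber cell is seated in the bench's holder with the black hood lowered flat over it, and the job was handed in at 26.0 s. The arm had backed away, was still, and touched nothing.

**Cell:** I drew it along its well axis and lowered it until it met the well floor. It stopped at tool height 30.9 mm, where 31 was predicted, with a 14 N reaction. After I let go, its head measured 96.8 mm high (97 when fully home). The white line runs along the light path, so the clear windows face the lamp and the detector.

**Hood:** I placed it by its knob, not dropped. It stopped at tool height 80.3 mm against 80.5 predicted, with about 10 N. Afterwards the knob top measured 128.6 mm high (129 when seated), within about 2 mm of the holder's centre. The last pictures show it upright round the turret.

**Other objects:** The green and blue cells are still in the rack. Everything else in the last pictures looked unmoved, but I did not measure those objects again.

**Checks that disagreed:**
- **Fingertips:** the cameras showed the real fingertips about 34 mm behind the reported tool point. I grasped by the camera evidence, and the contact heights agreed with it.
- **Camera against robot:** positions differed by about 1 to 2 mm.
- **First approach:** my first approach to the rack ran a wrist joint (joint 6) to the end of its range. I backed off and came in with the tool turned half round. No contact followed.

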